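# Tip out the puzzle tiles and nest them in their tray

### The job

Lift the lid with the round knob off the plywood box and lay it flat on the table, knob up, then tip the box with its tiles over the stop strip until it lies on its side, mouth down towards the cork mat, so that all the puzzle tiles slide out, and stand the empty box upright on its stand again. Lay every tile flat in the channel of the tray, nose forward, each nested into the one before and pushed up close to it, in an unbroken row that begins with a nose in the notched end of the tray. Do not knock about the pen rest, the pencil tin or the wood slice.

Things in the scene. Friction and masses are not known exactly. Their poses are not given: they have to be found in the camera images.
- stand: fixed plywood stand with a wooden stop strip along its front edge. Origin on the table below the middle of the strip's rear face; x along the strip, y to the rear (mat lies to -y), z up. Top at z=42 mm, y -10..145, x +-75. Strip: y -10..0, up to z=54. A box tipped over it swings to -y about its lower front edge and comes to rest tilted about 2.0 rad, front wall on the strip, rim on the mat
- mat (a point): middle of the cork mat in front of the stand, at its top, 3 mm above the table; mat 300 mm (along the strip) by 250 mm, glued down, its near edge touching the stand
- box: loose open plywood box, 0.42 kg, 96 (x) by 100 (y) by 130 mm high, walls and base 8, inside 80x84. Origin: middle of its underside, z to its mouth. Front is -y, facing strip and mat; the base plate juts out 8 mm there and hooks behind the strip. Starts upright on the stand, 1 to 20 mm short of the strip, lid on. A tile centre within x+-40, y+-42, z<135 of this frame is still inside
- box_handle (a point): middle of the box's handle: level round wooden roller, 16 mm thick, 78 mm long along the box's x between two cheeks (50 mm deep, 8 mm thick), behind the rear (+y) wall; in the box frame at x 0, y 90, z 110. Its axis is 40 mm behind the wall, so a finger fits between. It turns freely on its pin, so the box can swing while the grip keeps its attitude
- box_toe (a point): middle of the lower front edge of the box's base plate, in the box frame at x 0, y -58, z 0 mm: the edge about which the box tips
- lid_knob (a point): middle of the round knob (30 mm across, 19 mm high) of the loose plywood lid, 0.11 kg: plate 104x108x8 mm, below it a 76x80x5 plug that drops into the box with 2 mm play. The point is 31.5 mm above the plug's underside (so 31.5 above the table when laid down), 10 mm below the knob's top; z up
- tray: fixed tray, channel for four tiles. Origin: middle of underside, on the table; x along the channel to the notched end. Channel floor z=6 mm, 63 wide, x +-91.5; rails and ends up to z=12, rails bevelled inside to 69 wide; seated tiles' tops z=21. Outside x -106..114, y +-43.5. Other end has a nose. Tiles, noses to +x, close up, centred at x=69.5, 25.5, -18.5, -62.5, 7 mm play in all
- tray_start (a point): middle of the face of the tray's notched end, at x=91.5 mm in the tray frame, at floor height (6 mm): where the row begins; the notch is like a tile's
- tile1_mid (a point): puzzle tile, pale wood, 34 g; up to four alike. 60 mm wide (y), 15 thick (z), body 44 long (x -22..22); tapered nose on +x, 18 mm wide at root, 12 at tip, to x=32; matching notch in -x side, 11 deep, 21 wide. The two 60 mm apart sides are flat. Either face may be up (same shape). Starts in the box standing on a flat side, faces to the box's front and rear. Point: middle of the body, half-way up
- tile2_mid (a point): puzzle tile, pale wood, 34 g; up to four alike. 60 mm wide (y), 15 thick (z), body 44 long (x -22..22); tapered nose on +x, 18 mm wide at root, 12 at tip, to x=32; matching notch in -x side, 11 deep, 21 wide. The two 60 mm apart sides are flat. Either face may be up (same shape). Starts in the box standing on a flat side, faces to the box's front and rear. Point: middle of the body, half-way up
- tile3_mid (a point): puzzle tile, pale wood, 34 g; up to four alike. 60 mm wide (y), 15 thick (z), body 44 long (x -22..22); tapered nose on +x, 18 mm wide at root, 12 at tip, to x=32; matching notch in -x side, 11 deep, 21 wide. The two 60 mm apart sides are flat. Either face may be up (same shape). Starts in the box standing on a flat side, faces to the box's front and rear. Point: middle of the body, half-way up
- tile4_mid (a point): puzzle tile, pale wood, 34 g; up to four alike. 60 mm wide (y), 15 thick (z), body 44 long (x -22..22); tapered nose on +x, 18 mm wide at root, 12 at tip, to x=32; matching notch in -x side, 11 deep, 21 wide. The two 60 mm apart sides are flat. Either face may be up (same shape). Starts in the box standing on a flat side, faces to the box's front and rear. Point: middle of the body, half-way up
- pen_rest: bystander: red oval rest with a bent wire, 117 x 42 mm, 47 mm high; origin at its underside
- pencil_tin: bystander: metal tin with pencils, 72 mm across, 155 mm high; origin at its underside
- log_slice: bystander: round slice of wood, 62 mm across, 10 mm high; origin at its underside
There are look-alikes about, which are no part of the job. Of the things shaped like the tray, the wooden one is meant.

How it is judged:
By the outcome, as a careful person would: the job done as asked, in the order asked, and still so for the second after the job is handed in, with the robot touching nothing.
Of tile1, tile2, tile3, tile4 only 3 to 4 are there at a start; the rules pass over those that are not, and their reading is None.
At some moment in a run one of tile1, tile2, tile3, tile4 may be knocked a few centimetres aside while the robot is not near it.
Once in a run the grip may slacken for a moment while it holds something.
It also fails if it takes over 210 s, if anything falls off the work surface, if the arm or the gripper's body presses on something with over 40 N, if the wrist force passes 120 N, or if a joint passes its speed limit or range.

### The arm

A 6-joint arm with a two-finger parallel gripper is mounted at the origin on the work surface. World frame = base frame: x ahead of the robot, y to its left, z up, the work surface at z = 0. Lengths are in m, angles in rad, forces in N, time in s.
With the tool pointing down it reaches from about 0.375 to 0.975 m from the base axis. Payload 3.8 kg.
Tool frame: the origin (TCP) lies on the centre line of the jaws, within the pads' length; the fingertips stand 8 mm ahead of it and the grasp point (between the pads) lies 11 mm behind it; z points along the fingers, y is the direction in which the jaws open and shut (so a half turn about z gives the same grasp; the last joint's range is limited). The gripper opens to 85 mm and grips with 20 to 120 N. Pads are 22 mm wide; open, the fingers measure 114 mm over their backs; the gripper's body (76 mm by 85 mm) begins 54 mm behind the grasp point. The pads swing forward as they close: fully open they stand 13 mm farther back than shut.
Start: joints at [-1.284, 0.264, 1.604, -0, 1.274, -0.037], TCP at [0.215, -0.64, 0.239] pointing down, gripper open.
Joint ranges: [-2.63, 2.63], [-0.94, 2.18], [0.31, 2.57], [-1.31, 4.45], [0, 2.66], [-2.55, 2.55]. Speed limits (rad/s): [2.57, 2.57, 3.14, 3.14, 3.14, 3.14].

### API

Orientations are given as a rotation vector (axis times angle).
In Python, from workcell import * gives the robot as it stands.
- The arm moves only by the tool play_rows, never from a script. Its arguments are lists of equal length, an entry for each row: "slide": the shift along the tool's x, y, z in cm, a list of three; "delta_rot": the turn, a rotation vector about the tool's x, y, z in rad, a list of three. In form: {"slide": [[x, y, z], ...], "delta_rot": [[wx, wy, wz], ...]}. A call has 1 to 12 rows; each row is the pose to reach, as a shift and turn from the pose measured when the call began, along the tool's axes at that moment; what a row does not reach only later rows make up. A row lasts 1/12 s, in which the tool goes at most 41.7 mm and 7.16 degrees, less where a joint would pass 70% of its speed; a pose out of reach is approached as far as the arm can. A call with a gripper value outside its range is refused whole. "hand" is the opening, from 0 (shut) to 1 (fully open), set as the call begins (left out, the last holds). The fingers move at their own pace and stop on an object; "force" is the grip in N (left out, the last holds). Time passes only in rows, so rows that repeat a pose let the fingers close. It gives the time, the measured TCP pose, the force and the opening at its end, in the units of the state.
- read_state(): the state, without advancing time (a new reading comes with each control period).
- read_camera(name): name is "side" or "top"; returns a dict with "image" (420x560x3 uint8, red, green, blue), "depth" (420x560 float32, m along the optical axis (not along the pixel's ray), 0 where there is no reading), "fovy" (degrees; the focal length in pixels is half the picture's height over the tangent of half this angle, whatever the lens; pixels are square), "cx", "cy" (the principal point, pixels), "k1" (the pictures are not rectified: a ray, as slopes to the right and down, at radius r is drawn at 1 + k1 r^2 times it, then the intrinsics apply), "world_from_camera" (4x4, takes a point from camera to world coordinates). Camera axes: x right, y up, looking along -z (the intrinsics and any distortion apply to the point x, -y, -z); pixel columns grow to the right and rows downward; lengths in m; the calibration is good to about 2 mm. A picture is of the moment at which its call begins.
- finish_job(): hands the job in, once; it reports no verdict.
Trained networks look in a picture, given as the dict that the camera call returned (one of the last four; its "shot" number tells which), for a name from the list of things; names that differ only in an ending like _2 or _b are one class to them, and where a whole thing is asked for, a point or a joint stands for the part that bears it (a point fixed in the world has none). Each returns a list of dicts, best first, with "conf" (0 to 1); they miss things now and then, are a little off and sometimes report something else, mostly with a low value. They report only what shows in the picture. A call takes as long as a camera call. They do not tell look-alikes from the thing itself.
- spot_in(target, picture): "bbox" ([centre column, centre row, width, height] in pixels, round what is visible of it).
- landmark_of(target, picture): "at" ([column, row] in pixels: a listed point, or the origin of a listed thing).
The state is a dict: "time": time; "q": joint angles; "joint_vel": joint speeds; "joint_torque": joint torques, N m; "tool_pos": TCP position; "tcp_rot": TCP orientation; "wrist_force": force on the tool from outside, world axes, zero at the start; "torque": the same for the moment, N m; "width": opening from 0.0 (shut) to 1.0 (fully open).
Only numpy, scipy, OpenCV 4.12 (cv2) and the standard library are available. Lean on these libraries where they do the work, as an engineer would, in place of code of your own. Each camera call takes 0.05 s, during which the arm holds its last target.

## Working session

There is one attempt and no reset: what is moved stays moved. The work goes in short steps, Python scripts to look and compute and a tool call to move; the robot and the scene stay as the last step left them, time stands still between calls to the robot, and variables do not carry over. Pictures are saved under pics/ and viewed, and the job is handed in when it is done.

Besides the shell and the picture viewer there is one more tool, called as a command line: name --argument value ..., lists and objects as JSON in quotes. play_rows: Moves the arm, as the interface text tells. Its arguments: {"type":"object","properties":{"slide":{"type":"array"},"delta_rot":{"type":"array"},"hand":{"type":"number"},"force":{"type":"number"}},"required":["slide","delta_rot"]}

```bash
ls; mkdir -p pics
cat > h.py <<'E'
import numpy as np, cv2
from scipy.spatial.transform import Rotation as R
from workcell import *
def shot(name,fn=None):
    p=read_camera(name)
    if fn: cv2.imwrite('pics/'+fn+'.png',cv2.cvtColor(p['image'],cv2.COLOR_RGB2BGR))
    return p
def K(p):
    f=210/np.tan(np.radians(p['fovy'])/2)
    return np.array([[f,0,p['cx']],[0,f,p['cy']],[0,0,1.]]), np.array([p['k1'],0,0,0,0.])
def ray(p,uv):
    k,d=K(p)
    n=cv2.undistortPoints(np.array(uv,float).reshape(-1,1,2),k,d).reshape(-1,2)
    dirs=np.c_[n[:,0],-n[:,1],-np.ones(len(n))]
    T=np.array(p['world_from_camera'])
    return T[:3,3], dirs@T[:3,:3].T
def atz(p,uv,z):
    o,d=ray(p,uv); return o+d*((z-o[2])/d[:,2])[:,None]
def atdepth(p,uv):
    o,d=ray(p,uv); uv=np.array(uv).reshape(-1,2).round().astype(int)
    return o+d*p['depth'][uv[:,1],uv[:,0]][:,None]
def proj(p,X):
    T=np.linalg.inv(np.array(p['world_from_camera'])); X=np.array(X,float).reshape(-1,3)
    c=X@T[:3,:3].T+T[:3,3]; k,d=K(p)
    c=c*[1,-1,-1]
    return cv2.projectPoints(c,np.zeros(3),np.zeros(3),k,d)[0].reshape(-1,2)
def cloud(p):
    h,w=p['depth'].shape
    u,v=np.meshgrid(np.arange(w),np.arange(h))
    uv=np.c_[u.ravel(),v.ravel()]
    o,d=ray(p,uv); X=o+d*p['depth'].ravel()[:,None]
    X[p['depth'].ravel()==0]=np.nan
    return X.reshape(h,w,3)
def st():
    s=read_state(); print('t',round(s['time'],2),'p',np.round(s['tool_pos'],4),'r',np.round(s['tcp_rot'],3),'F',np.round(s['wrist_force'],1),'w',round(s['width'],3),'q',np.round(s['q'],3)); return s
def rel(pos,rv=None):
    s=read_state(); r0=R.from_rotvec(s['tcp_rot']); 
    print('slide cm',np.round(r0.inv().apply(np.array(pos)-s['tool_pos'])*100,2))
    if rv is not None:
        print('drot',np.round((r0.inv()*R.from_rotvec(rv)).as_rotvec(),3))
E
python3 - <<'E'
from h import *
s=st(); print(R.from_rotvec(s['tcp_rot']).as_matrix().round(3))
a=shot('top','t0'); b=shot('side','s0')
for n,p in (('top',a),('side',b)):
    print(n,p['fovy'],p['cx'],p['cy'],p['k1'],np.round(p['world_from_camera'],3).tolist())
    for t in ['stand','mat','box','box_handle','box_toe','lid_knob','tray','tray_start','tile1_mid','pen_rest','pencil_tin','log_slice']:
        r=landmark_of(t,p)
        print(t,[(np.round(x['at'],1).tolist(),round(x['conf'],2),atdepth(p,[x['at']])[0].round(3).tolist()) for x in r[:4]])
E
```

```text
pics
t 0.0 p [ 0.2146 -0.6392  0.238 ] r [-3.098 -0.506  0.   ] F [ 0.6 -0.1  0.6] w 1.0 q [-1.284  0.265  1.605  0.     1.274 -0.037]
[[ 0.948  0.318 -0.001]
 [ 0.318 -0.948  0.002]
 [ 0.    -0.002 -1.   ]]
top 55.93101968647285 279.0358769345036 208.18018643271196 -0.11733519771997525 [[0.005, 0.992, -0.124, 0.348], [-1.0, 0.005, -0.001, -0.06], [-0.0, 0.124, 0.992, 1.125], [0.0, 0.0, 0.0, 1.0]]
stand []
mat [([241.6, 192.9], 0.82, [0.532, 0.049, 0.003])]
box [([165.9, 186.1], 0.86, [0.519, 0.219, 0.18])]
box_handle [([122.1, 180.3], 0.66, [0.538, 0.34, 0.158]), ([165.8, 187.9], 0.63, [0.514, 0.218, 0.182])]
box_toe [([192.0, 193.6], 0.6, [0.521, 0.181, 0.057])]
lid_knob [([150.7, 178.6], 0.75, [0.532, 0.248, 0.211])]
tray [([429.0, 144.1], 0.86, [0.682, -0.504, 0.005]), ([380.0, 303.2], 0.76, [0.22, -0.344, 0.007]), ([321.5, 200.5], 0.6, [0.51, -0.18, 0.007]), ([144.9, 268.0], 0.56, [0.314, 0.322, 0.007])]
tray_start [([374.5, 269.5], 0.93, [0.315, -0.329, 0.007]), ([135.4, 240.3], 0.72, [0.393, 0.353, 0.008]), ([419.6, 118.3], 0.71, [0.762, -0.48, 0.005]), ([317.4, 168.9], 0.63, 
[... 668 characters left out ...]
62, 0.102])]
lid_knob [([211.1, 250.5], 0.81, [0.531, 0.256, 0.205])]
tray [([295.3, 220.7], 0.98, [0.497, -0.164, 0.009]), ([272.3, 351.5], 0.88, [0.296, 0.331, 0.008]), ([204.0, 229.1], 0.75, [0.746, 0.032, 0.007]), ([295.6, 159.6], 0.59, [0.678, -0.498, 0.009])]
tray_start [([275.7, 211.1], 0.85, [0.585, -0.178, 0.005]), ([239.8, 345.4], 0.75, [0.384, 0.355, 0.002]), ([360.6, 211.1], 0.74, [0.323, -0.337, 0.003]), ([274.4, 156.2], 0.69, [0.768, -0.48, 0.006])]
tile1_mid [([228.8, 275.1], 0.56, [0.486, 0.247, 0.124])]
pen_rest [([205.9, 230.6], 0.61, [0.737, 0.033, 0.005])]
pencil_tin [([157.8, 307.2], 0.82, [0.644, 0.383, 0.029])]
log_slice [([259.3, 185.9], 0.55, [0.714, -0.275, 0.006])]
```

View pics/t0.png

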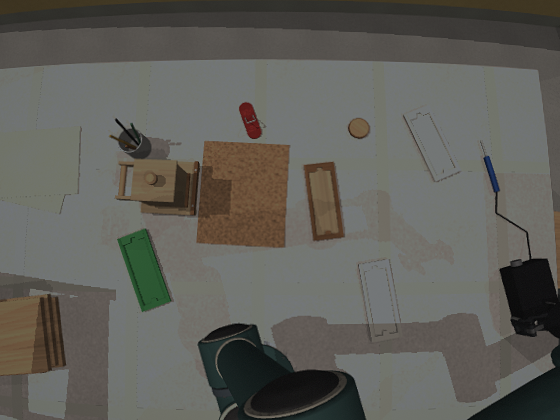

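View pics/s0.png

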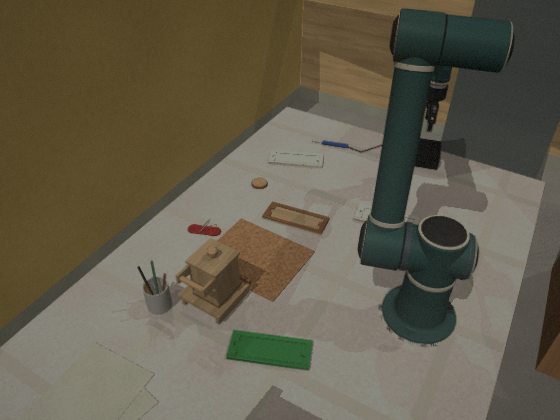

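The top view shows the box with its lid (knob at about 151,179), the handle roller to its left (122,181), the mat (243,194) and the wooden tray (323,202). The pencil tin (132,140) stands close to the handle. Next I measure in detail.

Run:
```python
from h import *
a=shot('top'); b=shot('side')
A=a['image'];
cv2.imwrite('pics/t0z.png',cv2.cvtColor(cv2.resize(A[110:260,100:300],None,fx=4,fy=4,interpolation=3),cv2.COLOR_RGB2BGR))
cv2.imwrite('pics/t0y.png',cv2.cvtColor(cv2.resize(A[150:250,280:370],None,fx=6,fy=6,interpolation=3),cv2.COLOR_RGB2BGR))
cv2.imwrite('pics/s0z.png',cv2.cvtColor(cv2.resize(b['image'][190:330,140:330],None,fx=4,fy=4,interpolation=3),cv2.COLOR_RGB2BGR))
C=np.vstack([cloud(a).reshape(-1,3),cloud(b).reshape(-1,3)])
np.save('C0.npy',C)
def rect(m,n):
    q=C[m]; (c,wh,ang)=cv2.minAreaRect(q[:,:2].astype(np.float32)*1000)
    print(n,len(q),np.round(c,1),np.round(wh,1),round(ang,2))
x,y,z=C.T
import warnings; warnings.filterwarnings('ignore')
for src,CC in (('top',cloud(a)),('side',cloud(b))):
    C=CC.reshape(-1,3); x,y,z=C.T
    near=(abs(x-.52)<.1)&(y>.12)&(y<.4)
    rect(near&(z>.176)&(z<.19),'lidplate '+src)
    rect(near&(z>.198)&(z<.22),'knob '+src)
    rect(near&(z>.145)&(z<.166)&(y>.305),'handle '+src)
    rect((abs(x-.51)<.07)&(y>.12)&(y<.4)&(z>.037)&(z<.06),'stand '+src)
    rect((abs(x-.51)<.14)&(abs(y+.18)<.07)&(z>.005)&(z<.02),'tray '+src)
    q=C[near&(z>.17)]; print(np.percentile(q[:,2],[5,50,95,99]))
    rect((abs(x-.65)<.06)&(abs(y-.34)<.06)&(z>.05)&(z<.11),'tin '+src)
```

```text
lidplate top 1655 [535.3 251.2] [110.5 105.6] 87.33
knob top 123 [534.9 250.4] [29.4 27.6] 2.21
handle top 256 [537.  333.4] [36.4 94.9] 88.14
stand top 864 [524.5 249.7] [155.3 117.1] 87.38
tray top 1825 [ 511.1 -180.7] [273.7 120.3] 0.96
[0.17689657 0.18015093 0.20483951 0.21028954]
tin top 401 [666.7 357. ] [71.7 71.5] 31.12
lidplate side 995 [532.7 252.9] [111.9 109.1] 87.31
knob side 84 [531.6 253.7] [29.5 26.8] 47.3
handle side 338 [535.4 329.2] [50.7 99.9] 86.84
stand side 806 [519.6 252.7] [161.2 113.6] 86.58
tray side 885 [ 506.2 -181. ] [268.7 131.9] 0.88
[0.17467751 0.17914271 0.20382933 0.20942108]
tin side 479 [663.3 359.2] [73.4 71.8] 5.43
```

View pics/t0z.png

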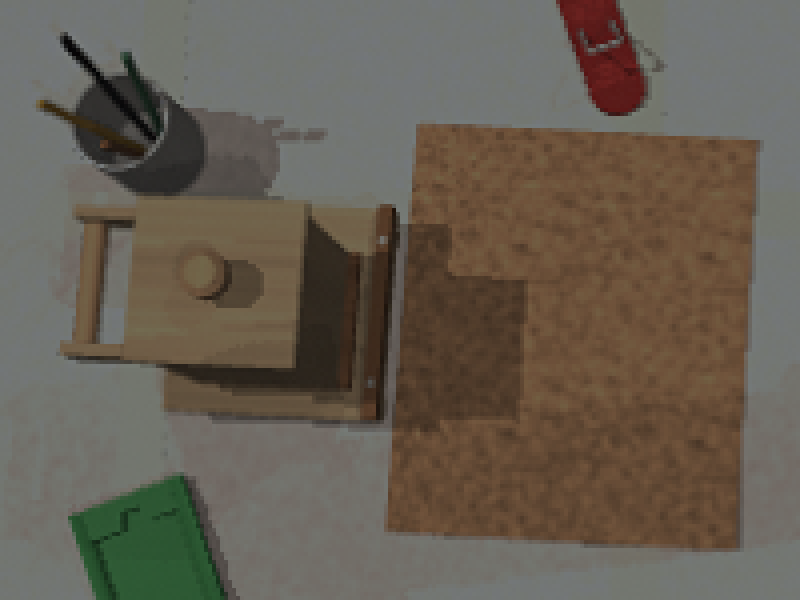

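View pics/t0y.png

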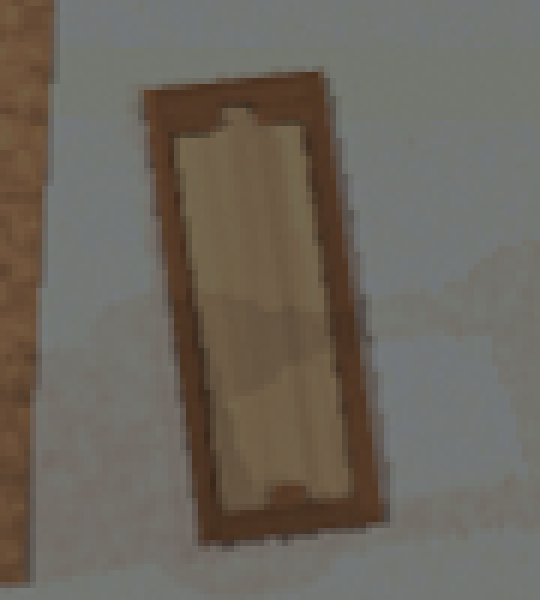

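View pics/s0z.png

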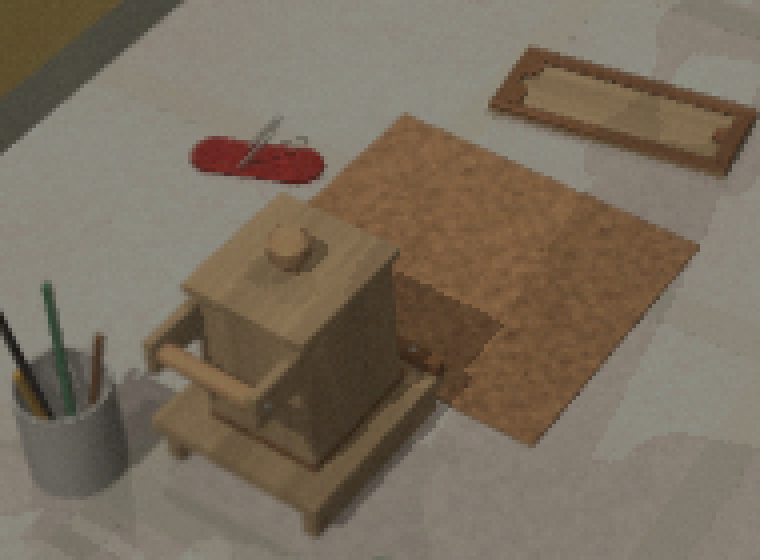

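Run:
```python
from h import *
a=shot('top'); b=shot('side')
z=np.array([(416,124),(762,140),(740,550),(385,530)])/4-.375+[100,110]
M=atz(a,z,.003); print('mat top',M.round(4).tolist(),M.mean(0).round(4))
d1=(M[0]+M[1]-M[2]-M[3])/2; d2=(M[0]+M[3]-M[1]-M[2])/2
print(np.linalg.norm(d1),np.linalg.norm(d2),'ang x',np.degrees(np.arctan2(d1[1],d1[0])),'ang y',np.degrees(np.arctan2(d2[1],d2[0]))-90)
zs=np.array([(406,114),(699,246),(533,443)])/4-.375+[140,190]
print('mat side',atz(b,zs,.003).round(4).tolist())
# strip top corners
z=np.array([(378,204),(398,204),(380,420),(360,420)])/4-.375+[100,110]
S=atz(a,z,.054); print('strip',S.round(4).tolist(), S.mean(0).round(4))
# lid plate
z=np.array([(138,198),(311,203),(296,367),(121,360)])/4-.375+[100,110]
L=atz(a,z,.180); print('lid',L.round(4).tolist(), L.mean(0).round(4))
# tray outer
z=np.array([(143,90),(324,71),(388,520),(200,545)])/6-.417+[280,150]
T=atz(a,z,[.012]); print('tray top',T.round(4).tolist(), T.mean(0).round(4)); d=(T[0]+T[1]-T[2]-T[3])/2; e=(T[0]+T[3]-T[1]-T[2])/2
print(np.linalg.norm(d),np.linalg.norm(e),np.degrees(np.arctan2(d[1],d[0])),np.degrees(np.arctan2(e[1],e[0]))-90)
z=np.array([(530,47),(489,105),(724,175),(757,110)])/4-.375+[140,190]
T=atz(b,z,[.012,]); print('tray side',T.round(4).tolist(), T.mean(0).round(4))
k=atz(a,np.array([[204,274]])/4-.375+[100,110],.2085); print('knob',k)
k=atz(b,np.array([[290,243]])/4-.375+[140,190],.2085); print('knob s',k)
rel([.533,.251,.25],None); rel([.533,.251,.193],None)
```

```text
mat top [[0.6877, 0.1645, 0.003], [0.676, -0.0902, 0.003], [0.3773, -0.075, 0.003], [0.3897, 0.1776, 0.003]] [0.5327 0.0442 0.003 ]
0.29866936911818665 0.25396037363984014 ang x -2.7132948457963373 ang y -2.7237392563831833
mat side [[0.6712, -0.0848, 0.003], [0.374, -0.0696, 0.003], [0.3861, 0.1762, 0.003]]
strip [[0.6145, 0.179, 0.054], [0.6145, 0.1649, 0.054], [0.463, 0.1724, 0.054], [0.4629, 0.1863, 0.054]] [0.5387 0.1757 0.054 ]
lid [[0.5876, 0.3031, 0.18], [0.5839, 0.1929, 0.18], [0.4816, 0.1979, 0.18], [0.4855, 0.308, 0.18]] [0.5347 0.2505 0.18  ]
tray top [[0.6141, -0.1283, 0.012], [0.6242, -0.2157, 0.012], [0.4082, -0.2432, 0.012], [0.3962, -0.1544, 0.012]] [ 0.5107 -0.1854  0.012 ]
0.21857196247639415 0.08872975741636102 7.0418600560061995 7.129422723667105
tray side [[0.6197, -0.2119, 0.012], [0.6091, -0.1237, 0.012], [0.3906, -0.1479, 0.012], [0.4031, -0.2383, 0.012]] [ 0.5056 -0.1805  0.012 ]
knob [[0.53350156 0.24856978 0.2085    ]]
knob s [[0.52639594 0.25772091 0.2085    ]]
slide cm [ 58.52 -74.34  -1.07]
slide cm [ 58.52 -74.33   4.63]
```

```bash
cat >> h.py <<'E'
YS=np.radians(-2.72)
def down(yaw): # tool x at world heading yaw, z down
    return R.from_matrix(np.array([[np.cos(yaw),np.sin(yaw),0],[np.sin(yaw),-np.cos(yaw),0],[0,0,-1]])).as_rotvec()
E
python3 - <<'E'
from h import *
rel([.531,.252,.26],down(YS))
rel([.46,-.05,.26],down(YS))
E
```

```text
slide cm [ 58.36 -74.49  -2.07]
drot [-0.     0.     0.371]
slide cm [ 42.02 -48.12  -2.07]
drot [-0.     0.     0.371]
```

play_rows --slide '[[42, -48, -2], [42, -48, -2], [42, -48, -2], [42, -48, -2], [42, -48, -2], [42, -48, -2], [42, -48, -2], [42, -48, -2], [42, -48, -2], [42, -48, -2], [42, -48, -2], [42, -48, -2]]' --delta_rot '[[0, 0, 0.371], [0, 0, 0.371], [0, 0, 0.371], [0, 0, 0.371], [0, 0, 0.371], [0, 0, 0.371], [0, 0, 0.371], [0, 0, 0.371], [0, 0, 0.371], [0, 0, 0.371], [0, 0, 0.371], [0, 0, 0.371]]' --hand 1

```text
time: 2.5
tool_pos: [0.4074, -0.1768, 0.2555]
tcp_rot: [3.14, -0.075, 0.002]
wrist_force: [1.5, -0.1, -0.2]
width: 1.002
```

Run:
```python
from h import *
st(); rel([.531,.252,.26],down(YS)); rel([.531,.252,.193],down(YS))
```

```text
t 2.5 p [ 0.4074 -0.1768  0.2555] r [ 3.14e+00 -7.50e-02  2.00e-03] F [ 1.5 -0.1 -0.2] w 1.002 q [-0.466 -0.198  2.05   0.     1.288  1.153]
slide cm [ 10.3  -43.42  -0.46]
drot [ 0.001 -0.001 -0.   ]
slide cm [ 10.3  -43.42   6.24]
drot [ 0.001 -0.001 -0.   ]
```

play_rows --slide '[[10.3, -43.4, -0.5], [10.3, -43.4, -0.5], [10.3, -43.4, -0.5], [10.3, -43.4, -0.5], [10.3, -43.4, -0.5], [10.3, -43.4, -0.5], [10.3, -43.4, -0.5], [10.3, -43.4, -0.5], [10.3, -43.4, -0.5], [10.3, -43.4, -0.5], [10.3, -43.4, -0.5], [10.3, -43.4, -0.5]]' --delta_rot '[[0, 0, 0], [0, 0, 0], [0, 0, 0], [0, 0, 0], [0, 0, 0], [0, 0, 0], [0, 0, 0], [0, 0, 0], [0, 0, 0], [0, 0, 0], [0, 0, 0], [0, 0, 0]]'

```text
time: 3.5
tool_pos: [0.532, 0.2573, 0.2604]
tcp_rot: [-3.138, 0.068, -0.004]
wrist_force: [1.2, -0.1, -0.1]
width: 0.995
```

Run:
```python
from h import *
st(); rel([.531,.252,.193],down(YS))
a=shot('top','t1'); b=shot('side','s1')
for n,p,o in (('a',a,(90,110)),('b',b,(140,170))):
    cv2.imwrite('pics/%s1z.png'%n,cv2.cvtColor(cv2.resize(p['image'][o[1]:o[1]+150,o[0]:o[0]+200],None,fx=4,fy=4,interpolation=3),cv2.COLOR_RGB2BGR))
```

```text
t 3.5 p [0.532  0.2573 0.2604] r [-3.138  0.068 -0.004] F [ 1.2 -0.1 -0.1] w 0.995 q [4.080e-01 9.100e-02 1.766e+00 1.000e-03 1.281e+00 2.021e+00]
slide cm [-0.09  0.55  6.73]
drot [-0.002 -0.002  0.004]
```

View pics/b1z.png

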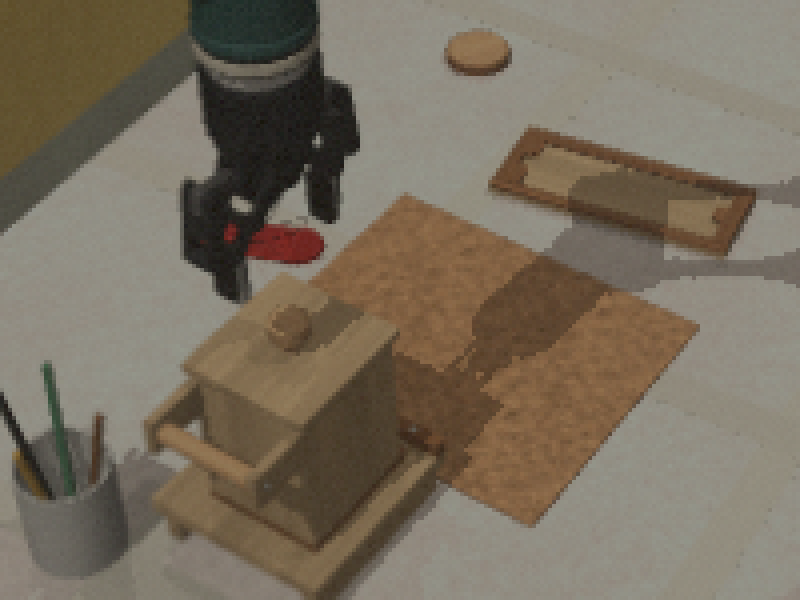

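View pics/a1z.png

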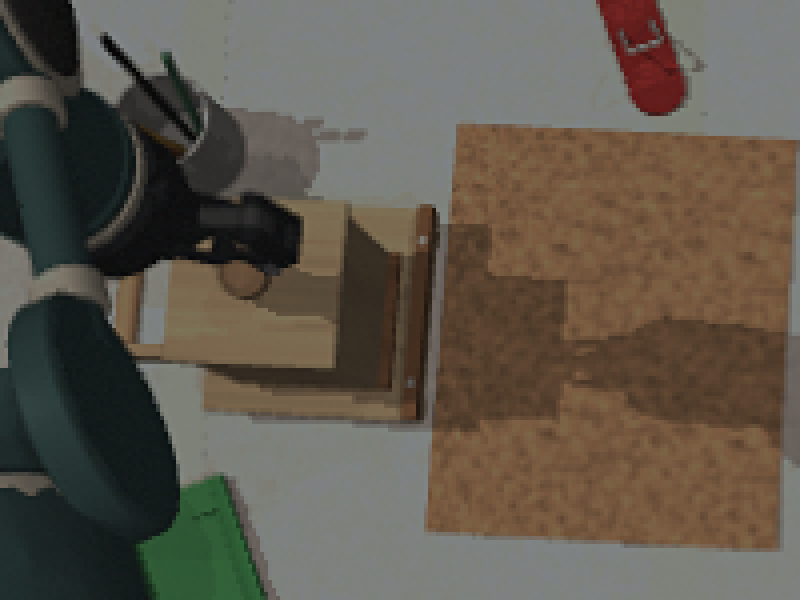

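Run:
```python
from h import *
b=shot('side'); s=st()
uv=np.array([[237,300],[326,222]])/4-.375+[140,170]
X=atz(b,uv,.265); print(X.round(4),X.mean(0).round(4))
print('depth',atdepth(b,uv).round(3))
r=R.from_rotvec(s['tcp_rot']).as_matrix()
for sg in (1,-1):
  for f in (-.005,):
    P=np.array(s['tool_pos'])+r[:,1]*sg*.043+r[:,2]*f; print(P.round(4),((proj(b,P)+.375-[140,170])*4).round(1))
```

```text
t 3.65 p [0.5306 0.2517 0.26  ] r [ 3.139e+00 -7.300e-02  1.000e-03] F [ 0.3 -0.3  0.3] w 1.0 q [ 4.010e-01  8.700e-02  1.772e+00 -2.000e-03  1.283e+00  2.019e+00]
[[0.5298 0.3021 0.265 ]
 [0.5244 0.2125 0.265 ]] [0.5271 0.2573 0.265 ]
depth [[ 0.529  0.303  0.266]
 [ 0.713 -0.021 -0.   ]]
[0.5286 0.2088 0.2651] [[324.1 216.5]]
[0.5326 0.2947 0.265 ] [[240.6 291.5]]
```

play_rows --slide '[[0, 0, 2], [0, 0, 4], [0, 0, 5.5], [0, 0, 6.3], [0, 0, 6.6], [0, 0, 6.6]]' --delta_rot '[[0, 0, 0], [0, 0, 0], [0, 0, 0], [0, 0, 0], [0, 0, 0], [0, 0, 0]]'

```text
time: 4.15
tool_pos: [0.5303, 0.2504, 0.1936]
tcp_rot: [3.139, -0.075, -0.001]
wrist_force: [1.0, -0.3, -0.3]
width: 0.998
```

play_rows --slide '[[0, 0, 0], [0, 0, 0], [0, 0, 0], [0, 0, 0], [0, 0, 0], [0, 0, 0], [0, 0, 0], [0, 0, 0]]' --delta_rot '[[0, 0, 0], [0, 0, 0], [0, 0, 0], [0, 0, 0], [0, 0, 0], [0, 0, 0], [0, 0, 0], [0, 0, 0]]' --hand 0 --force 30

```text
time: 4.82
tool_pos: [0.5308, 0.2507, 0.1945]
tcp_rot: [3.139, -0.075, 0.001]
wrist_force: [-1.2, -0.9, 4.2]
width: 0.339
```

play_rows --slide '[[0, 0, -0.3], [0, 0, -0.7], [0, 0, -1.2], [0, 0, -2], [0, 0, -3], [0, 0, -5], [0, 0, -7], [0, 0, -8], [0, 0, -8]]' --delta_rot '[[0, 0, 0], [0, 0, 0], [0, 0, 0], [0, 0, 0], [0, 0, 0], [0, 0, 0], [0, 0, 0], [0, 0, 0], [0, 0, 0]]' --force 50

```text
time: 5.57
tool_pos: [0.5326, 0.2516, 0.2788]
tcp_rot: [-3.139, 0.075, -0.011]
wrist_force: [-0.1, 0.0, -0.3]
width: 0.337
```

```bash
cat >> h.py <<'E'
def crop(p,x,y,fn,w=200,h=150,f=4):
    cv2.imwrite('pics/%s.png'%fn,cv2.cvtColor(cv2.resize(p['image'][y:y+h,x:x+w],None,fx=f,fy=f,interpolation=3),cv2.COLOR_RGB2BGR))
E
python3 - <<'E'
from h import *
st(); b=shot('side','s2'); rel([.50,-.36,.26],down(YS-.9)); rel([.46,-.05,.28],down(YS-.4));
E
```

```text
t 5.57 p [0.5326 0.2516 0.2788] r [-3.139  0.075 -0.011] F [-0.1  0.  -0.3] w 0.337 q [ 4.000e-01  7.500e-02  1.750e+00 -2.000e-03  1.309e+00  2.019e+00]
slide cm [-0.26 61.2   1.66]
drot [-0.002 -0.004  0.9  ]
slide cm [-5.73 30.43 -0.36]
drot [-0.001 -0.004  0.4  ]
```

View pics/s2.png

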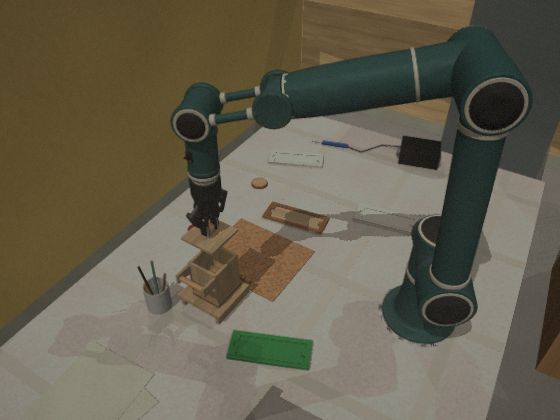

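The lid hangs from the gripper and the box is open. I carry the lid to the free area.

play_rows --slide '[[-1.5, 4, 0], [-3, 8, 0], [-5, 12, 0], [-5.5, 16, 0], [-5.7, 20, 0], [-5.7, 24, 0], [-5.7, 28, 0], [-5, 32, 0], [-4.5, 36, 0], [-4, 40, 0], [-3, 44, 0], [-3, 47, 0]]' --delta_rot '[[0, 0, 0], [0, 0, 0], [0, 0, 0], [0, 0, 0], [0, 0, 0], [0, 0, 0], [0, 0, 0], [0, 0, 0], [0, 0, 0], [0, 0, 0], [0, 0, 0], [0, 0, 0]]'

```text
time: 6.62
tool_pos: [0.4791, -0.2198, 0.2749]
tcp_rot: [3.141, -0.077, 0.005]
wrist_force: [1.3, 0.8, -1.7]
width: 0.33
```

Run:
```python
from h import *
st(); rel([.50,-.36,.15],down(YS)); rel([.50,-.36,.0275],down(YS))
```

```text
t 6.62 p [ 0.4791 -0.2198  0.2749] r [ 3.141 -0.077  0.005] F [ 1.3  0.8 -1.7] w 0.33 q [-0.478 -0.041  1.875  0.002  1.304  1.141]
slide cm [ 2.73 13.9  12.5 ]
drot [-0.    -0.003 -0.002]
slide cm [ 2.69 13.9  24.75]
drot [-0.    -0.003 -0.002]
```

play_rows --slide '[[1, 4, 0], [1.5, 8, 2], [2, 12, 4], [2.7, 13.9, 8], [2.7, 13.9, 12], [2.7, 13.9, 15], [2.7, 13.9, 18], [2.7, 13.9, 20.5], [2.7, 13.9, 22.5], [2.7, 13.9, 23.5], [2.7, 13.9, 23.8], [2.7, 13.9, 23.8]]' --delta_rot '[[0, 0, 0], [0, 0, 0], [0, 0, 0], [0, 0, 0], [0, 0, 0], [0, 0, 0], [0, 0, 0], [0, 0, 0], [0, 0, 0], [0, 0, 0], [0, 0, 0], [0, 0, 0]]'

```text
time: 7.62
tool_pos: [0.4993, -0.3593, 0.0357]
tcp_rot: [-3.139, 0.077, -0.002]
wrist_force: [-0.3, -0.3, -1.2]
width: 0.334
```

Run:
```python
from h import *
st(); b=shot('side','s3'); crop(b,260,130,'s3z');a=shot('top','t3'); crop(a,340,130,'t3z')
```

```text
t 7.62 p [ 0.4993 -0.3593  0.0357] r [-3.139e+00  7.700e-02 -2.000e-03] F [-0.3 -0.3 -1.2] w 0.334 q [-0.665  0.35   1.902  0.003  0.89   0.953]
```

View pics/s3z.png

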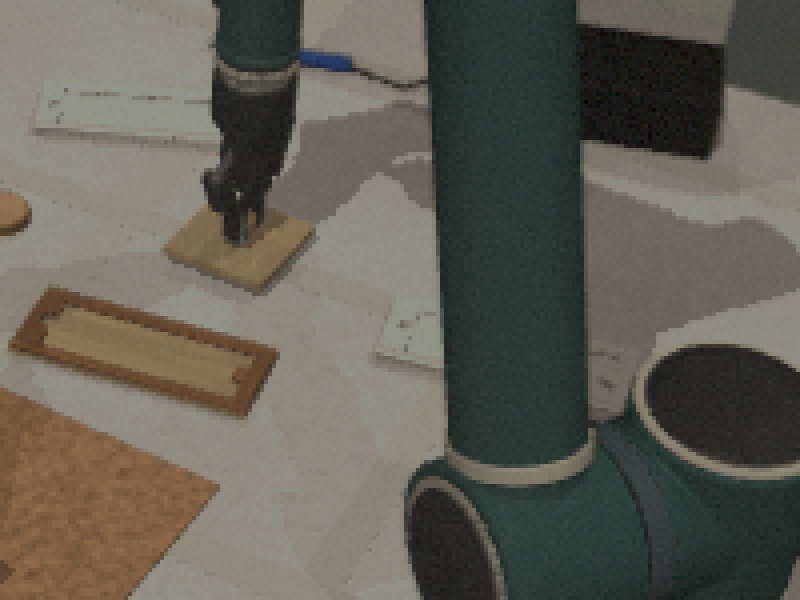

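View pics/t3.png

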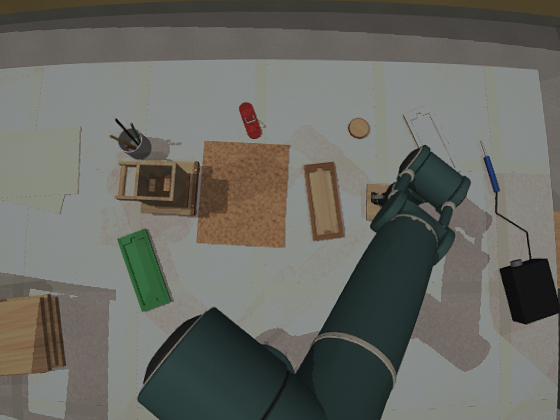

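The lid hangs level over free table, between the tray and the white dummies. I lower it and let go.

play_rows --slide '[[0, 0, 0.3], [0, 0, 0.5], [0, 0, 0.7], [0, 0, 0.8], [0, 0, 0.85], [0, 0, 0.85]]' --delta_rot '[[0, 0, 0], [0, 0, 0], [0, 0, 0], [0, 0, 0], [0, 0, 0], [0, 0, 0]]'

```text
time: 8.22
tool_pos: [0.5009, -0.3605, 0.0296]
tcp_rot: [3.139, -0.077, 0.008]
wrist_force: [-0.1, -0.0, 0.2]
width: 0.33
```

play_rows --slide '[[0, 0, 0], [0, 0, 0], [0, 0, 0], [0, 0, 0], [0, 0, 0], [0, 0, 0], [0, 0, 0], [0, 0, 0]]' --delta_rot '[[0, 0, 0], [0, 0, 0], [0, 0, 0], [0, 0, 0], [0, 0, 0], [0, 0, 0], [0, 0, 0], [0, 0, 0]]' --hand 1

```text
time: 8.88
tool_pos: [0.5009, -0.3605, 0.0297]
tcp_rot: [3.139, -0.077, 0.008]
wrist_force: [1.2, 0.3, -0.1]
width: 0.995
```

play_rows --slide '[[0, 0, -2], [0, 0, -5], [0, 0, -9], [0, 0, -13], [0, 0, -17], [0, 0, -21], [0, 0, -23], [0, 0, -23]]' --delta_rot '[[0, 0, 0], [0, 0, 0], [0, 0, 0], [0, 0, 0], [0, 0, 0], [0, 0, 0], [0, 0, 0], [0, 0, 0]]' --hand 1

```text
time: 9.55
tool_pos: [0.5027, -0.3625, 0.2678]
tcp_rot: [3.132, -0.077, 0.024]
wrist_force: [0.7, -0.3, -0.0]
width: 0.998
```

Run:
```python
from h import *
import warnings; warnings.filterwarnings('ignore')
s=st(); b=shot('side','s4'); crop(b,260,130,'s4z');a=shot('top','t4'); crop(a,100,120,'t4z')
for n,p in (('top',a),('side',b)):
    C=cloud(p).reshape(-1,3); x,y,z=C.T
    def rect(m,t):
        q=C[m]; (c,wh,an)=cv2.minAreaRect(q[:,:2].astype(np.float32)*1000); print(n,t,len(q),np.round(c,1),np.round(wh,1),round(an,1),'z',np.percentile(q[:,2],[10,50,90]).round(4))
    m=(abs(x-.5)<.08)&(abs(y+.36)<.08)
    if (m&(z>.009)).sum()>20: rect(m&(z>.009)&(z<.018),'lid')
    if (m&(z>.03)&(z<.05)).sum()>20: rect(m&(z>.034)&(z<.05),'knob')
    rect((abs(x-.54)<.07)&(y>.31)&(y<.37)&(z>.150)&(z<.17),'handle top')
    print([ (np.round(l['at'],1),round(l['conf'],2)) for l in landmark_of('box_handle',p)])
```

```text
t 9.55 p [ 0.5027 -0.3625  0.2678] r [ 3.132 -0.077  0.024] F [ 0.7 -0.3 -0. ] w 0.998 q [-0.666  0.133  1.707  0.002  1.284  0.953]
top lid 1048 [ 504.3 -360.4] [109.2 105.2] 87.3 z [0.0104 0.0128 0.0152]
top knob 79 [ 504.3 -359.5] [26.3 25.6] 88.3 z [0.0366 0.0406 0.0432]
top handle top 327 [537.6 330.1] [43.3 95.9] 87.8 z [0.1551 0.16   0.1677]
[(array([120.2, 182.3]), 0.84), (array([196.8, 190.5]), 0.18)]
side lid 430 [ 494.6 -357.4] [114.8 121.3] 87.8 z [0.0101 0.0127 0.0162]
side knob 34 [ 500.1 -354.2] [27.2 23.1] 65.5 z [0.0364 0.0395 0.0437]
side handle top 314 [535.5 334.2] [99.9 48.2] 0.1 z [0.1523 0.1588 0.1662]
[(array([193.8, 281.8]), 0.79)]
```

View pics/t4z.png

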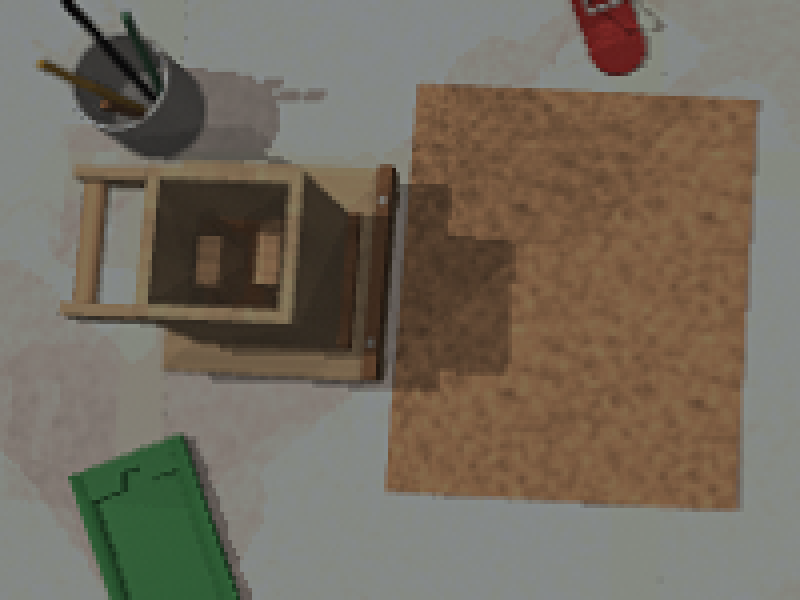

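View pics/s4z.png

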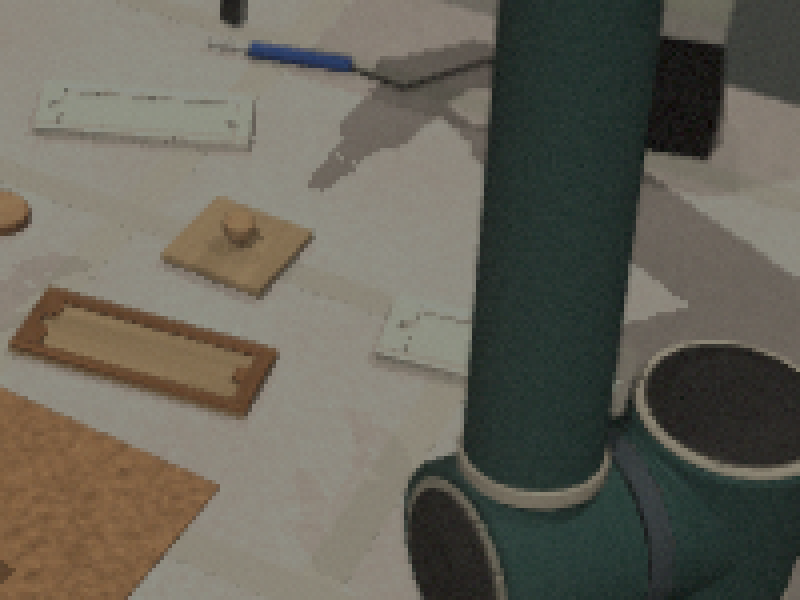

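Run:
```python
from h import *
a=shot('top'); b=shot('side'); crop(b,140,210,'s5z')
k=atz(a,np.array([[92,182],[87,302]])/4-.375+[100,120],.160); print(k.round(4),k.mean(0))
d=k[0]-k[1]; print(np.degrees(np.arctan2(d[1],d[0])))
k=atz(a,np.array([[148,163],[305,166],[292,323],[136,320]])/4-.375+[100,120],.172); print(k.round(4),k.mean(0))
m=lambda i,j:np.degrees(np.arctan2(*(k[i]-k[j])[[1,0]]))
print(m(0,3),m(1,2),m(0,1)-90,m(3,2)-90)
C=cloud(a).reshape(-1,3); x,y,z=C.T
q=C[(abs(x-.54)<.025)&(y>.30)&(y<.37)&(z>.140)&(z<.17)]
print(np.percentile(q,[2,50,98],axis=0).round(4)); t=q[q[:,2]>.156]; print(t.mean(0))
C=cloud(b).reshape(-1,3); x,y,z=C.T
q=C[(abs(x-.54)<.025)&(y>.31)&(y<.37)&(z>.140)&(z<.17)]
print(np.percentile(q,[2,50,98],axis=0).round(4)); t=q[q[:,2]>.156]; print(t.mean(0))
```

```text
[[0.5772 0.3402 0.16  ]
 [0.4998 0.3386 0.16  ]] [0.53852122 0.3393968  0.16      ]
1.1362006398383016
[[0.5864 0.2995 0.172 ]
 [0.584  0.1987 0.172 ]
 [0.4852 0.2027 0.172 ]
 [0.4867 0.3015 0.172 ]] [0.53557494 0.25059396 0.172     ]
-1.1584992239754803 -2.300676778384253 -1.3495966002038102 -0.8939199334459573
[[0.5157 0.3017 0.1531]
 [0.5411 0.3385 0.1585]
 [0.5643 0.348  0.169 ]]
[0.54039449 0.33797777 0.15976124]
[[0.5166 0.3378 0.1482]
 [0.5385 0.3463 0.1568]
 [0.5629 0.3521 0.1604]]
[0.53784712 0.34434652 0.15841024]
```

View pics/s5z.png

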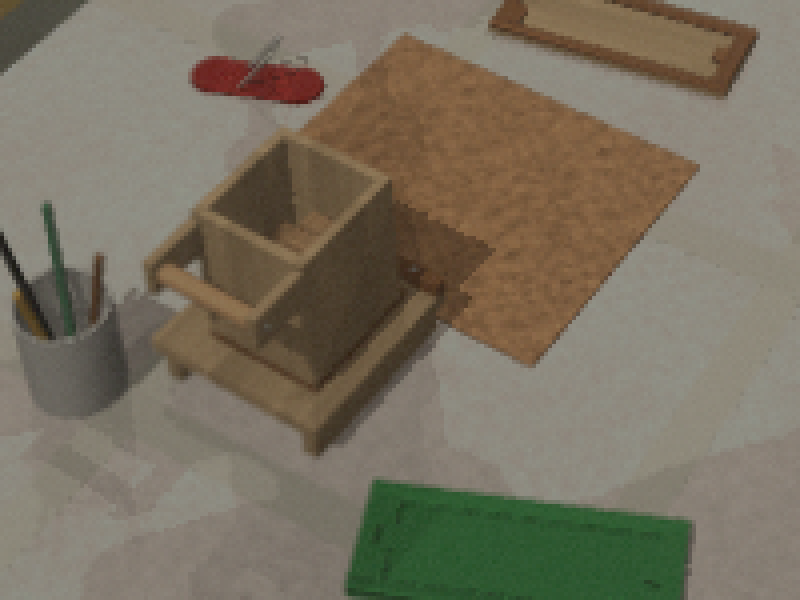

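Run:
```python
from h import *
st(); rel([.5355,.341,.26],down(np.radians(-2)))
```

```text
t 9.85 p [ 0.4987 -0.3594  0.2569] r [-3.139e+00  7.700e-02 -2.000e-03] F [-0.6  0.3  0.4] w 0.999 q [-0.666  0.14   1.718  0.002  1.283  0.953]
slide cm [  0.24 -70.13  -0.2 ]
drot [-0.001 -0.001 -0.014]
```

play_rows --slide '[[-0.5, -4, -0.2], [-1.5, -8, -0.3], [-2, -12, -0.5], [-3, -16, -0.5], [-4, -20, -0.5], [-4, -24, -0.5], [-4, -28, -0.5], [-4, -32, -0.5], [-4, -36, -0.5], [-4, -40, -0.5], [-3, -44, -0.5], [-2, -48, -0.5]]' --delta_rot '[[0, 0, 0], [0, 0, 0], [0, 0, 0], [0, 0, 0], [0, 0, 0], [0, 0, 0], [0, 0, 0], [0, 0, 0], [0, 0, 0], [0, 0, 0], [0, 0, 0], [0, 0, 0]]' --hand 0.4

```text
time: 10.85
tool_pos: [0.501, 0.1229, 0.2611]
tcp_rot: [-3.14, 0.077, 0.002]
wrist_force: [1.3, -1.6, -0.2]
width: 0.401
```

Run:
```python
from h import *
st(); rel([.5355,.341,.24],down(np.radians(-2)))
```

```text
t 10.85 p [0.501  0.1229 0.2611] r [-3.14e+00  7.70e-02  2.00e-03] F [ 1.3 -1.6 -0.2] w 0.401 q [ 1.920e-01 -5.300e-02  1.912e+00  1.000e-03  1.283e+00  1.811e+00]
slide cm [  2.38 -21.95   2.12]
drot [-0.001  0.001 -0.014]
```

play_rows --slide '[[0.6, -4, 0], [1, -8, 0], [1.5, -12, 0], [2, -16, 0], [2.4, -20, 0], [2.4, -22, 0.5], [2.4, -22, 1], [2.4, -22, 1], [2.4, -22, 1]]' --delta_rot '[[0, 0, 0], [0, 0, 0], [0, 0, -0.014], [0, 0, -0.014], [0, 0, -0.014], [0, 0, -0.014], [0, 0, -0.014], [0, 0, -0.014], [0, 0, -0.014]]'

```text
time: 11.6
tool_pos: [0.5347, 0.3404, 0.2489]
tcp_rot: [3.139, -0.054, -0.007]
wrist_force: [-0.8, 0.5, -0.4]
width: 0.402
```

Run:
```python
from h import *
b=shot('side','s6'); st();crop(b,130,170,'s6z');a=shot('top','t6'); crop(a,60,100,'t6z'); rel([.5355,.341,.141],down(np.radians(-2)))
```

```text
t 11.65 p [0.5351 0.3401 0.2498] r [ 3.14  -0.056 -0.005] F [-0.1  0.1  0.1] w 0.402 q [5.270e-01 1.830e-01 1.682e+00 1.000e-03 1.280e+00 2.133e+00]
slide cm [ 0.02 -0.1  10.96]
drot [ 0.     0.002 -0.001]
```

View pics/s6z.png

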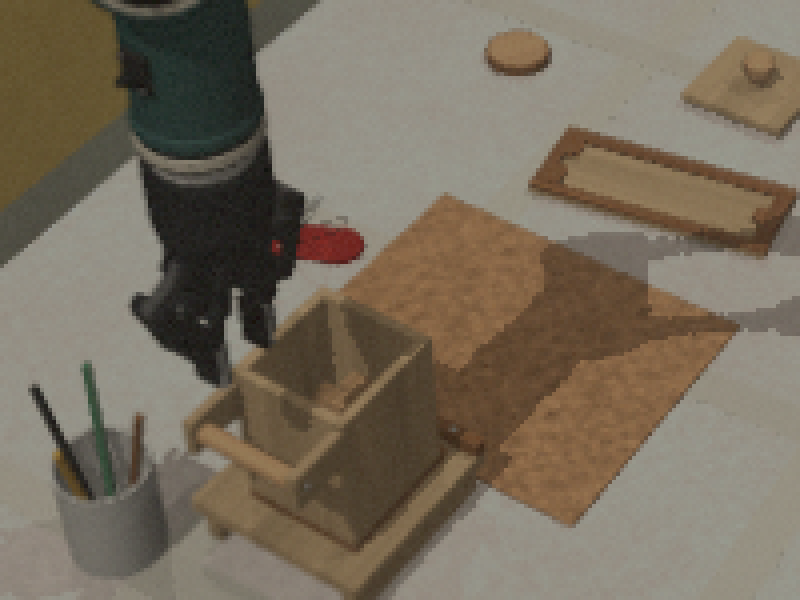

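View pics/t6z.png

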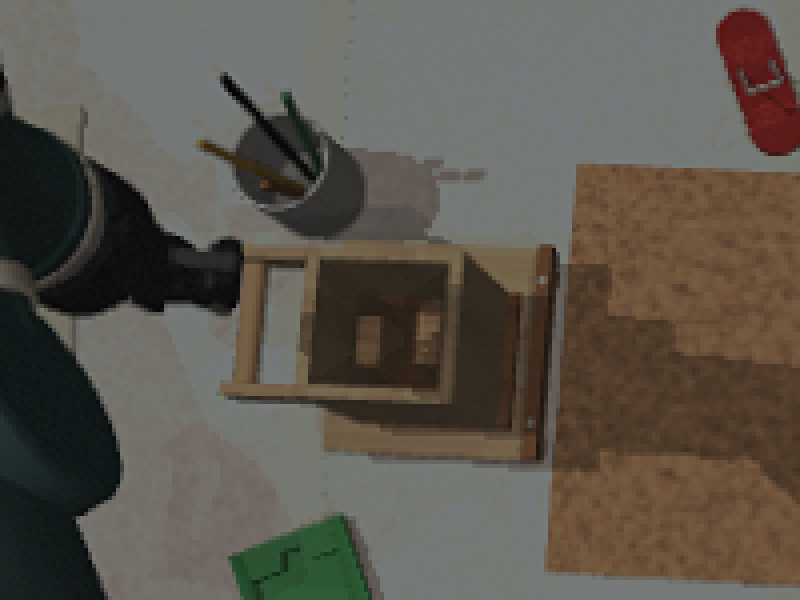

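Run:
```python
from h import *
b=shot('side'); s=st()
z=np.array([[222,383],[265,347]])/4-.375+[130,170]
X=atz(b,z,.25);print(X.round(4),X.mean(0).round(4))
z=np.array([[248,455],[204,434],[292,476]])/4-.375+[130,170]
print(atz(b,z,.152).round(4)); print(atdepth(b,z).round(4))
```

```text
t 11.75 p [0.5358 0.3401 0.2511] r [-3.141e+00  5.700e-02  2.000e-03] F [-0.2 -0.8  0.1] w 0.398 q [5.260e-01 1.820e-01 1.681e+00 1.000e-03 1.279e+00 2.133e+00]
[[0.5249 0.3666 0.25  ]
 [0.5211 0.3282 0.25  ]] [0.523  0.3474 0.25  ]
[[0.5375 0.3418 0.152 ]
 [0.5743 0.3422 0.152 ]
 [0.5016 0.3415 0.152 ]]
[[0.5345 0.3449 0.1567]
 [0.5716 0.3447 0.1559]
 [0.4934 0.3503 0.1656]]
```

play_rows --slide '[[0, 0, 3], [0, 0, 6], [0, 0, 8], [0, 0, 9.5], [0, 0, 10.5], [0, 0, 11], [0, 0, 11]]' --delta_rot '[[0, 0, 0], [0, 0, 0], [0, 0, 0], [0, 0, 0], [0, 0, 0], [0, 0, 0], [0, 0, 0]]'

```text
time: 12.33
tool_pos: [0.5354, 0.3392, 0.1404]
tcp_rot: [3.141, -0.058, -0.004]
wrist_force: [-0.0, -0.4, -1.0]
width: 0.399
```

Run:
```python
from h import *
b=shot('side','s7'); st();crop(b,130,170,'s7z')
```

```text
t 12.38 p [0.536  0.3397 0.1416] r [-3.141e+00  5.800e-02  1.000e-03] F [ 0.  -0.3  1.3] w 0.404 q [5.250e-01 2.640e-01 1.791e+00 1.000e-03 1.087e+00 2.133e+00]
```

View pics/s7z.png

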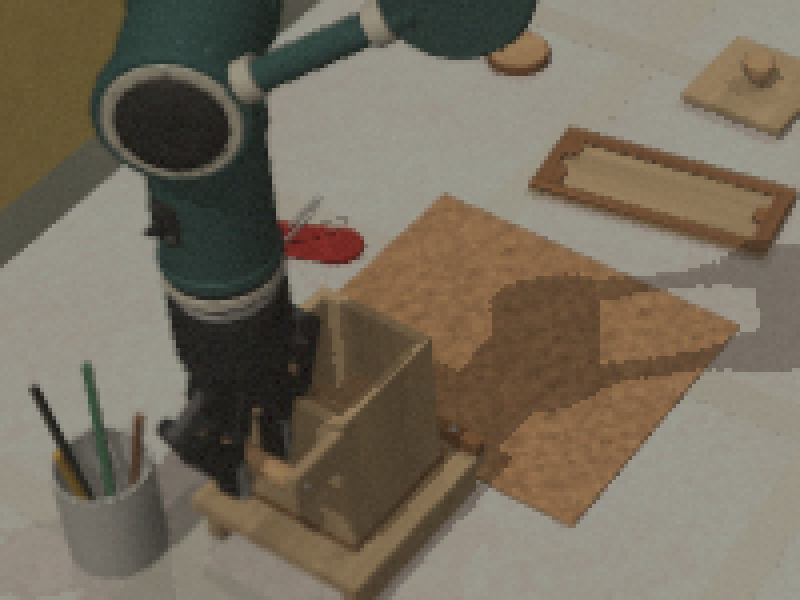

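The fingers straddle the roller. I close on it.

play_rows --slide '[[0, 0, 0], [0, 0, 0], [0, 0, 0], [0, 0, 0], [0, 0, 0], [0, 0, 0]]' --delta_rot '[[0, 0, 0], [0, 0, 0], [0, 0, 0], [0, 0, 0], [0, 0, 0], [0, 0, 0]]' --hand 0 --force 60

```text
time: 12.88
tool_pos: [0.5371, 0.3406, 0.1435]
tcp_rot: [-3.139, 0.058, -0.003]
wrist_force: [0.6, 0.4, 4.9]
width: 0.164
```

play_rows --slide '[[0, 0.2, 0], [0, 0.4, 0], [0, 0.6, 0], [0, 0.8, 0], [0, 1.0, 0], [0, 1.0, 0]]' --delta_rot '[[0, 0, 0], [0, 0, 0], [0, 0, 0], [0, 0, 0], [0, 0, 0], [0, 0, 0]]'

```text
time: 13.38
tool_pos: [0.5372, 0.3309, 0.1438]
tcp_rot: [-3.137, 0.059, -0.005]
wrist_force: [1.0, 4.9, 1.1]
width: 0.166
```

play_rows --slide '[[0, 0.1, 0], [0, 0.2, 0], [0, 0.3, 0], [0, 0.4, 0], [0, 0.4, 0], [0, 0.4, 0]]' --delta_rot '[[0, 0, 0], [0, 0, 0], [0, 0, 0], [0, 0, 0], [0, 0, 0], [0, 0, 0]]'

```text
time: 13.88
tool_pos: [0.538, 0.3294, 0.1454]
tcp_rot: [-3.132, 0.06, -0.009]
wrist_force: [1.0, 9.0, 3.8]
width: 0.164
```

```bash
cat >> h.py <<'E'
def hpath(th):
    c,s=np.cos(th),np.sin(th)
    Rm=np.array([[c,-s],[s,c]])
    if th<np.radians(43): return np.array([0,42])+Rm@[148,110]
    if th<=np.pi/2: return np.array([0,54])+Rm@[140,102]
    f=th-np.pi/2; k=(10-8*np.sin(f))/np.cos(f)
    P=np.array([-10+k*np.cos(f),54+k*np.sin(f)])
    return P+Rm@[140,102]
E
python3 - <<'E'
from h import *
s=st(); r=R.from_rotvec(s['tcp_rot'])
h0=hpath(0)
for d in range(0,118,4):
    h=hpath(np.radians(d)); dy,dz=(h-h0)/10
    w=np.array([-np.sin(YS)*dy,np.cos(YS)*dy,dz]); print(d,r.inv().apply(w).round(2).tolist(),h.round(0))
E
```

```text
t 13.88 p [0.538  0.3294 0.1454] r [-3.132  0.06  -0.009] F [1.  9.  3.8] w 0.164 q [0.507 0.248 1.804 0.005 1.081 2.114]
0 [0.0, 0.0, 0.0] [148. 152.]
4 [-0.0, 0.79, -1.01] [140. 162.]
8 [-0.0, 1.66, -1.97] [131. 172.]
12 [-0.01, 2.58, -2.86] [122. 180.]
16 [-0.01, 3.57, -3.69] [112. 189.]
20 [-0.02, 4.61, -4.44] [101. 196.]
24 [-0.03, 5.71, -5.12] [ 90. 203.]
28 [-0.03, 6.85, -5.72] [ 79. 209.]
32 [-0.04, 8.02, -6.24] [ 67. 214.]
36 [-0.05, 9.23, -6.68] [ 55. 218.]
40 [-0.06, 10.47, -7.03] [ 43. 221.]
44 [-0.07, 11.75, -7.37] [ 30. 225.]
48 [-0.08, 12.94, -7.55] [ 18. 226.]
52 [-0.09, 14.15, -7.64] [  6. 227.]
56 [-0.1, 15.36, -7.65] [ -6. 227.]
60 [-0.11, 16.57, -7.57] [-18. 226.]
64 [-0.13, 17.76, -7.41] [-30. 225.]
68 [-0.14, 18.95, -7.17] [-42. 222.]
72 [-0.15, 20.11, -6.85] [-54. 219.]
76 [-0.16, 21.25, -6.44] [-65. 215.]
80 [-0.18, 22.36, -5.96] [-76. 210.]
84 [-0.19, 23.43, -5.4] [-87. 204.]
88 [-0.2, 24.46, -4.77] [-97. 197.]
92 [-0.22, 25.47, -4.1] [-107.  191.]
96 [-0.23, 26.46, -3.39] [-117.  184.]
100 [-0.24, 27.39, -2.61] [-126.  176.]
104 [-0.25, 28.26, -1.77] [-135.  167.]
108 [-0.27, 29.07, -0.87] [-143.  158.]
112 [-0.28, 29.8, 0.09] [-150.  148.]
116 [-0.29, 30.47, 1.1] [-157.  138.]
```

play_rows --slide '[[0, 0.8, -1.0], [0, 1.7, -2.0], [0, 2.6, -2.9], [0, 3.6, -3.7], [0, 4.6, -4.4], [0, 5.7, -5.1], [0, 6.9, -5.7], [0, 8.0, -6.2], [0, 9.2, -6.7], [0, 9.2, -6.7], [0, 9.2, -6.7]]' --delta_rot '[[0, 0, 0], [0, 0, 0], [0, 0, 0], [0, 0, 0], [0, 0, 0], [0, 0, 0], [0, 0, 0], [0, 0, 0], [0, 0, 0], [0, 0, 0], [0, 0, 0]]' --force 80

```text
time: 14.8
tool_pos: [0.534, 0.2356, 0.2116]
tcp_rot: [-3.133, 0.062, -0.009]
wrist_force: [-0.8, 1.8, 4.4]
width: 0.157
```

Run:
```python
from h import *
b=shot('side','s8'); st();crop(b,130,170,'s8z')
```

```text
t 14.85 p [0.534  0.2362 0.2114] r [-3.132  0.061 -0.008] F [-0.7  2.1  3.6] w 0.158 q [0.37  0.107 1.841 0.007 1.185 1.978]
```

View pics/s8z.png

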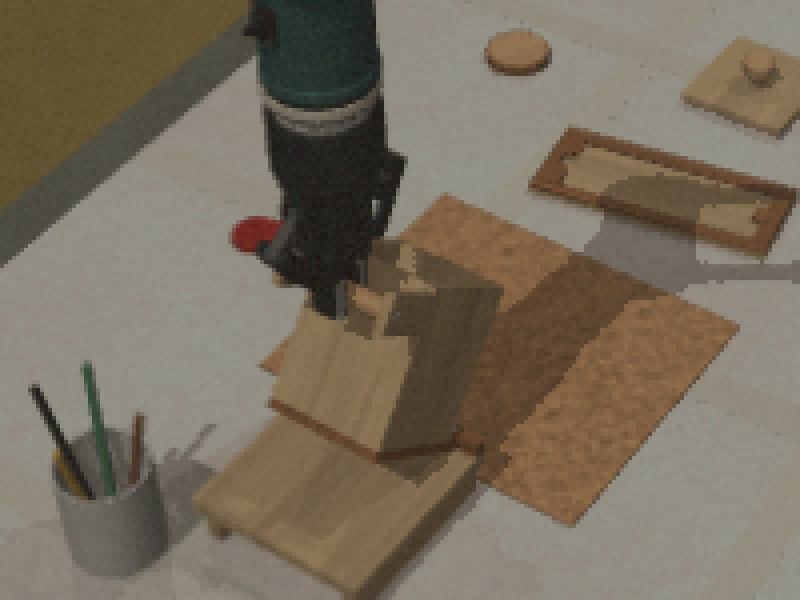

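play_rows --slide '[[0, 1.2, -0.35], [0, 2.5, -0.7], [0, 3.7, -0.9], [0, 4.9, -0.95], [0, 6.1, -1.0], [0, 7.3, -0.9], [0, 8.5, -0.7], [0, 9.7, -0.5], [0, 10.9, -0.2], [0, 12, 0.25], [0, 13.1, 0.7], [0, 13.1, 0.7]]' --delta_rot '[[0, 0, 0], [0, 0, 0], [0, 0, 0], [0, 0, 0], [0, 0, 0], [0, 0, 0], [0, 0, 0], [0, 0, 0], [0, 0, 0], [0, 0, 0], [0, 0, 0], [0, 0, 0]]'

```text
time: 15.85
tool_pos: [0.528, 0.1033, 0.2017]
tcp_rot: [-3.133, 0.064, -0.005]
wrist_force: [-0.7, 1.4, -5.4]
width: 0.158
```

Run:
```python
from h import *
b=shot('side','s9'); s=st();crop(b,130,170,'s9z')
r=R.from_rotvec(s['tcp_rot']); h0=hpath(np.radians(80))
for d in range(80,120,4):
    h=hpath(np.radians(d)); dy,dz=(h-h0)/10
    print(d,r.inv().apply([-np.sin(YS)*dy,np.cos(YS)*dy,dz]).round(2).tolist())
```

```text
t 15.9 p [0.5283 0.1044 0.2023] r [-3.132  0.064 -0.006] F [-0.3  2.3 -5.1] w 0.157 q [0.144 0.029 1.941 0.009 1.166 1.752]
80 [0.0, 0.0, 0.0]
84 [-0.01, 1.07, 0.56]
88 [-0.02, 2.1, 1.19]
92 [-0.03, 3.11, 1.86]
96 [-0.04, 4.1, 2.57]
100 [-0.04, 5.03, 3.35]
104 [-0.05, 5.9, 4.19]
108 [-0.06, 6.71, 5.09]
112 [-0.07, 7.44, 6.05]
116 [-0.08, 8.1, 7.06]
```

View pics/s9z.png

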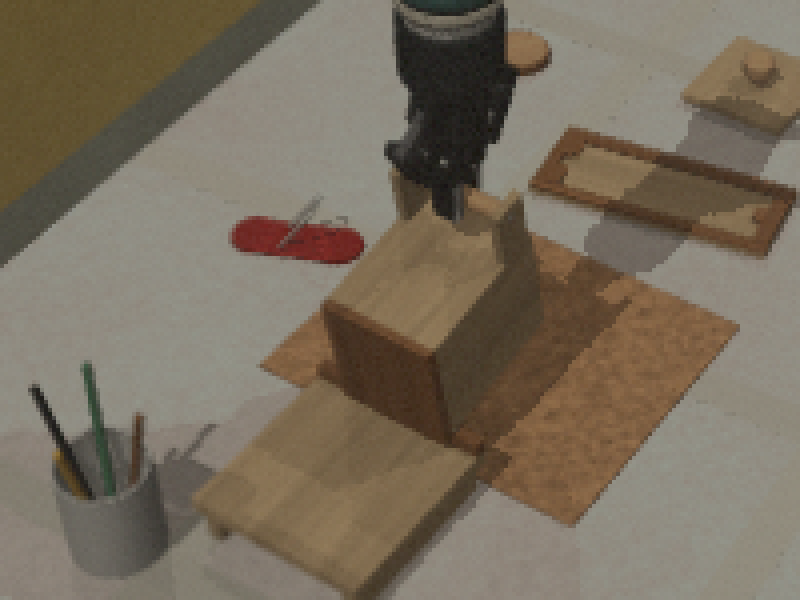

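play_rows --slide '[[0, 1.1, 0.55], [0, 2.1, 1.2], [0, 3.1, 1.9], [0, 4.1, 2.6], [0, 5.0, 3.35], [0, 5.9, 4.2], [0, 6.7, 5.1], [0, 7.4, 6.0], [0, 7.9, 6.7], [0, 7.9, 6.7], [0, 7.9, 6.7], [0, 7.9, 6.7]]' --delta_rot '[[0, 0, 0], [0, 0, 0], [0, 0, 0], [0, 0, 0], [0, 0, 0], [0, 0, 0], [0, 0, 0], [0, 0, 0], [0, 0, 0], [0, 0, 0], [0, 0, 0], [0, 0, 0]]'

```text
time: 16.9
tool_pos: [0.5258, 0.0257, 0.1352]
tcp_rot: [-3.133, 0.064, -0.007]
wrist_force: [-0.7, -0.2, -2.0]
width: 0.157
```

Run:
```python
from h import *
b=shot('side','s10'); s=st();crop(b,130,170,'s10z'); a=shot('top','t10'); crop(a,150,110,'t10z')
```

```text
t 16.95 p [0.5259 0.0259 0.1354] r [-3.133  0.063 -0.008] F [-0.8 -1.4 -1.9] w 0.159 q [-0.003  0.071  2.03   0.009  1.036  1.603]
```

View pics/s10z.png

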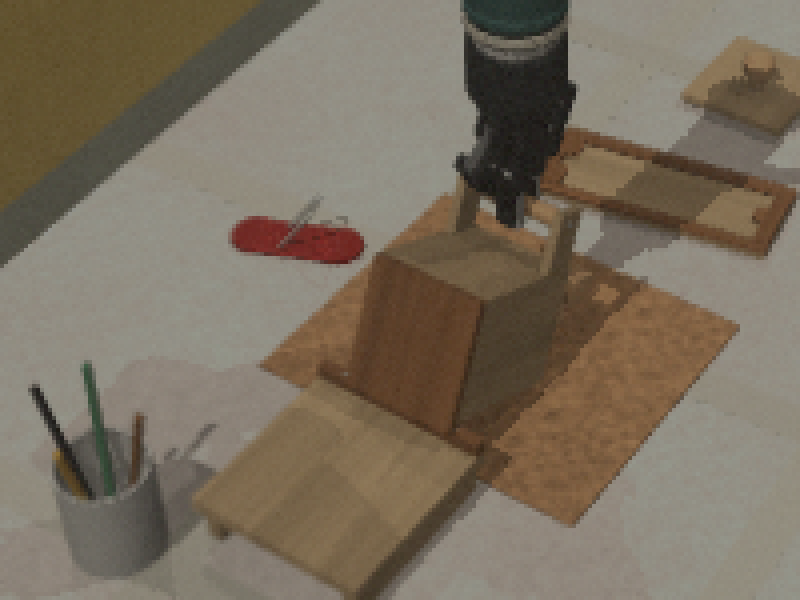

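View pics/t10z.png

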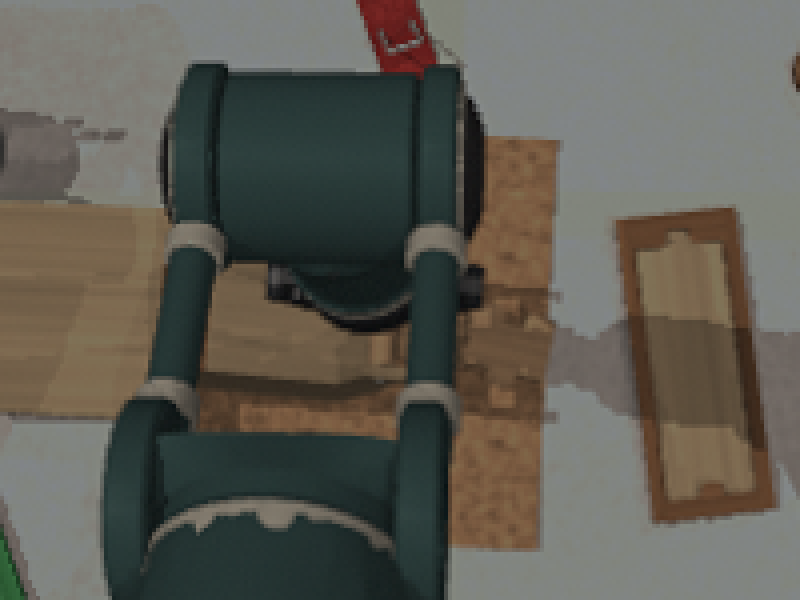

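The tiles have slid out onto the mat. I settle the rim on the mat and check the mouth.

play_rows --slide '[[0, 0.1, 0.2], [0, 0.2, 0.4], [0, 0.25, 0.5], [0, 0.25, 0.5], [0, 0.25, 0.5], [0, 0.25, 0.5]]' --delta_rot '[[0, 0, 0], [0, 0, 0], [0, 0, 0], [0, 0, 0], [0, 0, 0], [0, 0, 0]]'

```text
time: 17.5
tool_pos: [0.5261, 0.0234, 0.1306]
tcp_rot: [-3.133, 0.063, -0.009]
wrist_force: [0.3, -1.4, -1.9]
width: 0.156
```

Run:
```python
from h import *
s=st(); a=shot('top','t11'); crop(a,220,160,'t11z',100,75,8)
for t in ['tile1_mid']:
    for n,p in (('top',a),('side',shot('side'))):
        print([(np.round(x['at'],1).tolist(),round(x['conf'],2),atdepth(p,[x['at']])[0].round(3).tolist()) for x in landmark_of(t,p)])
```

```text
t 17.5 p [0.5261 0.0234 0.1306] r [-3.133  0.063 -0.009] F [ 0.3 -1.4 -1.9] w 0.156 q [-0.008  0.076  2.034  0.009  1.026  1.598]
[]
[]
```

View pics/t11z.png

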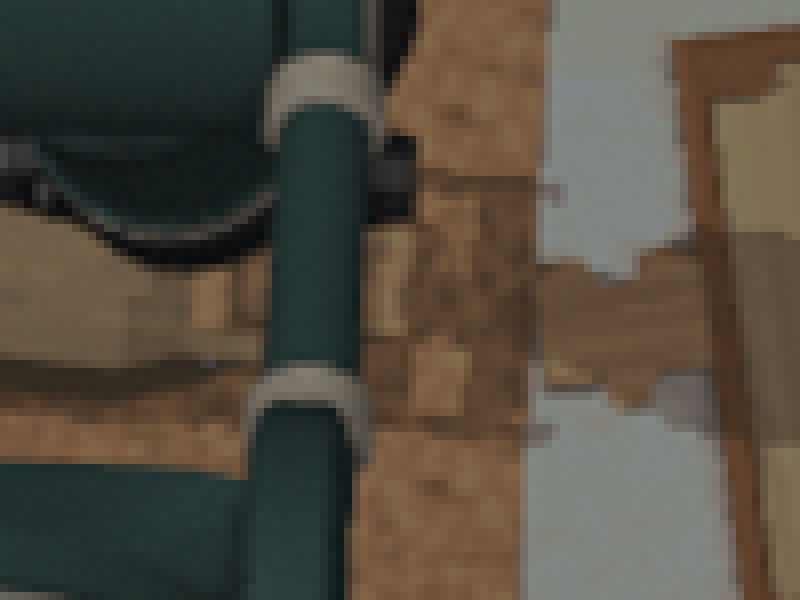

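play_rows --slide '[[0, 0.1, 0.2], [0, 0.2, 0.4], [0, 0.3, 0.6], [0, 0.4, 0.8], [0, 0.4, 0.8], [0, 0.4, 0.8]]' --delta_rot '[[0, 0, 0], [0, 0, 0], [0, 0, 0], [0, 0, 0], [0, 0, 0], [0, 0, 0]]'

```text
time: 18.2
tool_pos: [0.5274, 0.0183, 0.1256]
tcp_rot: [-3.135, 0.062, -0.013]
wrist_force: [-5.3, -5.0, 14.8]
width: 0.156
```

Run:
```python
from h import *
s=st(); b=shot('side'); crop(b,190,190,'s12z',130,98,6)
a=shot('top','t12'); crop(a,220,160,'t12z',100,75,8)
```

```text
t 18.2 p [0.5274 0.0183 0.1256] r [-3.135  0.062 -0.013] F [-5.3 -5.  14.8] w 0.156 q [-0.017  0.082  2.038  0.007  1.013  1.59 ]
```

View pics/s12z.png

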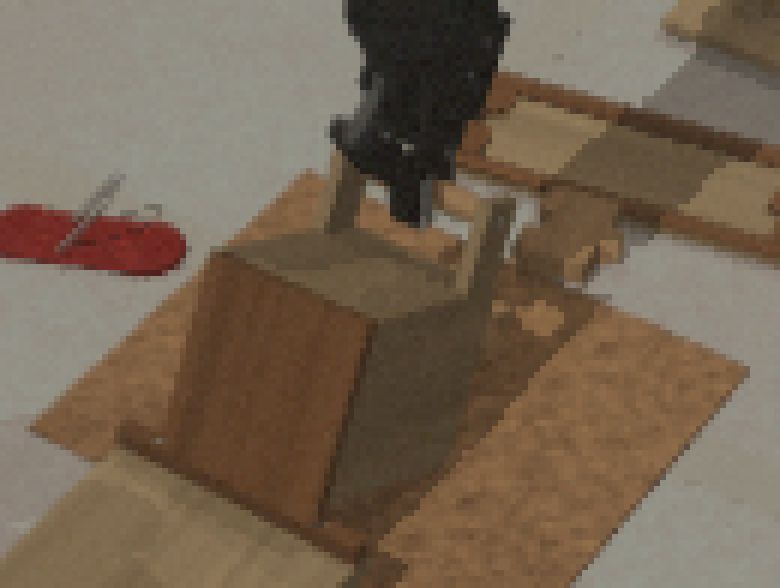

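View pics/t12z.png

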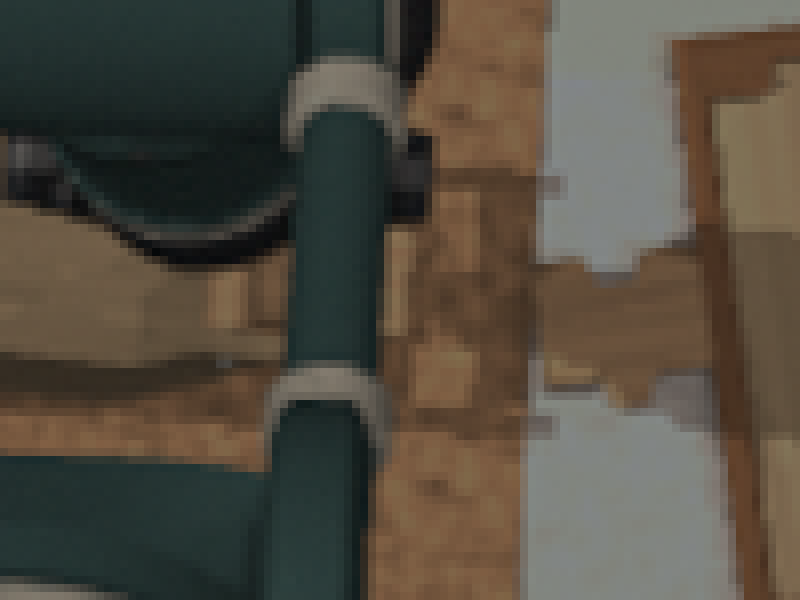

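play_rows --slide '[[0, -0.2, -0.2], [0, -0.3, -0.3], [0, -0.3, -0.3], [0, -0.3, -0.3]]' --delta_rot '[[0, 0, 0], [0, 0, 0], [0, 0, 0], [0, 0, 0]]'

```text
time: 18.63
tool_pos: [0.5274, 0.0214, 0.1282]
tcp_rot: [-3.135, 0.062, -0.013]
wrist_force: [0.4, -0.6, -1.9]
width: 0.158
```

Run:
```python
from h import *
import warnings; warnings.filterwarnings('ignore')
s=st()
for n in ('top','side'):
    p=shot(n); C=cloud(p); c=C.reshape(-1,3); x,y,z=c.T
    m=(x>.42)&(x<.62)&(y<.02)&(y>-.17)&(z>.008)&(z<.06)
    H=np.zeros((20,19))
    for q in c[m]: 
        i=int((q[0]-.42)/.01); j=int((.02-q[1])/.01); H[i,j]=max(H[i,j],q[2]*1000)
    print(n,'rows x .62->.42, cols y .02->-.17'); print(H[::-1].astype(int))
```

```text
t 18.63 p [0.5274 0.0214 0.1282] r [-3.135  0.062 -0.013] F [ 0.4 -0.6 -1.9] w 0.158 q [-0.011  0.079  2.036  0.007  1.018  1.596]
top rows x .62->.42, cols y .02->-.17
[[ 0  0  0  0  0  0  0  0  0  0  0  0  0  0 13 14 12 14 13]
 [ 0  0  0  0  0  0  0  0  0  0  8  0  0  0 12 13 14 13 15]
 [ 0  0  0  0  0  8  0  0  0  0  0  0  0  0 15 14 13 15 13]
 [ 0  0  0  0  0  0  0  0  0  0  0  0  0  0  0 16 11  9 10]
 [ 0  0  0  0  0  0  0  0  0  0  0  0  0  0  0 15 11  8  0]
 [ 0  0  0  0  0  0  0  0  0  0  0  0  0  0  0 13 13  9 10]
 [ 0  0  0  0  0  0  0  0  0  0  0  0  0  0  0 14 13  8 10]
 [ 0  0  0  0 20 20  0  0  0  0  0  0  0  0  0 15 15  8 11]
 [19  0  0  0 20 20  8  0  0  0 14 17  0 16 18 18 14 10  8]
 [20  0  0  0 21 17  0  0  0  0 22 21 21 17 18 17 14 10  9]
 [20  0  0  0 20 20  0  0  0  0 20 20 20 20 18 18 18 11  9]
 [19  0  0  0 20 20  0  0  0  0 22 19 19 19 18 19 17 13  9]
 [ 0  0  0  0  0  0  0  0  0  0 19 20 21 19 18 16 16 13 10]
 [ 0  0  0  0  0  0  0  0  8  0 17 17 17 19 15  0 13 14 10]
 [ 0  0  0  0  0  0  0  0  0  0  0  0  0  0  0  0 14 15  9]
 [ 0  0  0  0  0  0  0  8  8  0
[... 809 characters left out ...]
 0  0  0  0  9  0  0 17 15 15 13  0  0]
 [ 0  0  0  0  0  0  0  0  8 20 17 19 18 17 19 16 15  0  8]
 [ 0  0  0  0 16 18  9  0  0 19 19 22 18 19 18 17 13 10  8]
 [ 0 17 20 19 19 16 10  0  0 14 18 19 19 20 17 15 11  9  9]
 [ 0 20 19  0  0  9  0  0 10 21 18 18 18 19 20 21 18 10  0]
 [ 0  0  0  0  0  0  0  0  8 20 23 17 17 19 11  0 15  8  8]
 [ 0 10  0  0  0  0  0  0  0  0  0  0  8  0  0 13 16  9  9]
 [ 0  0  0  0  0  0  0  0  0  0  0  0  0  0  0 18 13 12  0]
 [ 0  0  0  8  0  8  0  0  0  0  0  0  0  8  0  0 14 10  0]
 [ 0  0  0  0  0  0  0  0  0  0  0  0  0  0  0  0 11 14  8]
 [ 0  0  0  0  0  0  0  0  0  0  0  0  0  0  0  0 11 15 11]
 [ 0  0  0  0  0  8  0  0  0  0  0  0  0  0  0  0 14 13  8]]
```

Run:
```python
from h import *
s=st(); r=R.from_rotvec(s['tcp_rot'])
h0=hpath(np.radians(116.5))
for d in [114,112]+list(range(108,-1,-4)):
    h=hpath(np.radians(d)); dy,dz=(h-h0)/10
    w=np.array([-np.sin(YS)*dy,np.cos(YS)*dy,dz]); print(d,r.inv().apply(w).round(2).tolist())
```

```text
t 18.73 p [0.5272 0.0214 0.128 ] r [-3.135  0.062 -0.012] F [ 1.5 -0.3 -1.1] w 0.159 q [-0.011  0.08   2.036  0.007  1.019  1.596]
114 [0.01, -0.4, -0.64]
112 [0.01, -0.74, -1.14]
108 [0.03, -1.47, -2.1]
104 [0.04, -2.27, -3.0]
100 [0.05, -3.14, -3.85]
96 [0.07, -4.07, -4.63]
92 [0.08, -5.06, -5.34]
88 [0.09, -6.07, -6.01]
84 [0.11, -7.09, -6.64]
80 [0.12, -8.16, -7.21]
76 [0.13, -9.27, -7.69]
72 [0.14, -10.41, -8.1]
68 [0.15, -11.57, -8.43]
64 [0.16, -12.76, -8.67]
60 [0.18, -13.96, -8.84]
56 [0.19, -15.16, -8.91]
52 [0.19, -16.37, -8.91]
48 [0.2, -17.58, -8.82]
44 [0.21, -18.77, -8.64]
40 [0.22, -20.05, -8.31]
36 [0.23, -21.29, -7.96]
32 [0.23, -22.5, -7.53]
28 [0.24, -23.68, -7.01]
24 [0.24, -24.82, -6.41]
20 [0.24, -25.91, -5.73]
16 [0.25, -26.96, -4.98]
12 [0.25, -27.95, -4.16]
8 [0.25, -28.88, -3.27]
4 [0.25, -29.74, -2.31]
0 [0.25, -30.54, -1.3]
```

play_rows --slide '[[0, -0.4, -0.6], [0, -0.7, -1.1], [0, -1.5, -2.1], [0, -2.3, -3.0], [0, -3.1, -3.8], [0, -4.1, -4.6], [0.1, -5.1, -5.3], [0.1, -5.1, -5.3], [0.1, -5.1, -5.3]]' --delta_rot '[[0, 0, 0], [0, 0, 0], [0, 0, 0], [0, 0, 0], [0, 0, 0], [0, 0, 0], [0, 0, 0], [0, 0, 0], [0, 0, 0]]'

```text
time: 19.48
tool_pos: [0.5304, 0.0731, 0.1822]
tcp_rot: [-3.135, 0.06, -0.015]
wrist_force: [0.3, 0.9, -4.4]
width: 0.162
```

Run:
```python
from h import *
s=st(); b=shot('side'); crop(b,190,190,'s13z',130,98,6)
a=shot('top','t13'); crop(a,180,140,'t13z',133,100,6)
```

```text
t 19.48 p [0.5304 0.0731 0.1822] r [-3.135  0.06  -0.015] F [ 0.3  0.9 -4.4] w 0.162 q [0.087 0.038 1.972 0.006 1.122 1.693]
```

View pics/s13z.png

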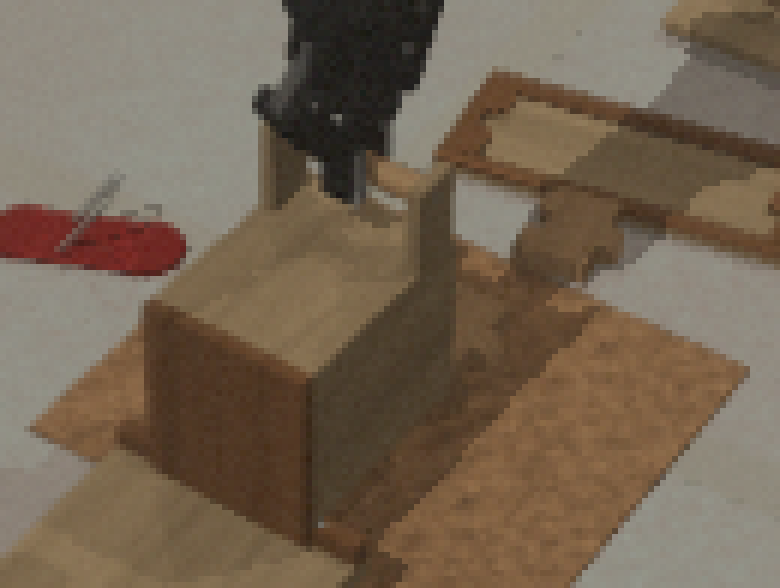

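View pics/t13z.png

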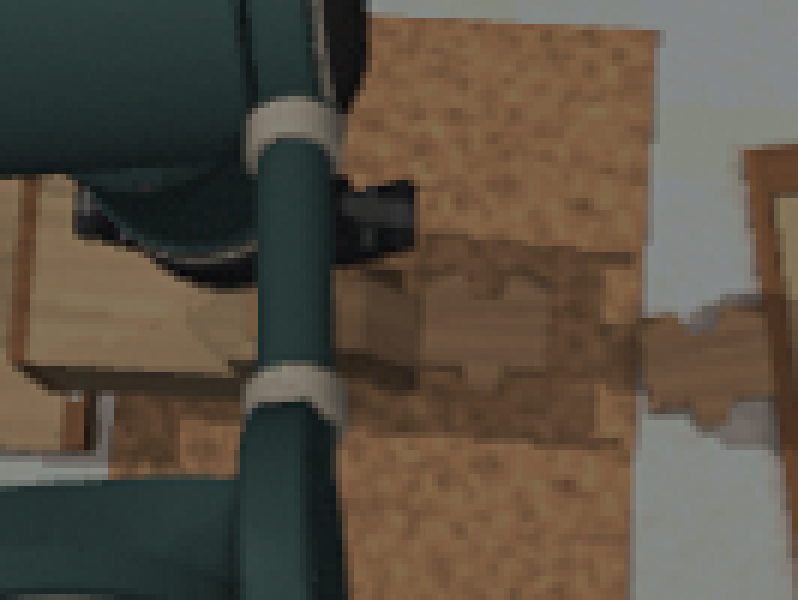

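play_rows --slide '[[0, -1.0, -0.7], [0, -2.0, -1.3], [0, -3.1, -1.9], [0, -4.2, -2.35], [0, -5.35, -2.75], [0.1, -6.5, -3.1], [0.1, -7.7, -3.3], [0.1, -8.9, -3.5], [0.1, -10.1, -3.55], [0.1, -11.3, -3.55], [0.1, -12.5, -3.5], [0.1, -12.5, -3.5]]' --delta_rot '[[0, 0, 0], [0, 0, 0], [0, 0, 0], [0, 0, 0], [0, 0, 0], [0, 0, 0], [0, 0, 0], [0, 0, 0], [0, 0, 0], [0, 0, 0], [0, 0, 0], [0, 0, 0]]'

```text
time: 20.58
tool_pos: [0.5361, 0.1994, 0.2177]
tcp_rot: [-3.133, 0.059, -0.015]
wrist_force: [1.0, 0.3, 2.0]
width: 0.156
```

Run:
```python
from h import *
s=st(); b=shot('side'); crop(b,150,160,'s14z',200,150,4)
a=shot('top','t14'); crop(a,180,140,'t14z',133,100,6)
```

```text
t 20.58 p [0.5361 0.1994 0.2177] r [-3.133  0.059 -0.015] F [1.  0.3 2. ] w 0.156 q [0.31  0.078 1.861 0.004 1.192 1.917]
```

View pics/s14z.png

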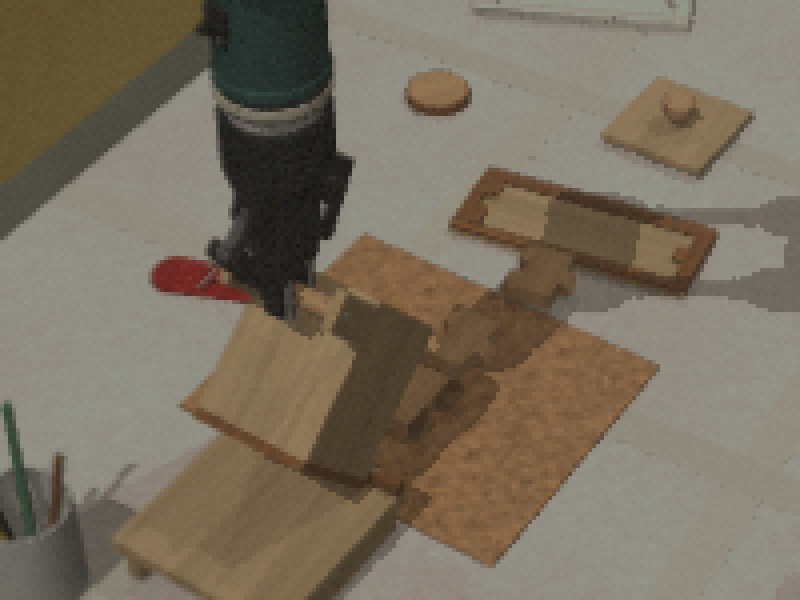

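View pics/t14z.png

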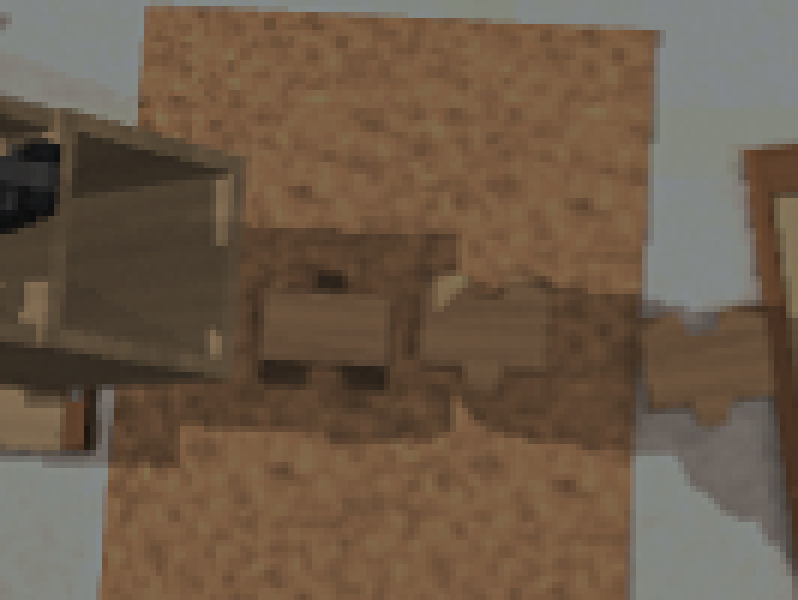

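Run:
```python
from h import *
s=st(); r=R.from_rotvec(s['tcp_rot'])
h0=hpath(np.radians(48))
for d in list(range(48,-1,-4)):
    h=hpath(np.radians(d)); dy,dz=(h-h0)/10
    w=np.array([-np.sin(YS)*dy,np.cos(YS)*dy,dz]); print(d,r.inv().apply(w).round(2).tolist())
```

```text
t 20.68 p [0.536  0.1975 0.2177] r [-3.135  0.06  -0.015] F [ 0.7 -0.1  2.6] w 0.16 q [0.308 0.077 1.862 0.003 1.192 1.916]
48 [0.0, 0.0, 0.0]
44 [0.01, -1.2, 0.17]
40 [0.02, -2.48, 0.51]
36 [0.03, -3.71, 0.85]
32 [0.03, -4.93, 1.29]
28 [0.04, -6.1, 1.81]
24 [0.05, -7.24, 2.41]
20 [0.05, -8.34, 3.08]
16 [0.05, -9.38, 3.84]
12 [0.05, -10.37, 4.66]
8 [0.06, -11.3, 5.55]
4 [0.05, -12.17, 6.5]
0 [0.05, -12.96, 7.51]
```

play_rows --slide '[[0, -1.2, 0.2], [0, -2.5, 0.5], [0, -3.7, 0.85], [0, -4.9, 1.3], [0, -6.1, 1.8], [0, -7.2, 2.4], [0, -8.3, 3.1], [0, -9.4, 3.8], [0, -10.4, 4.7], [0, -11.3, 5.6], [0, -11.8, 6.1], [0, -11.8, 6.1]]' --delta_rot '[[0, 0, 0], [0, 0, 0], [0, 0, 0], [0, 0, 0], [0, 0, 0], [0, 0, 0], [0, 0, 0], [0, 0, 0], [0, 0, 0], [0, 0, 0], [0, 0, 0], [0, 0, 0]]'

```text
time: 21.68
tool_pos: [0.5421, 0.3198, 0.1577]
tcp_rot: [-3.129, 0.059, -0.019]
wrist_force: [2.0, 7.3, 5.6]
width: 0.157
```

play_rows --slide '[[0, -0.2, 0.2], [0, -0.3, 0.4], [0, -0.5, 0.7], [0, -0.7, 1.0], [0, -0.8, 1.2], [0, -0.8, 1.2], [0, -0.8, 1.2]]' --delta_rot '[[0, 0, 0], [0, 0, 0], [0, 0, 0], [0, 0, 0], [0, 0, 0], [0, 0, 0], [0, 0, 0]]'

```text
time: 22.27
tool_pos: [0.543, 0.329, 0.146]
tcp_rot: [-3.127, 0.061, -0.021]
wrist_force: [1.2, 5.9, 2.8]
width: 0.159
```

Run:
```python
from h import *
s=st(); b=shot('side'); crop(b,130,160,'s15z',200,150,4)
```

```text
t 22.27 p [0.543 0.329 0.146] r [-3.127  0.061 -0.021] F [1.2 5.9 2.8] w 0.159 q [0.503 0.249 1.801 0.006 1.073 2.109]
```

View pics/s15z.png

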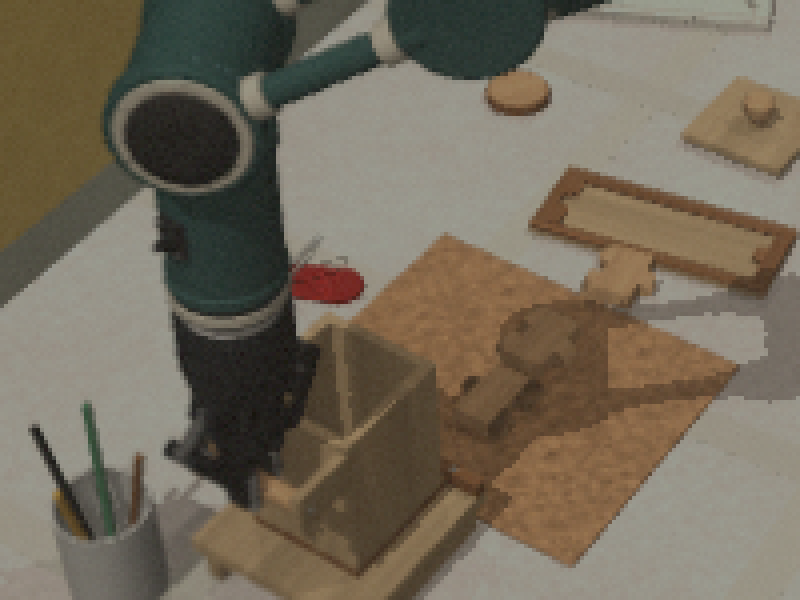

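play_rows --slide '[[0, -0.2, 0.1], [0, -0.3, 0.2], [0, -0.3, 0.2], [0, -0.3, 0.2]]' --delta_rot '[[0, 0, 0], [0, 0, 0], [0, 0, 0], [0, 0, 0]]'

```text
time: 22.65
tool_pos: [0.5428, 0.3312, 0.1436]
tcp_rot: [-3.129, 0.061, -0.019]
wrist_force: [-0.4, 0.1, 2.6]
width: 0.151
```

play_rows --slide '[[0, 0, 0], [0, 0, 0], [0, 0, 0], [0, 0, 0], [0, 0, 0]]' --delta_rot '[[0, 0, 0], [0, 0, 0], [0, 0, 0], [0, 0, 0], [0, 0, 0]]' --hand 0.4

```text
time: 23.07
tool_pos: [0.5427, 0.331, 0.1434]
tcp_rot: [-3.129, 0.061, -0.018]
wrist_force: [-0.2, -0.6, -0.1]
width: 0.4
```

play_rows --slide '[[0, 0, -1], [0, 0, -2], [0, 0, -4], [0, 0, -7], [0, 0, -10], [0, 0, -12], [0, 0, -14], [0, 0, -14]]' --delta_rot '[[0, 0, 0], [0, 0, 0], [0, 0, 0], [0, 0, 0], [0, 0, 0], [0, 0, 0], [0, 0, 0], [0, 0, 0]]'

```text
time: 23.73
tool_pos: [0.5436, 0.3308, 0.2913]
tcp_rot: [-3.123, 0.06, -0.034]
wrist_force: [-0.4, 0.7, 0.9]
width: 0.396
```

Run:
```python
from h import *
s=st(); b=shot('side'); crop(b,130,160,'s16z',200,150,4)
a=shot('top','t16'); crop(a,80,140,'t16z',250,110,3); crop(a,190,170,'t16y',120,60,6)
for n,p in (('top',a),('side',b)):
    print(n,[(np.round(x['at'],1).tolist(),round(x['conf'],2),atdepth(p,[x['at']])[0].round(3).tolist()) for x in landmark_of('tile1_mid',p)])
```

```text
t 23.73 p [0.5436 0.3308 0.2913] r [-3.123  0.06  -0.034] F [-0.4  0.7  0.9] w 0.396 q [0.505 0.147 1.649 0.005 1.319 2.114]
top [([233.5, 197.6], 0.83, [0.516, 0.07, 0.02])]
side [([251.5, 259.5], 0.55, [0.52, 0.082, 0.021])]
```

View pics/s16z.png

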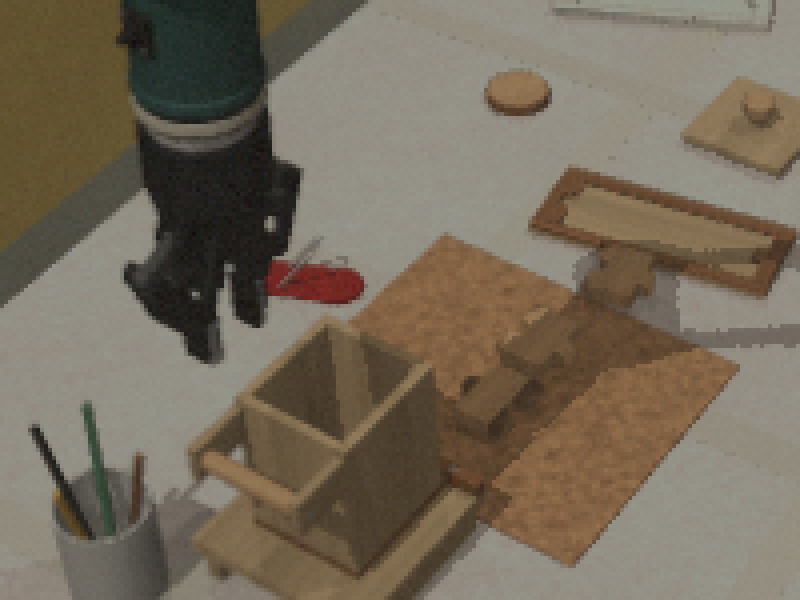

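View pics/t16z.png

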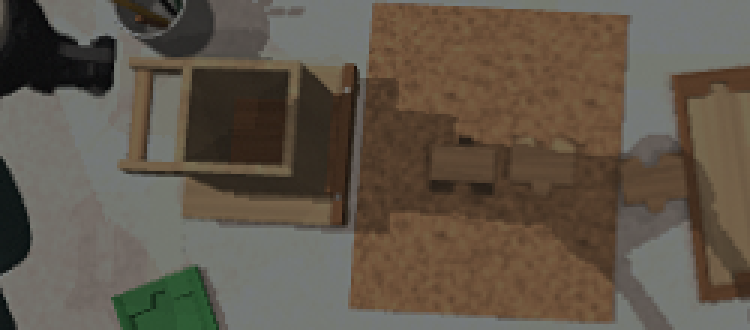

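View pics/t16y.png

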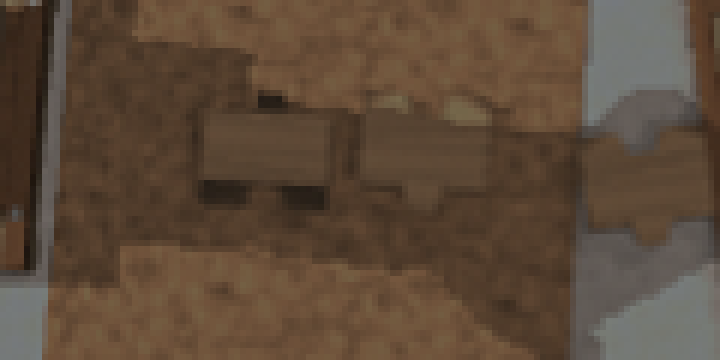

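The box is upright and looks empty. Three tiles lie on or beside the mat. I move the arm clear so I can measure them without its shadow.

Run:
```python
from h import *
rel([.48,-.10,.29],down(np.radians(-2))); rel([.42,-.42,.29],down(np.radians(-2)))
```

```text
slide cm [-4.37 43.1  -1.28]
drot [-0.011 -0.01  -0.004]
slide cm [-9.12 75.31 -1.7 ]
drot [-0.011 -0.01  -0.004]
```

play_rows --slide '[[-0.5, 4, -0.5], [-1, 8, -1], [-2, 12, -1], [-3, 16, -1], [-4, 20, -1], [-4, 24, -1], [-5, 28, -1.3], [-5, 32, -1.3], [-5, 36, -1.3], [-5, 40, -1.3], [-6, 44, -1.5], [-6, 48, -1.5]]' --delta_rot '[[-0.011, -0.01, 0], [-0.011, -0.01, 0], [-0.011, -0.01, 0], [-0.011, -0.01, 0], [-0.011, -0.01, 0], [-0.011, -0.01, 0], [-0.011, -0.01, 0], [-0.011, -0.01, 0], [-0.011, -0.01, 0], [-0.011, -0.01, 0], [-0.011, -0.01, 0], [-0.011, -0.01, 0]]' --hand 1

```text
time: 24.93
tool_pos: [0.4595, -0.1497, 0.2899]
tcp_rot: [-3.139, 0.061, 0.004]
wrist_force: [0.2, 0.5, -0.2]
width: 0.996
```

play_rows --slide '[[-0.5, 4, 0], [-1, 8, 0], [-1.5, 12, 0], [-2, 16, 0], [-2.5, 20, 0], [-3, 24, 0], [-3, 27, 0], [-3, 27, 0], [-3, 27, 0]]' --delta_rot '[[0, 0, 0], [0, 0, 0], [0, 0, 0], [0, 0, 0], [0, 0, 0], [0, 0, 0], [0, 0, 0], [0, 0, 0], [0, 0, 0]]'

```text
time: 25.68
tool_pos: [0.4179, -0.4191, 0.2871]
tcp_rot: [-3.136, 0.065, 0.009]
wrist_force: [-0.2, 1.0, -0.3]
width: 0.996
```

Run:
```python
from h import *
s=st(); b=shot('side','s17'); crop(b,200,190,'s17z',140,105,5)
a=shot('top','t17'); crop(a,200,130,'t17z',160,120,5)
for n,p in (('top',a),('side',b)):
    print(n,[(np.round(x['at'],1).tolist(),round(x['conf'],2),atdepth(p,[x['at']])[0].round(3).tolist()) for x in landmark_of('tile1_mid',p)])
C=cloud(a).reshape(-1,3);x,y,z=C.T
m=(abs(x-.533)<.03)&(abs(y-.240)<.03); print('inside box z',np.nanpercentile(z[m],[5,50,95]))
```

```text
t 25.68 p [ 0.4179 -0.4191  0.2871] r [-3.136  0.065  0.009] F [-0.2  1.  -0.3] w 0.996 q [-8.290e-01  8.600e-02  1.723e+00 -1.000e-03  1.340e+00  7.840e-01]
top [([235.4, 197.8], 0.52, [0.515, 0.065, 0.018])]
side [([252.7, 259.1], 0.7, [0.519, 0.078, 0.02])]
inside box z [0.04681816 0.04992685 0.05275762]
```

View pics/s17z.png

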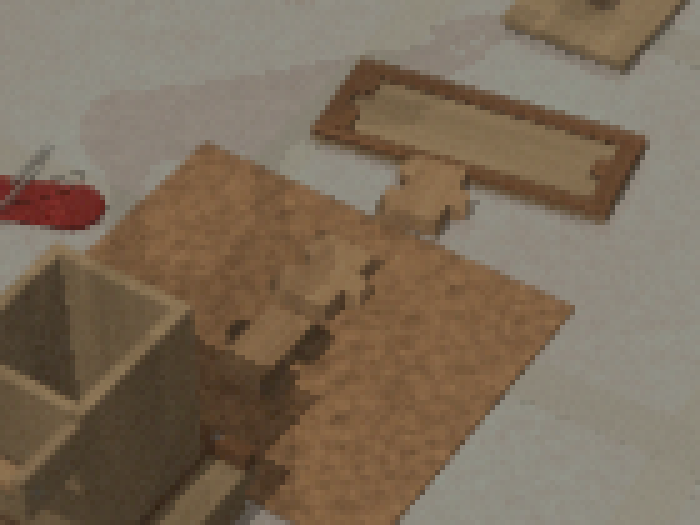

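View pics/t17z.png

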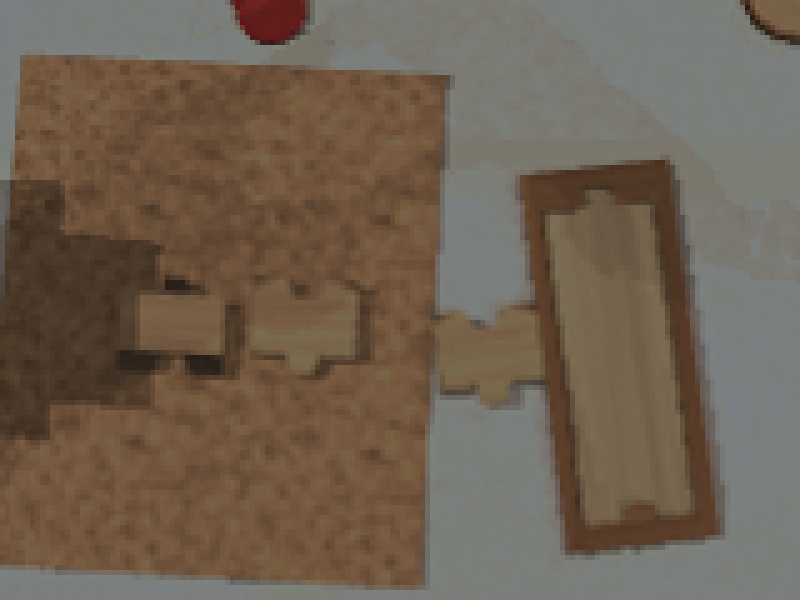

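```bash
cat >> h.py <<'E'
from scipy.optimize import minimize
TP=np.array([(22,-30),(22,-9),(32,-6),(32,6),(22,9),(22,30),(-22,30),(-22,10.5),(-11,8),(-11,-8),(-22,-10.5),(-22,-30)])/1000
def tmask(p,pose,zb,zt,box,S=8):
    x0,y0,x1,y1=box; c,s=np.cos(pose[2]),np.sin(pose[2])
    P=TP@np.array([[c,s],[-s,c]])+pose[:2]
    M=np.zeros(((y1-y0)*S,(x1-x0)*S),np.uint8)
    for z in np.linspace(zb,zt,4):
        uv=proj(p,np.c_[P,np.full(len(P),z)])
        q=((uv+.5-[x0,y0])*S-.5)
        cv2.fillPoly(M,[np.round(q*16).astype(np.int32)],255,shift=4)
    return cv2.resize(M,(x1-x0,y1-y0),interpolation=cv2.INTER_AREA)/255.
def fit(p,mask,guess,zb,zt,box):
    x0,y0,x1,y1=box; m=mask[y0:y1,x0:x1].astype(float)
    f=lambda v:((tmask(p,(v[0]/1000,v[1]/1000,v[2]/50),zb,zt,box)-m)**2).sum()
    best=None
    for da in (-.15,0,.15):
        g=np.array([guess[0]*1000,guess[1]*1000,(guess[2]+da)*50])
        sx=np.array([g]+[g+d for d in np.eye(3)*5])
        r=minimize(f,g,method='Nelder-Mead',options=dict(initial_simplex=sx,xatol=.05,fatol=.01))
        if best is None or r.fun<best.fun: best=r
    v=best.x; return np.array([v[0]/1000,v[1]/1000,v[2]/50]),best.fun
E
cat > fitall.py <<'E'
from h import *
import sys
G={'A':(.520,.070,0.),'B':(.516,0.,np.pi),'C':(.52,-.11,np.pi+.1)}
if __name__=='__main__':
    a=shot('top'); b=shot('side')
    for n,p in (('top',a),('side',b)):
        C=cloud(p); H=C[...,2]
        for k in sys.argv[1:]:
            g=G[k]
            uv=proj(p,[g[0],g[1],.015])[0].round().astype(int)
            w=26
            box=(uv[0]-w,uv[1]-w,uv[0]+w,uv[1]+w)
            m=(H>.0105)&(H<.03)
            # only near tile
            m&=(np.hypot(C[...,0]-g[0],C[...,1]-g[1])<.055)
            if k=='C': 
                im=p['image'].astype(int); m&=~((C[...,1]<-.145)); 
            print(n,k,np.round(fit(p,m,g,.003,.018,box)[0],4),round(fit(p,m,g,.003,.018,box)[1],1),m.sum())
E
python3 fitall.py A B C
```

```text
top A [ 0.5203  0.0693 -0.0546] 45.6 362
top B [ 0.5296 -0.0065  3.0919] 93.5 410
top C [ 0.5135 -0.1117  3.2789] 40.1 355
side A [ 0.52    0.0682 -0.0306] 76.4 261
side B [ 0.5289 -0.0081  3.122 ] 77.6 245
side C [ 0.5152 -0.1147  3.3282] 48.9 180
```

View pics/t17.png

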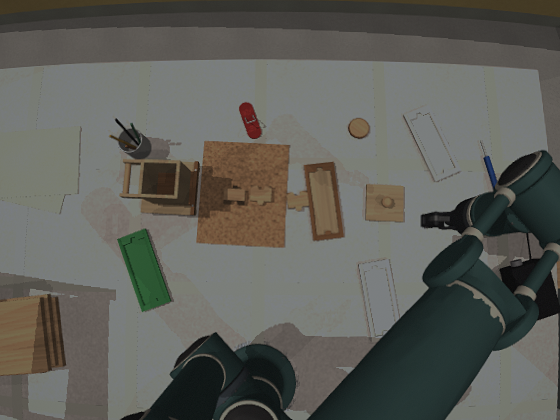

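```bash
cat > fitall.py <<'E'
from h import *
import sys
G={'A':(.520,.069,-.04),'B':(.522,-.002,3.1),'C':(.514,-.112,3.28)}
def outline(im,p,pose,z,x,y,f):
    c,s=np.cos(pose[2]),np.sin(pose[2]); P=TP@np.array([[c,s],[-s,c]])+pose[:2]
    uv=(proj(p,np.c_[P,np.full(len(P),z)])+.5-[x,y])*f
    cv2.polylines(im,[uv.round().astype(np.int32)],True,(0,0,255),1)
def run(keys,fn=None,G=G,zb=.003):
    out={}
    for n in ('top','side'):
        p=shot(n); C=cloud(p); H=C[...,2]
        x,y,w0,h0,f=(200,130,160,120,5) if n=='top' else (200,190,140,105,5)
        im=cv2.cvtColor(cv2.resize(p['image'][y:y+h0,x:x+w0],None,fx=f,fy=f,interpolation=0),cv2.COLOR_RGB2BGR)
        for k in keys:
            g=G[k]; uv=proj(p,[g[0],g[1],.015])[0].round().astype(int); w=26
            box=(uv[0]-w,uv[1]-w,uv[0]+w,uv[1]+w)
            m=(H>.0105)&(H<.03)&(np.hypot(C[...,0]-g[0],C[...,1]-g[1])<.055)&(abs(C[...,1]-g[1])<.036)
            r,e=fit(p,m,g,zb,zb+.015,box)
            print(n,k,np.round(r,4),round(e,1),m.sum()); out[n,k]=r
            outline(im,p,r,zb+.015,x,y,f)
        if fn: cv2.imwrite('pics/%s_%s.png'%(fn,n),im)
    return out
if __name__=='__main__': run(sys.argv[2:],sys.argv[1])
E
python3 fitall.py f1 A B C
```

```text
top A [ 0.5202  0.0694 -0.0581] 12.3 327
top B [ 0.5295 -0.0065  3.0868] 11.0 327
top C [ 0.5134 -0.1121  3.2741] 59.2 363
side A [ 0.5204  0.0685 -0.0358] 36.5 221
side B [ 0.5298 -0.008   3.0919] 33.5 200
side C [ 0.5136 -0.1149  3.2903] 54.4 197
```

View pics/f1_top.png

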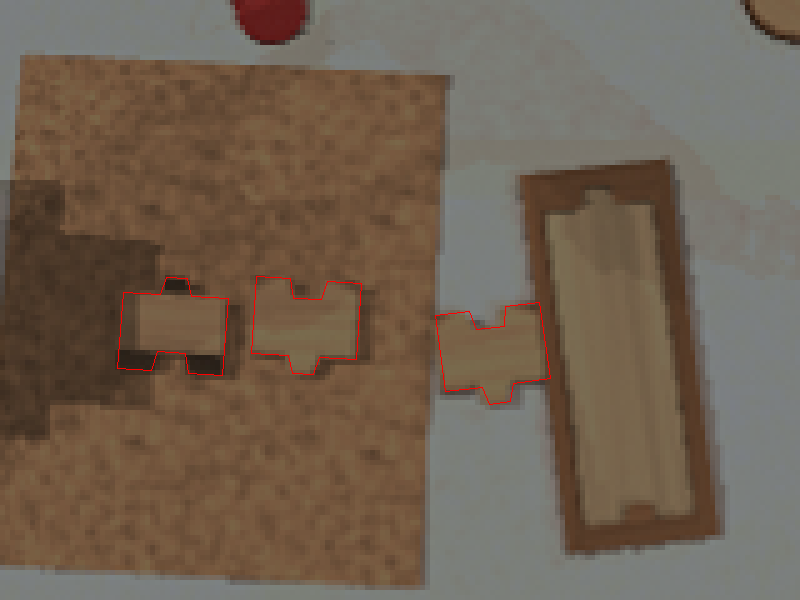

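View pics/f1_side.png

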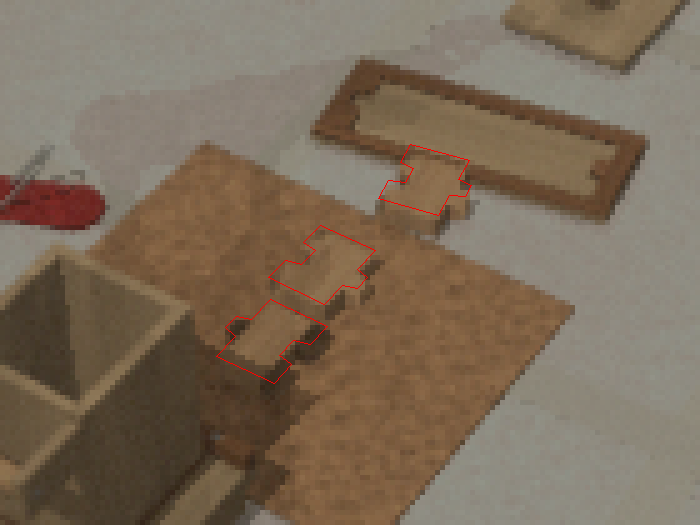

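```bash
cat > fittray.py <<'E'
from h import *
import h
def run():
    keep=h.TP
    h.TP=np.array([(114,-43.5),(114,43.5),(-106,43.5),(-106,-43.5)])/1000
    for n in ('top','side'):
        p=shot(n); im=p['image'].astype(int); C=cloud(p)
        # wood colour: red minus blue large
        m0=((im[...,0]-im[...,2])>25)
        c,s=np.cos(.124),np.sin(.124); dx,dy=C[...,0]-.507,C[...,1]+.185
        u=c*dx+s*dy; v=-s*dx+c*dy
        m=m0&(abs(u)<.125)&(abs(v)<.052)
        m|=(abs(u)<.09)&(abs(v)<.035)
        uv=proj(p,[.507,-.185,.01])[0].round().astype(int); w=60
        box=(uv[0]-w,uv[1]-w,uv[0]+w,uv[1]+w)
        print(n,[np.round(q,4) for q in fit(p,m,(.503,-.185,.124),0,.012,box)],m.sum())
    h.TP=keep
run()
E
python3 fittray.py
```

```text
top [array([ 0.5071, -0.1854,  0.124 ]), np.float64(69.3526)] 2362
side [array([ 0.5053, -0.185 ,  0.1192]), np.float64(35.5294)] 1155
```

Run:
```python
from h import *
st(); rel([.575,-.007,.15],down(-.05));rel([.5,-.2,.25],down(-.05))
```

```text
t 26.18 p [ 0.4194 -0.4177  0.2899] r [-3.14   0.059  0.004] F [-0.9 -0.3  0. ] w 1.0 q [-8.250e-01  8.200e-02  1.723e+00 -1.000e-03  1.340e+00  7.840e-01]
slide cm [ 14.04 -41.61  14.01]
drot [-0.001  0.002  0.012]
slide cm [  7.24 -22.05   4.  ]
drot [-0.001  0.002  0.012]
```

play_rows --slide '[[1.5, -4, 0], [3, -8, 0.5], [4.5, -12, 1], [6, -16, 2], [7.2, -20, 3], [8.5, -24, 4], [10, -28, 6], [11.5, -32, 8], [13, -36, 10], [14, -40, 12], [14, -41.6, 14], [14, -41.6, 14]]' --delta_rot '[[0, 0, 0], [0, 0, 0.01], [0, 0, 0.01], [0, 0, 0.01], [0, 0, 0.01], [0, 0, 0.01], [0, 0, 0.01], [0, 0, 0.01], [0, 0, 0.01], [0, 0, 0.01], [0, 0, 0.01], [0, 0, 0.01]]' --hand 0 --force 40

```text
time: 27.18
tool_pos: [0.5731, -0.0025, 0.1465]
tcp_rot: [-3.138, 0.069, 0.011]
wrist_force: [-0.9, -0.3, -0.2]
width: 0.004
```

Run:
```python
from h import *
st(); rel([.575,-.007,.013],down(-.05))
b=shot('side'); crop(b,200,190,'s18z',140,105,5)
```

```text
t 27.18 p [ 0.5731 -0.0025  0.1465] r [-3.138  0.069  0.011] F [-0.9 -0.3 -0.2] w 0.004 q [-0.05   0.153  1.915  0.003  1.08   1.564]
slide cm [ 0.3   0.49 13.35]
drot [-0.003  0.007  0.006]
```

View pics/s18z.png

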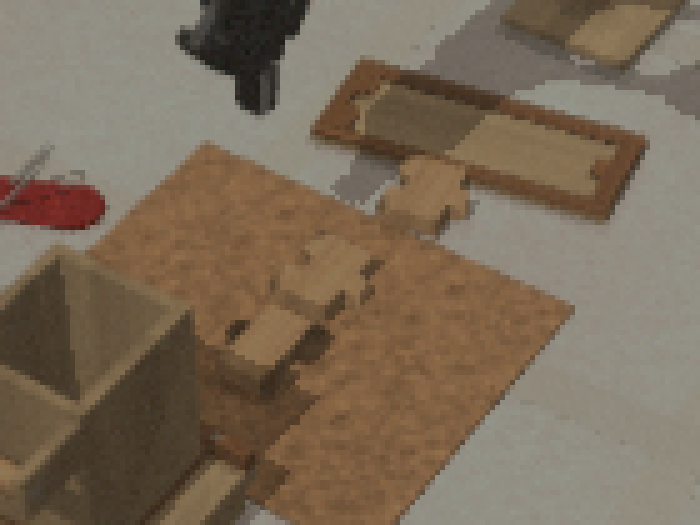

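Tiles unchanged. I go down at the notch side of the middle tile.

play_rows --slide '[[0.3, 0.4, 3], [0.3, 0.4, 6], [0.3, 0.4, 9], [0.3, 0.4, 11], [0.3, 0.4, 12.5], [0.3, 0.4, 13.2], [0.3, 0.4, 13.3], [0.3, 0.4, 13.3]]' --delta_rot '[[0, 0, 0], [0, 0, 0], [0, 0, 0], [0, 0, 0], [0, 0, 0], [0, 0, 0], [0, 0, 0], [0, 0, 0]]'

```text
time: 27.9
tool_pos: [0.5747, -0.0072, 0.0137]
tcp_rot: [-3.138, 0.069, 0.012]
wrist_force: [0.1, 0.1, 0.3]
width: -0.002
```

Run:
```python
from h import *
st(); rel([.508,-.007,.013],down(-.05))
b=shot('side'); crop(b,200,190,'s19z',140,105,5)
```

```text
t 27.9 p [ 0.5747 -0.0072  0.0137] r [-3.138  0.069  0.012] F [0.1 0.1 0.3] w -0.002 q [-0.057  0.32   1.994  0.003  0.835  1.556]
slide cm [-6.66  0.27  0.12]
drot [-0.002  0.008  0.006]
```

View pics/s19z.png

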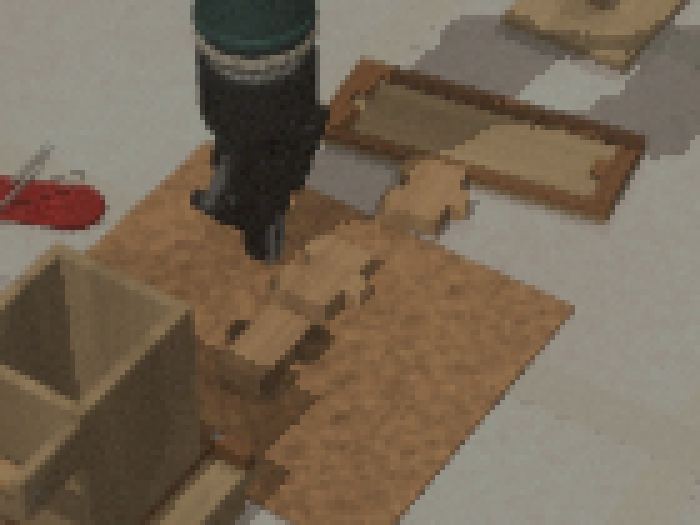

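play_rows --slide '[[-0.6, 0, 0], [-1.2, 0, 0], [-1.8, 0, 0], [-2.4, 0, 0], [-3.0, 0, 0], [-3.6, 0.05, 0], [-4.2, 0.1, 0], [-4.8, 0.1, 0], [-5.4, 0.1, 0], [-6.0, 0.1, 0], [-6.6, 0.1, 0], [-6.6, 0.1, 0]]' --delta_rot '[[0, 0, 0], [0, 0, 0], [0, 0, 0], [0, 0, 0], [0, 0, 0], [0, 0, 0], [0, 0, 0], [0, 0, 0], [0, 0, 0], [0, 0, 0], [0, 0, 0], [0, 0, 0]]'

```text
time: 28.95
tool_pos: [0.5075, -0.0051, 0.0144]
tcp_rot: [-3.138, 0.069, 0.013]
wrist_force: [-1.2, 0.0, -0.4]
width: -0.003
```

play_rows --slide '[[0.5, 0, 0], [0.5, 0, -2], [0.5, 0, -5], [0.5, 0, -9], [0.5, 0, -13], [2, 0, -17], [5, 0, -20], [5, 0, -20]]' --delta_rot '[[0, 0, 0], [0, 0, 0], [0, 0, 0], [0, 0, 0], [0, 0, 0], [0, 0, 0], [0, 0, 0], [0, 0, 0]]' --hand 1

```text
time: 29.62
tool_pos: [0.5683, -0.0084, 0.2233]
tcp_rot: [-3.139, 0.069, -0.016]
wrist_force: [2.1, 0.5, 1.0]
width: 0.135
```

Run:
```python
from h import *
st();
b=shot('side'); crop(b,200,190,'s20z',140,105,5)
a=shot('top'); crop(a,200,130,'t20z',160,120,5)
```

```text
t 29.62 p [ 0.5683 -0.0084  0.2233] r [-3.139  0.069 -0.016] F [2.1 0.5 1. ] w 0.135 q [-0.06   0.067  1.861  0.003  1.203  1.554]
```

View pics/s20z.png

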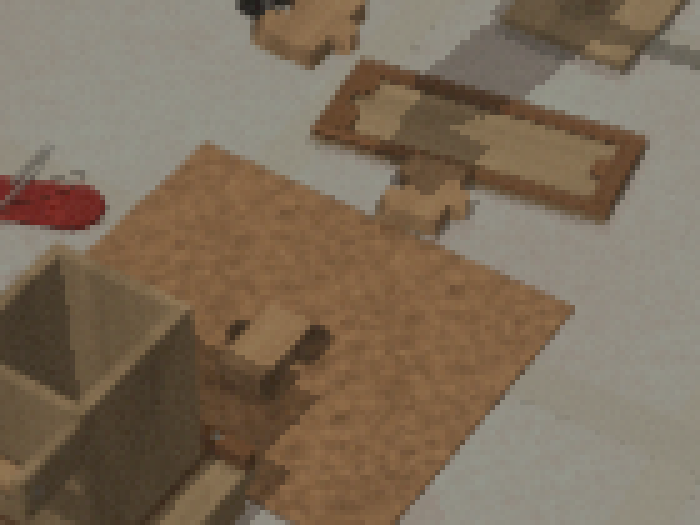

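View pics/t20z.png

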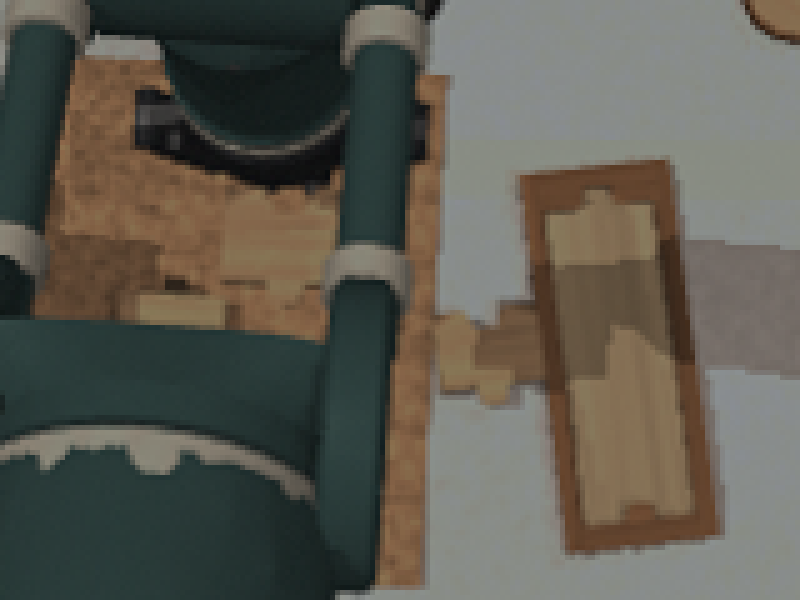

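The push went into the notch, and when the fingers opened they jammed inside it and lifted the tile. I lower it back onto the mat and close the fingers before leaving.

play_rows --slide '[[-1.5, 0, 2], [-3, 0, 5], [-4.5, 0, 8], [-6, 0, 11], [-6.5, 0, 14], [-6.5, 0, 16], [-6.5, 0, 18], [-6.5, 0, 19.3], [-6.5, 0, 20], [-6.5, 0, 20.5], [-6.5, 0, 20.5]]' --delta_rot '[[0, 0, 0], [0, 0, 0], [0, 0, 0], [0, 0, 0], [0, 0, 0], [0, 0, 0], [0, 0, 0], [0, 0, 0], [0, 0, 0], [0, 0, 0], [0, 0, 0]]'

```text
time: 30.63
tool_pos: [0.4953, -0.0042, 0.0109]
tcp_rot: [-3.138, 0.07, 0.009]
wrist_force: [0.3, 0.1, 0.5]
width: 0.493
```

Run:
```python
from h import *
st();
b=shot('side'); crop(b,200,190,'s21z',140,105,5)
```

```text
t 30.63 p [ 0.4953 -0.0042  0.0109] r [-3.138  0.07   0.009] F [0.3 0.1 0.5] w 0.493 q [-0.061  0.195  2.166  0.004  0.786  1.551]
```

View pics/s21z.png

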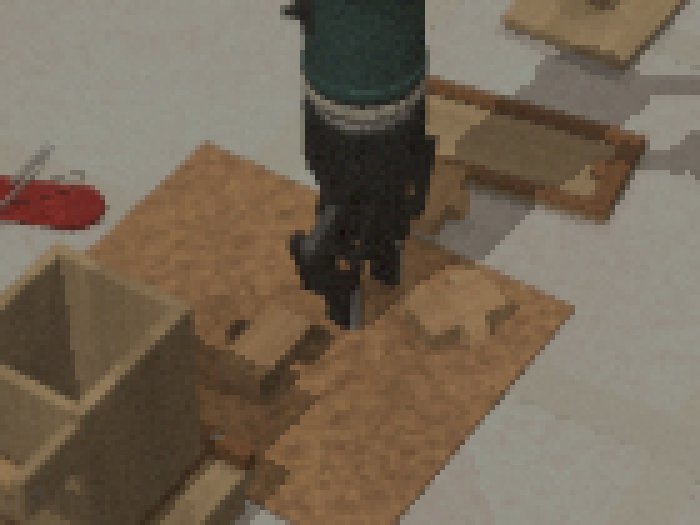

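play_rows --slide '[[0, 0, -2], [0, 0, -5], [0, 0, -9], [0, 0, -13], [0, 0, -17], [0, 0, -20], [0, 0, -20]]' --delta_rot '[[0, 0, 0], [0, 0, 0], [0, 0, 0], [0, 0, 0], [0, 0, 0], [0, 0, 0], [0, 0, 0]]' --hand 0.45

```text
time: 31.27
tool_pos: [0.5008, -0.0053, 0.2191]
tcp_rot: [-3.139, 0.069, -0.013]
wrist_force: [0.7, -0.2, 0.0]
width: 0.45
```

Run:
```python
from h import *
st(); rel([.42,-.42,.25],down(-.05))
```

```text
t 31.27 p [ 0.5008 -0.0053  0.2191] r [-3.139  0.069 -0.013] F [ 0.7 -0.2  0. ] w 0.45 q [-0.062 -0.06   1.997  0.003  1.196  1.552]
slide cm [-6.23 41.77 -3.24]
drot [-0.002 -0.009  0.006]
```

play_rows --slide '[[0, 4, -1], [0, 8, -1.5], [-1, 12, -2], [-1, 16, -2], [-2, 20, -3], [-2, 24, -3], [-3, 28, -3], [-3, 32, -3], [-4, 36, -3], [-5, 40, -3], [-5, 42, -3], [-5, 42, -3]]' --delta_rot '[[0, 0, 0], [0, 0, 0], [0, 0, 0], [0, 0, 0], [0, 0, 0], [0, 0, 0], [0, 0, 0], [0, 0, 0], [0, 0, 0], [0, 0, 0], [0, 0, 0], [0, 0, 0]]' --hand 0.82

```text
time: 32.27
tool_pos: [0.4304, -0.4267, 0.2463]
tcp_rot: [-3.139, 0.076, -0.011]
wrist_force: [-0.4, -0.6, -0.0]
width: 0.818
```

```bash
sed -i "s/'B':(.522,-.002,3.1)/'B':(.46,0.,3.1)/" fitall.py
python3 - <<'E'
from h import *
st(); a=shot('top'); crop(a,200,130,'t22z',160,120,5)
E
python3 fitall.py f2 A B C; python3 fittray.py
```

```text
t 32.27 p [ 0.4304 -0.4267  0.2463] r [-3.139  0.076 -0.011] F [-0.4 -0.6 -0. ] w 0.818 q [-0.826  0.128  1.752  0.006  1.258  0.792]
top A [ 0.5204  0.0695 -0.058 ] 14.1 323
top B [ 0.4391 -0.0095  4.0421] 127.3 228
top C [ 0.5134 -0.1118  3.2752] 51.3 373
side A [ 0.5197  0.0681 -0.0357] 31.8 224
side B [ 0.4376 -0.0107  4.141 ] 89.3 158
side C [ 0.5136 -0.1153  3.3017] 47.1 192
top [array([ 0.5074, -0.1854,  0.1245]), np.float64(67.8394)] 2361
side [array([ 0.5053, -0.1848,  0.1258]), np.float64(44.477)] 1157
```

View pics/f2_top.png

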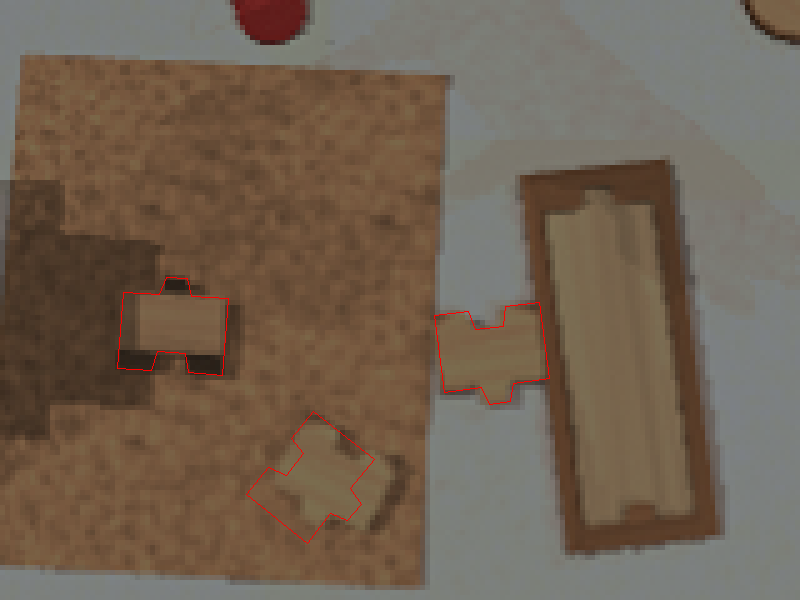

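View pics/f2_side.png

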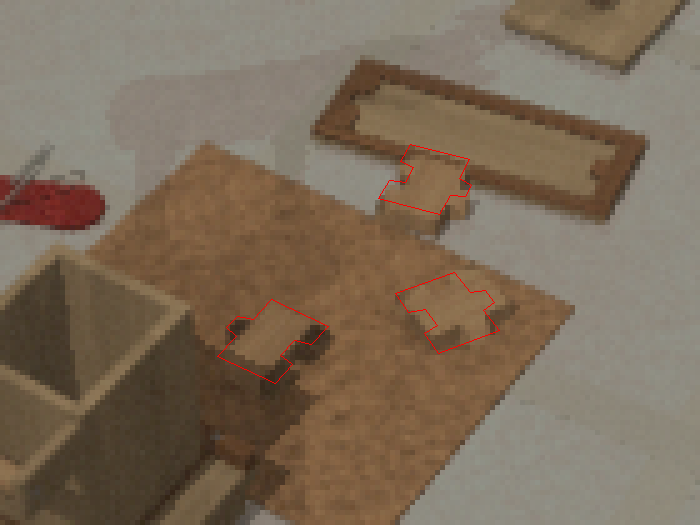

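Run:
```python
import fitall
from h import *
a=shot('top'); crop(a,240,205,'t23z',60,45,12)
G={}
for i,h0 in enumerate([2.5,-.65,.9,-2.2]): G[str(i)]=(.440,-.02,h0)
# loosen y gate
import types
src=open('fitall.py').read().replace('abs(C[...,1]-g[1])<.036','True')
ns={'__name__':'x'}; exec(src,ns); ns['run'](list(G),None,G)
```

```text
top 0 [ 0.441  -0.0256  2.6457] 9.1 329
top 1 [ 0.4405 -0.0253 -0.4958] 86.9 329
top 2 [ 0.4452 -0.0222  1.9562] 125.4 329
top 3 [ 0.4411 -0.0258 -3.6323] 9.9 329
side 0 [ 0.4403 -0.0266  2.718 ] 29.1 213
side 1 [ 0.439  -0.0247 -0.51  ] 56.3 213
side 2 [ 0.4418 -0.0295  1.6965] 75.4 213
side 3 [ 0.4391 -0.0257 -1.5071] 73.3 213
```

View pics/t23z.png

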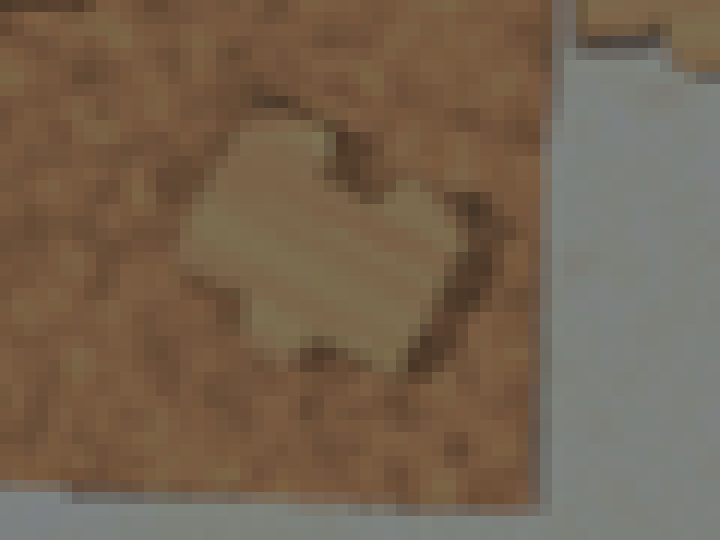

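Run:
```python
from h import *
st(); rel([.520,.069,.12],down(-.047))
```

```text
t 32.67 p [ 0.4326 -0.4215  0.2478] r [-3.139  0.066 -0.014] F [-0.8  0.8  1.2] w 0.821 q [-0.818  0.123  1.755  0.008  1.259  0.793]
slide cm [  6.55 -49.35  12.95]
drot [-0.002 -0.009  0.005]
```

play_rows --slide '[[0.5, -4, 0], [1, -8, 0], [1.5, -12, 0], [2, -16, 0], [2.5, -20, 0], [3, -24, 1], [3.5, -28, 2], [4, -32, 4], [5, -36, 6], [5.5, -40, 8], [6, -44, 10], [6.5, -48, 12]]' --delta_rot '[[0, -0.01, 0], [0, -0.01, 0], [0, -0.01, 0], [0, -0.01, 0], [0, -0.01, 0], [0, -0.01, 0], [0, -0.01, 0], [0, -0.01, 0], [0, -0.01, 0], [0, -0.01, 0], [0, -0.01, 0], [0, -0.01, 0]]'

```text
time: 33.67
tool_pos: [0.5161, 0.0428, 0.137]
tcp_rot: [-3.139, 0.064, -0.0]
wrist_force: [1.4, -0.1, -0.8]
width: 0.818
```

Run:
```python
from h import *
st(); rel([.520,.069,.06],down(-.047))
```

```text
t 33.67 p [0.5161 0.0428 0.137 ] r [-3.139  0.064 -0.   ] F [ 1.4 -0.1 -0.8] w 0.818 q [0.033 0.056 2.043 0.003 1.043 1.643]
slide cm [ 0.29 -2.62  7.7 ]
drot [-0.002 -0.     0.006]
```

play_rows --slide '[[0.3, -2.6, 2], [0.3, -2.6, 5], [0.3, -2.6, 7], [0.3, -2.6, 7.7], [0.3, -2.6, 7.7], [0.3, -2.6, 7.7]]' --delta_rot '[[0, 0, 0], [0, 0, 0], [0, 0, 0], [0, 0, 0], [0, 0, 0], [0, 0, 0]]'

```text
time: 34.17
tool_pos: [0.5203, 0.069, 0.0606]
tcp_rot: [-3.139, 0.064, -0.001]
wrist_force: [0.0, -0.3, -0.3]
width: 0.819
```

Run:
```python
from h import *
st(); rel([.520,.069,.012],down(-.047)); b=shot('side'); crop(b,200,190,'s24z',140,105,5)
```

```text
t 34.17 p [0.5203 0.069  0.0606] r [-3.139e+00  6.400e-02 -1.000e-03] F [ 0.  -0.3 -0.3] w 0.819 q [0.083 0.165 2.084 0.003 0.891 1.692]
slide cm [-0.03  0.01  4.86]
drot [-0.002 -0.     0.007]
```

View pics/s24z.png

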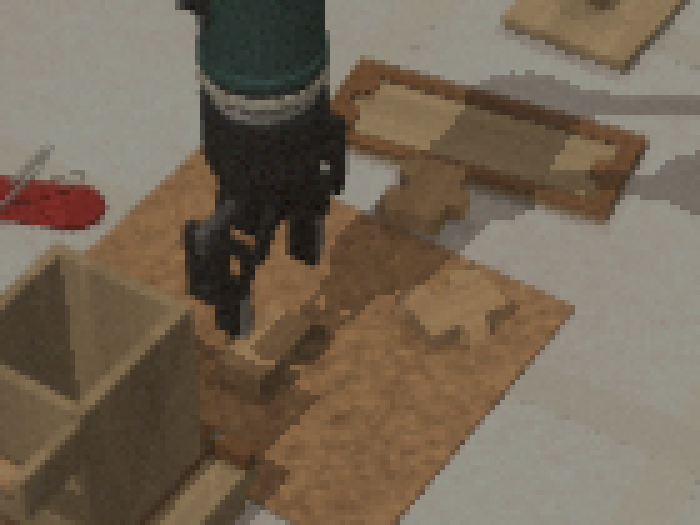

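play_rows --slide '[[0, 0, 2], [0, 0, 3.5], [0, 0, 4.5], [0, 0, 4.8], [0, 0, 4.8]]' --delta_rot '[[0, 0, 0], [0, 0, 0], [0, 0, 0], [0, 0, 0], [0, 0, 0]]'

```text
time: 34.63
tool_pos: [0.5214, 0.0687, 0.0136]
tcp_rot: [-3.138, 0.065, -0.004]
wrist_force: [0.0, -0.5, -0.3]
width: 0.824
```

play_rows --slide '[[0, 0, 0], [0, 0, 0], [0, 0, 0], [0, 0, 0], [0, 0, 0], [0, 0, 0]]' --delta_rot '[[0, 0, 0], [0, 0, 0], [0, 0, 0], [0, 0, 0], [0, 0, 0], [0, 0, 0]]' --hand 0.5 --force 40

```text
time: 35.13
tool_pos: [0.5226, 0.0687, 0.0148]
tcp_rot: [-3.138, 0.065, -0.007]
wrist_force: [0.5, -1.1, 6.2]
width: 0.688
```

Run:
```python
from h import *
st(); b=shot('side'); crop(b,220,210,'s25z',80,60,9)
```

```text
t 35.13 p [0.5226 0.0687 0.0148] r [-3.138  0.065 -0.007] F [ 0.5 -1.1  6.2] w 0.688 q [0.082 0.235 2.106 0.003 0.796 1.692]
```

View pics/s25z.png

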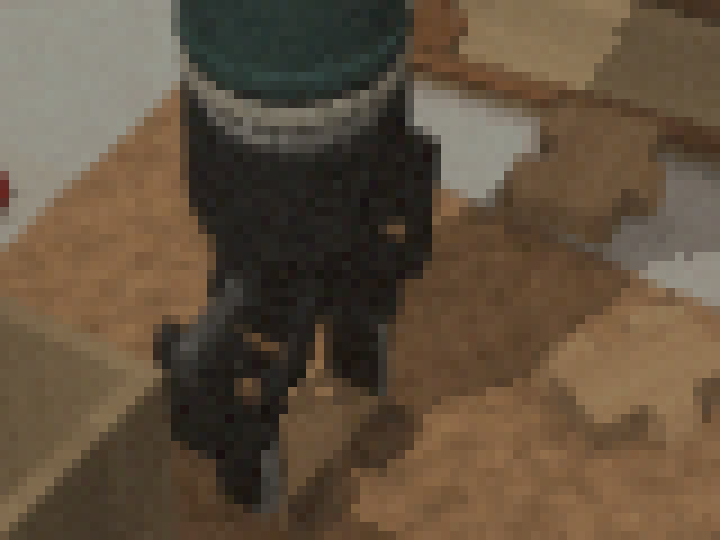

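Run:
```python
from h import *
b=shot('side'); s=read_state()
for dy in (.030,.036):
  for z in (.003,.008,.013,.018):
    P=[.5226-.011,.0687+dy,z]; print(dy,z,((proj(b,P)[0]+.5-[220,210])*9).round(0), ((proj(b,[.5226-.011,.0687-dy,z])[0]+.5-[220,210])*9).round(0))
```

```text
0.03 0.003 [285. 526.] [375. 420.]
0.03 0.008 [285. 516.] [375. 410.]
0.03 0.013 [284. 506.] [375. 401.]
0.03 0.018 [284. 496.] [375. 391.]
0.036 0.003 [276. 536.] [384. 410.]
0.036 0.008 [275. 527.] [384. 400.]
0.036 0.013 [275. 517.] [384. 390.]
0.036 0.018 [274. 507.] [383. 380.]
```

play_rows --slide '[[0, 0, -0.5], [0, 0, -1.5], [0, 0, -3.5], [0, 0, -6], [0, 0, -8], [0, 0, -9], [0, 0, -9]]' --delta_rot '[[0, 0, 0], [0, 0, 0], [0, 0, 0], [0, 0, 0], [0, 0, 0], [0, 0, 0], [0, 0, 0]]'

```text
time: 35.82
tool_pos: [0.5245, 0.0687, 0.1081]
tcp_rot: [-3.138, 0.065, -0.016]
wrist_force: [0.2, -0.3, 0.3]
width: 0.685
```

```bash
cat >> h.py <<'E'
TO=np.array([.5063,-.1852]); TY=.1245
def tp(x,y=0): return TO+np.array([np.cos(TY)*x-np.sin(TY)*y,np.sin(TY)*x+np.cos(TY)*y])
E
python3 - <<'E'
from h import *
st(); t=tp(.0555+.0023); print(t); rel([*t,.10],down(TY)); rel([*t,.03],down(TY)); b=shot('side'); crop(b,200,170,'s26z',140,105,5)
E
```

```text
t 35.82 p [0.5245 0.0687 0.1081] r [-3.138  0.065 -0.016] F [ 0.2 -0.3  0.3] w 0.685 q [0.082 0.104 2.051 0.003 0.976 1.692]
[ 0.56365262 -0.17802248]
slide cm [ 4.93 24.49  0.78]
drot [-0.003 -0.011 -0.166]
slide cm [ 4.85 24.51  7.78]
drot [-0.003 -0.011 -0.166]
```

View pics/s26z.png

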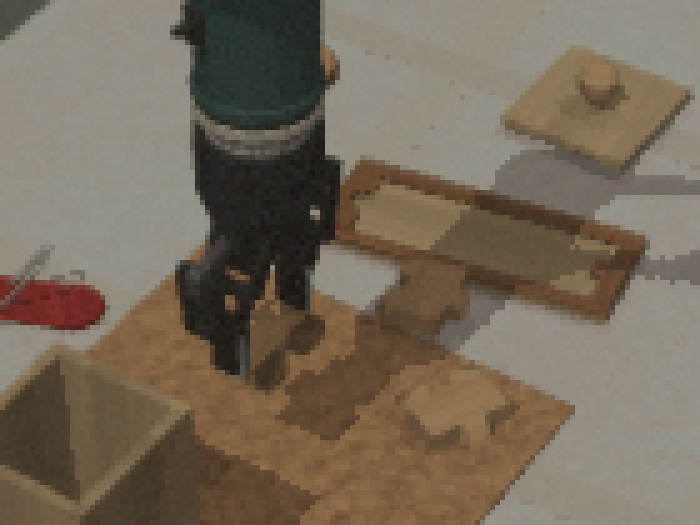

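Tile A is held level. I carry it over the tray.

play_rows --slide '[[0.8, 4, 0], [1.6, 8, 0], [2.4, 12, 0], [3.2, 16, 0], [4, 20, 0.5], [4.9, 24, 1], [4.9, 24.5, 2], [4.9, 24.5, 4], [4.9, 24.5, 6], [4.9, 24.5, 6], [4.9, 24.5, 6]]' --delta_rot '[[-0.003, -0.011, -0.05], [-0.003, -0.011, -0.1], [-0.003, -0.011, -0.166], [-0.003, -0.011, -0.166], [-0.003, -0.011, -0.166], [-0.003, -0.011, -0.166], [-0.003, -0.011, -0.166], [-0.003, -0.011, -0.166], [-0.003, -0.011, -0.166], [-0.003, -0.011, -0.166], [-0.003, -0.011, -0.166]]'

```text
time: 36.78
tool_pos: [0.5597, -0.1769, 0.0428]
tcp_rot: [-3.133, -0.195, 0.015]
wrist_force: [-0.2, 0.1, -0.1]
width: 0.688
```

Run:
```python
from h import *
st(); t=tp(.0555+.0023); rel([*t,.018],down(TY)); b=shot('side'); crop(b,230,160,'s27z',100,75,8)
a=shot('top'); crop(a,290,150,'t27z',80,60,9)
```

```text
t 36.78 p [ 0.5597 -0.1769  0.0428] r [-3.133 -0.195  0.015] F [-0.2  0.1 -0.1] w 0.688 q [-0.348  0.3    1.954 -0.002  0.897  1.1  ]
slide cm [0.41 0.17 2.48]
drot [-0.003  0.009  0.   ]
```

View pics/s27z.png

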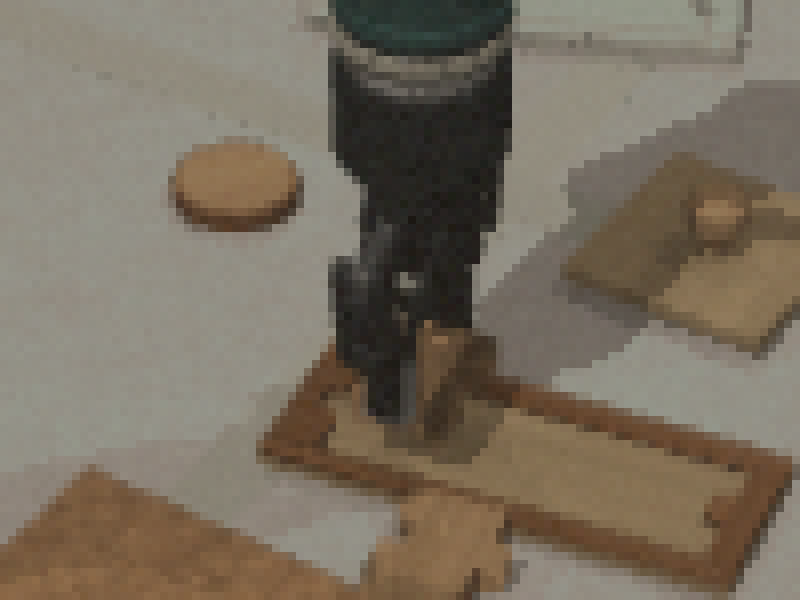

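View pics/t27z.png

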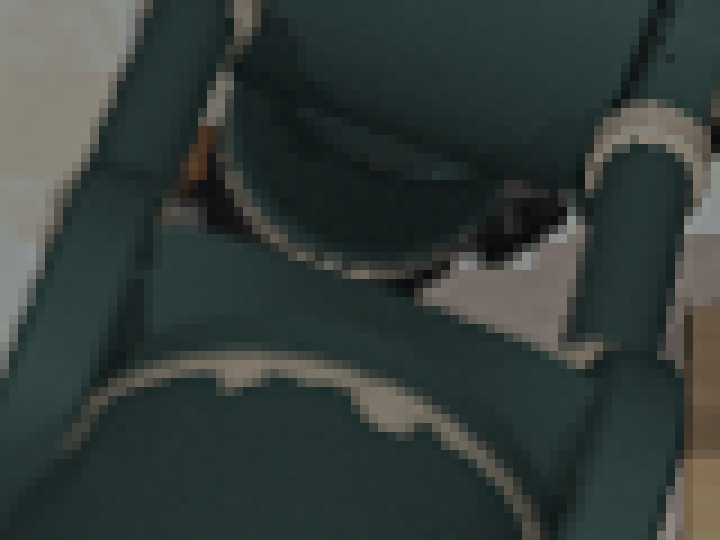

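The side view shows tile A has pitched in the grip, nose down. Lowering it onto the channel floor with a light grip should turn it flat again.

play_rows --slide '[[0.2, 0.2, 0.3], [0.4, 0.2, 0.6], [0.4, 0.2, 0.9], [0.4, 0.2, 1.2], [0.4, 0.2, 1.4], [0.4, 0.2, 1.4]]' --delta_rot '[[0, 0.009, 0], [0, 0.009, 0], [0, 0.009, 0], [0, 0.009, 0], [0, 0.009, 0], [0, 0.009, 0]]' --force 20

```text
time: 37.38
tool_pos: [0.5661, -0.1789, 0.0312]
tcp_rot: [-3.135, -0.197, -0.007]
wrist_force: [-0.4, 0.5, -0.7]
width: 0.687
```

Run:
```python
from h import *
st(); t=tp(.0555+.0023); rel([*t,.018],down(TY)); b=shot('side'); crop(b,250,180,'s28z',80,60,9)
```

```text
t 37.38 p [ 0.5661 -0.1789  0.0312] r [-3.135 -0.197 -0.007] F [-0.4  0.5 -0.7] w 0.687 q [-0.349  0.319  1.954  0.003  0.864  1.094]
slide cm [-0.24 -0.12  1.32]
drot [-0.001 -0.004  0.001]
```

View pics/s28z.png

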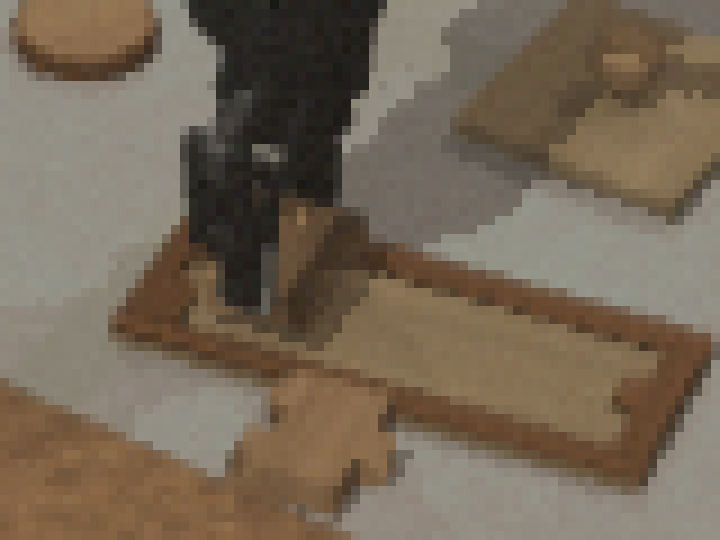

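```bash
cat > ov.py <<'E'
from h import *
import sys
# overlay held tile at pitch list
dx,dz=float(sys.argv[1]),float(sys.argv[2]); fn=sys.argv[3]; k=float(sys.argv[4]); pitches=[float(v) for v in sys.argv[5:]]
s=read_state(); b=shot('side'); r=R.from_rotvec(s['tcp_rot'])
x0,y0,w,h0,f=250,180,80,60,9
im=cv2.cvtColor(cv2.resize(b['image'][y0:y0+h0,x0:x0+w],None,fx=f,fy=f,interpolation=0),cv2.COLOR_RGB2BGR)
for i,pt in enumerate(pitches):
    for zz in (-.0075,.0075):
        P=np.c_[TP[:,0]*k,TP[:,1]*k,np.full(len(TP),zz)]
        P=R.from_euler('y',pt).apply(P)
        # tile frame z up; tool x fwd: world
        c,sn=np.cos(TY),np.sin(TY)
        W=np.c_[c*P[:,0]-sn*P[:,1],sn*P[:,0]+c*P[:,1],P[:,2]]+np.array(s['tool_pos'])+np.array([c*dx,sn*dx,dz])
        uv=(proj(b,W)+.5-[x0,y0])*f
        cv2.polylines(im,[uv.round().astype(np.int32)],True,[(0,0,255),(255,255,0),(0,255,0)][i%3],1)
cv2.imwrite('pics/%s.png'%fn,im)
E
python3 ov.py -0.0023 -.0043 ov1 1 0 0.7
```

```text
(no output)
```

View pics/ov1.png

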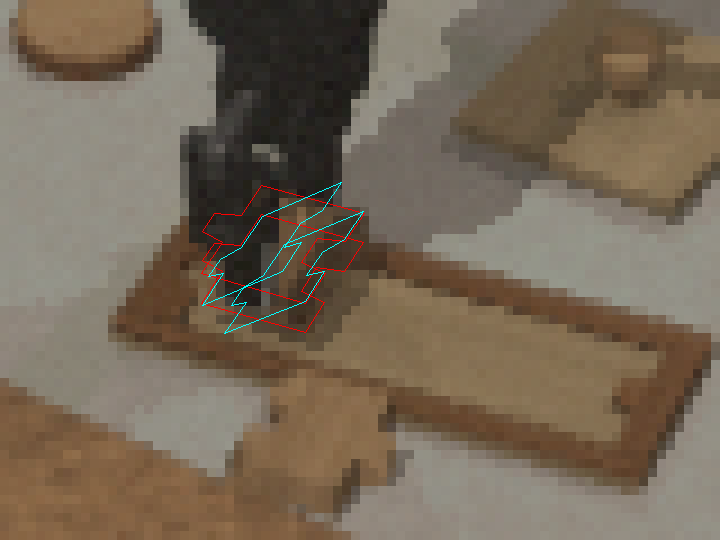

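The overlay of a flat tile (red outline) matches the picture, so tile A is not pitched. I lower it to the floor.

play_rows --slide '[[-0.2, -0.1, 0.3], [-0.2, -0.1, 0.7], [-0.2, -0.1, 1.1], [-0.2, -0.1, 1.3], [-0.2, -0.1, 1.4], [-0.2, -0.1, 1.4]]' --delta_rot '[[0, 0, 0], [0, 0, 0], [0, 0, 0], [0, 0, 0], [0, 0, 0], [0, 0, 0]]' --force 40

```text
time: 37.98
tool_pos: [0.5644, -0.1783, 0.0178]
tcp_rot: [-3.135, -0.196, -0.007]
wrist_force: [-0.9, -0.1, 3.0]
width: 0.688
```

Run:
```python
from h import *
st(); b=shot('side'); crop(b,250,180,'s29z',80,60,9)
```

```text
t 37.98 p [ 0.5644 -0.1783  0.0178] r [-3.135 -0.196 -0.007] F [-0.9 -0.1  3. ] w 0.688 q [-0.35   0.335  1.964  0.003  0.839  1.094]
```

View pics/s29z.png

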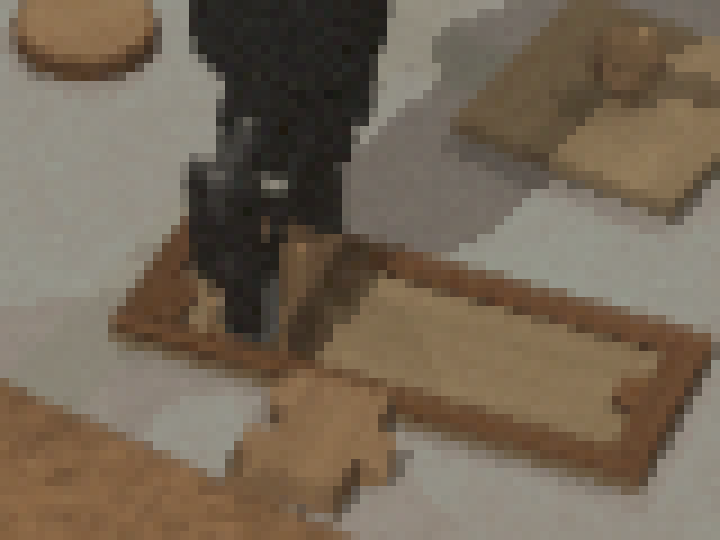

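play_rows --slide '[[0.2, 0, 0], [0.4, 0, 0], [0.6, 0, 0], [0.8, 0, 0], [1.0, 0, 0], [1.1, 0, 0], [1.1, 0, 0]]' --delta_rot '[[0, 0, 0], [0, 0, 0], [0, 0, 0], [0, 0, 0], [0, 0, 0], [0, 0, 0], [0, 0, 0]]'

```text
time: 38.62
tool_pos: [0.5759, -0.1769, 0.0179]
tcp_rot: [-3.135, -0.196, -0.009]
wrist_force: [-0.6, 0.3, -0.0]
width: 0.685
```

play_rows --slide '[[0.15, 0, 0], [0.3, 0, 0], [0.45, 0, 0], [0.5, 0, 0], [0.5, 0, 0]]' --delta_rot '[[0, 0, 0], [0, 0, 0], [0, 0, 0], [0, 0, 0], [0, 0, 0]]'

```text
time: 39.03
tool_pos: [0.5773, -0.1766, 0.0178]
tcp_rot: [-3.134, -0.197, 0.003]
wrist_force: [-11.4, -2.7, 10.0]
width: 0.681
```

Tile A is against the end at the expected spot (0.577) with about 11 N. I release it.

play_rows --slide '[[0, 0, 0], [0, 0, 0], [0, 0, 0], [0, 0, 0], [0, 0, 0]]' --delta_rot '[[0, 0, 0], [0, 0, 0], [0, 0, 0], [0, 0, 0], [0, 0, 0]]' --hand 0.85

```text
time: 39.45
tool_pos: [0.5776, -0.1765, 0.0177]
tcp_rot: [-3.134, -0.197, 0.003]
wrist_force: [0.3, -0.3, 0.4]
width: 0.843
```

play_rows --slide '[[0, 0, -1], [0, 0, -3], [0, 0, -6], [0, 0, -9], [0, 0, -13], [0, 0, -17], [0, 0, -20], [0, 0, -20]]' --delta_rot '[[0, 0, 0], [0, 0, 0], [0, 0, 0], [0, 0, 0], [0, 0, 0], [0, 0, 0], [0, 0, 0], [0, 0, 0]]'

```text
time: 40.12
tool_pos: [0.5828, -0.1782, 0.228]
tcp_rot: [3.131, 0.197, 0.02]
wrist_force: [1.8, 0.4, 1.0]
width: 0.85
```

Run:
```python
from h import *
st(); b=shot('side'); crop(b,230,180,'s30z',120,90,6)
rel([.441,-.0256,.12],down(2.66-np.pi)); rel([.441,-.0256,.0115],down(2.66-np.pi))
```

```text
t 40.12 p [ 0.5828 -0.1782  0.228 ] r [3.131 0.197 0.02 ] F [1.8 0.4 1. ] w 0.85 q [-3.380e-01  1.400e-01  1.773e+00  1.000e-03  1.215e+00  1.107e+00]
slide cm [-12.11 -16.89  10.27]
drot [ 0.001 -0.009  0.607]
slide cm [-12.2  -16.93  21.12]
drot [ 0.001 -0.009  0.607]
```

View pics/s30z.png

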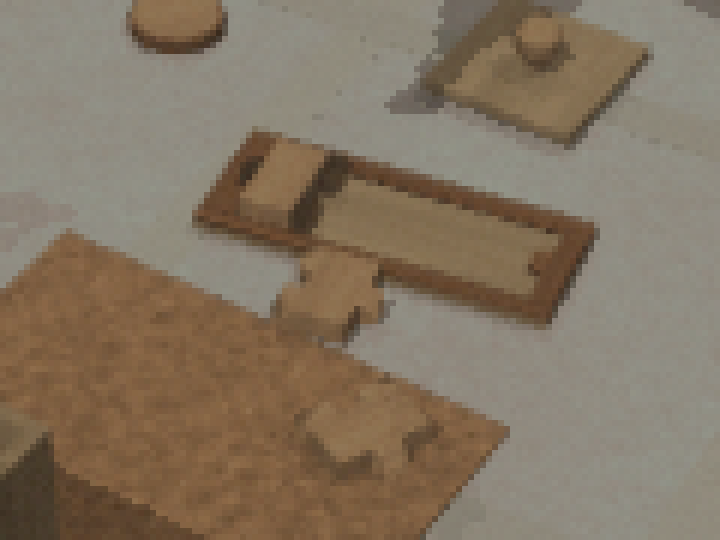

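play_rows --slide '[[-2, -3, 1], [-4, -6, 2], [-6, -9, 3], [-8.5, -12, 5], [-10.5, -15, 7], [-12.1, -16.9, 9], [-12.1, -16.9, 11], [-12.1, -16.9, 13], [-12.1, -16.9, 15], [-12.1, -16.9, 15], [-12.1, -16.9, 15]]' --delta_rot '[[0, 0, 0.1], [0, -0.005, 0.2], [0, -0.009, 0.3], [0, -0.009, 0.4], [0, -0.009, 0.5], [0, -0.009, 0.607], [0, -0.009, 0.607], [0, -0.009, 0.607], [0, -0.009, 0.607], [0, -0.009, 0.607], [0, -0.009, 0.607]]'

```text
time: 41.08
tool_pos: [0.4395, -0.0253, 0.0713]
tcp_rot: [3.05, -0.748, -0.006]
wrist_force: [0.2, -0.4, 0.4]
width: 0.848
```

Run:
```python
from h import *
st(); rel([.441,-.0256,.0115],down(2.66-np.pi)); b=shot('side'); crop(b,230,180,'s31z',120,90,6)
```

```text
t 41.08 p [ 0.4395 -0.0253  0.0713] r [ 3.05  -0.748 -0.006] F [ 0.2 -0.4  0.4] w 0.848 q [-1.130e-01 -4.000e-03  2.245e+00 -1.000e-03  9.050e-01  1.939e+00]
slide cm [ 0.17 -0.06  5.98]
drot [0.002 0.004 0.001]
```

View pics/s31z.png

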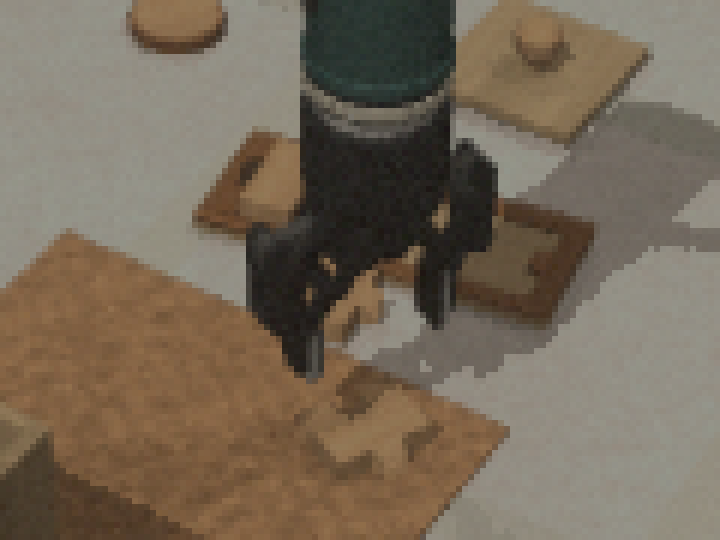

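play_rows --slide '[[0.1, -0.1, 2], [0.2, -0.1, 4], [0.2, -0.1, 5.3], [0.2, -0.1, 5.9], [0.2, -0.1, 6.1], [0.2, -0.1, 6.1]]' --delta_rot '[[0, 0, 0], [0, 0, 0], [0, 0, 0], [0, 0, 0], [0, 0, 0], [0, 0, 0]]'

```text
time: 41.63
tool_pos: [0.4438, -0.0258, 0.0122]
tcp_rot: [3.05, -0.749, -0.0]
wrist_force: [-0.3, 0.0, 0.2]
width: 0.849
```

play_rows --slide '[[0, 0, 0], [0, 0, 0], [0, 0, 0], [0, 0, 0], [0, 0, 0], [0, 0, 0]]' --delta_rot '[[0, 0, 0], [0, 0, 0], [0, 0, 0], [0, 0, 0], [0, 0, 0], [0, 0, 0]]' --hand 0.5 --force 40

```text
time: 42.13
tool_pos: [0.4454, -0.026, 0.0137]
tcp_rot: [3.051, -0.749, 0.005]
wrist_force: [-0.4, 0.0, 6.6]
width: 0.69
```

Run:
```python
from h import *
st(); b=shot('side'); crop(b,250,200,'s32z',80,60,9)
```

```text
t 42.13 p [ 0.4454 -0.026   0.0137] r [ 3.051 -0.749  0.005] F [-0.4  0.   6.6] w 0.69 q [-1.130e-01  1.010e-01  2.271e+00 -1.000e-03  7.660e-01  1.940e+00]
```

View pics/s32z.png

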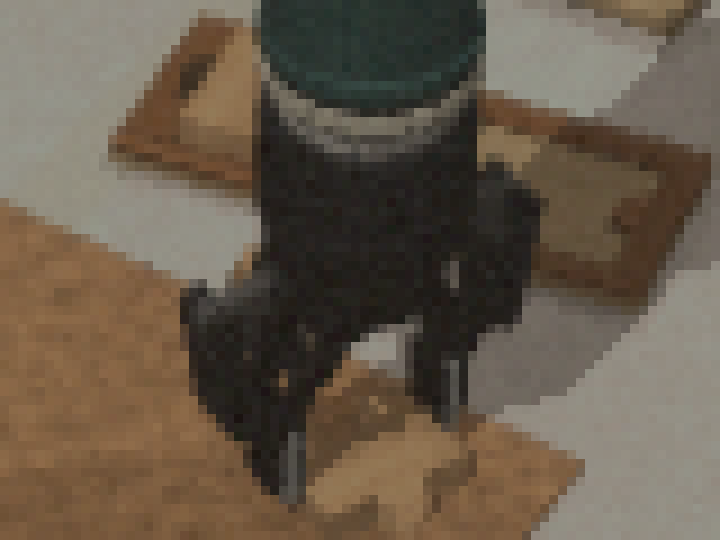

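play_rows --slide '[[0, 0, -0.5], [0, 0, -1.5], [0, 0, -3], [0, 0, -5], [0, 0, -7], [0, 0, -9], [0, 0, -10], [0, 0, -10], [0, 0, -10], [0, 0, -10], [0, 0, -10], [0, 0, -10]]' --delta_rot '[[0, 0, 0], [0, 0, 0], [0, 0, -0.1], [0, 0, -0.2], [0, 0, -0.3], [0, 0, -0.4], [0, 0, -0.5], [0, 0, -0.6], [0, 0, -0.7], [0, 0, -0.8], [0, 0, -0.9], [0, 0, -1.0]]'

```text
time: 43.18
tool_pos: [0.445, -0.0259, 0.1144]
tcp_rot: [3.033, 0.813, 0.004]
wrist_force: [-0.5, -0.5, 0.3]
width: 0.691
```

Run:
```python
from h import *
s=st(); t=tp(.0055); print(t); rel([*t,.11],down(TY+np.pi-1.35)); rel([*t,.11],down(TY+np.pi))
```

```text
t 43.18 p [ 0.445  -0.0259  0.1144] r [3.033 0.813 0.004] F [-0.5 -0.5  0.3] w 0.691 q [-1.130e-01 -6.000e-02  2.205e+00 -1.000e-03  9.930e-01  9.340e-01]
[ 0.51175743 -0.18451702]
slide cm [-2.16 17.08  0.49]
drot [ 0.004  0.    -1.392]
slide cm [-2.16 17.08  0.49]
drot [ 0.004  0.003 -2.742]
```

play_rows --slide '[[0, 2, 0], [0, 4, 0], [-0.5, 6, 0], [-1, 8, 0], [-1, 10, 0], [-1.5, 12, 0], [-2, 14, 0], [-2.2, 16, 0], [-2.2, 17, 0], [-2.2, 17, 0], [-2.2, 17, 0], [-2.2, 17, 0]]' --delta_rot '[[0, 0, -0.12], [0, 0, -0.24], [0, 0, -0.36], [0, 0, -0.48], [0, 0, -0.6], [0, 0, -0.72], [0, 0, -0.84], [0, 0, -0.96], [0, 0, -1.08], [0, 0, -1.2], [0, 0, -1.32], [0, 0, -1.44]]'

```text
time: 44.18
tool_pos: [0.5109, -0.1844, 0.1155]
tcp_rot: [1.737, 2.614, 0.001]
wrist_force: [0.2, -0.5, 0.8]
width: 0.682
```

Run:
```python
from h import *
s=st(); t=tp(.0055); rel([*t,.08],down(TY+np.pi))
```

```text
t 44.18 p [ 0.5109 -0.1844  0.1155] r [1.737e+00 2.614e+00 1.000e-03] F [ 0.2 -0.5  0.8] w 0.682 q [-0.392  0.126  2.011  0.     1.002 -0.79 ]
slide cm [-0.04  0.07  3.55]
drot [ 1.000e-03  3.000e-03 -1.297e+00]
```

play_rows --slide '[[0, 0, 0], [0, 0, 0], [0, 0, 0.5], [0, 0, 1], [0, 0, 1.5], [0, 0, 2], [0, 0, 3], [0, 0, 4], [0, 0, 5], [0, 0, 6], [0, 0.1, 6.5], [0, 0.1, 6.5]]' --delta_rot '[[0, 0, -0.12], [0, 0, -0.24], [0, 0, -0.36], [0, 0, -0.48], [0, 0, -0.6], [0, 0, -0.72], [0, 0, -0.84], [0, 0, -0.96], [0, 0, -1.08], [0, 0, -1.2], [0, 0, -1.297], [0, 0, -1.297]]'

```text
time: 45.18
tool_pos: [0.5108, -0.1835, 0.0497]
tcp_rot: [-0.199, 3.135, -0.0]
wrist_force: [-0.1, 0.5, -0.1]
width: 0.689
```

```bash
python3 - <<'E'
from h import *
s=st(); t=tp(.0055); rel([*t,.018],down(TY+np.pi))
E
python3 ov.py .0041 -.0035 ov2 1 0
```

```text
t 45.18 p [ 0.5108 -0.1835  0.0497] r [-0.199  3.135 -0.   ] F [-0.1  0.5 -0.1] w 0.689 q [-0.391  0.211  2.053  0.     0.877 -2.089]
slide cm [-0.08 -0.11  3.17]
drot [-0.     0.001  0.002]
```

View pics/ov2.png

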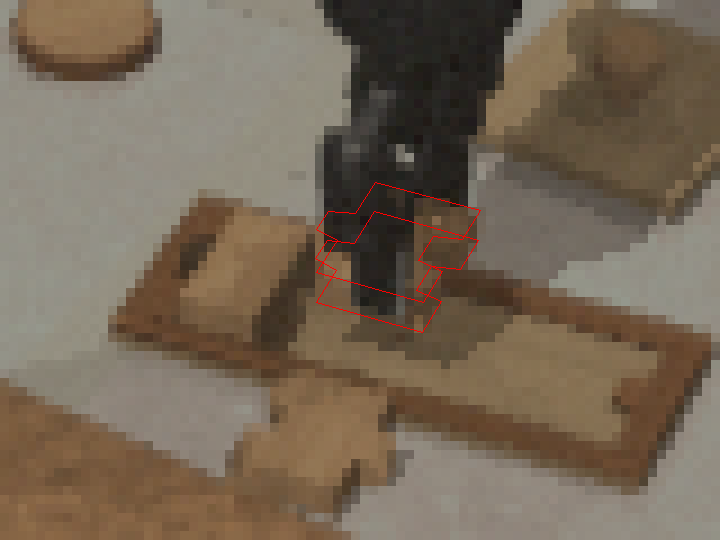

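play_rows --slide '[[-0.1, -0.1, 1], [-0.1, -0.1, 2], [-0.1, -0.1, 2.7], [-0.1, -0.1, 3.1], [-0.1, -0.1, 3.3], [-0.1, -0.1, 3.3]]' --delta_rot '[[0, 0, 0], [0, 0, 0], [0, 0, 0], [0, 0, 0], [0, 0, 0], [0, 0, 0]]'

```text
time: 45.73
tool_pos: [0.5122, -0.1845, 0.017]
tcp_rot: [-0.191, 3.135, -0.0]
wrist_force: [-0.3, 0.3, 0.9]
width: 0.688
```

Run:
```python
from h import *
s=st(); print((np.array(s['tool_pos'])[:2]-TO)@np.array([[np.cos(TY),-np.sin(TY)],[np.sin(TY),np.cos(TY)]]))
b=shot('side'); crop(b,250,180,'s33z',80,60,9)
```

```text
t 45.73 p [ 0.5122 -0.1845  0.017 ] r [-0.191  3.135 -0.   ] F [-0.3  0.3  0.9] w 0.688 q [-0.392  0.262  2.065  0.     0.814 -2.084]
[ 5.94653525e-03 -6.26880668e-05]
```

View pics/s33z.png

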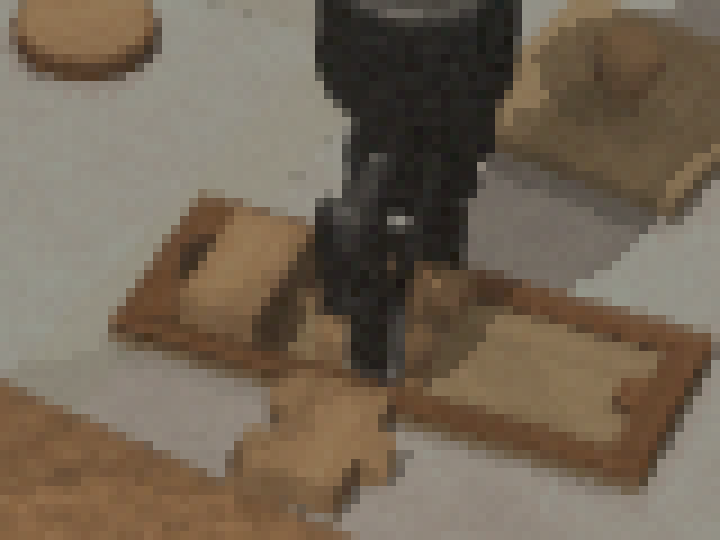

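play_rows --slide '[[-0.25, 0, 0], [-0.5, 0, 0], [-0.75, 0, 0], [-1.0, 0, 0], [-1.2, 0, 0], [-1.2, 0, 0]]' --delta_rot '[[0, 0, 0], [0, 0, 0], [0, 0, 0], [0, 0, 0], [0, 0, 0], [0, 0, 0]]'

```text
time: 46.28
tool_pos: [0.5251, -0.1832, 0.0173]
tcp_rot: [-0.192, 3.134, -0.001]
wrist_force: [0.2, 0.1, -0.6]
width: 0.686
```

play_rows --slide '[[-0.2, 0, 0], [-0.4, 0, 0], [-0.6, 0, 0], [-0.6, 0, 0], [-0.6, 0, 0]]' --delta_rot '[[0, 0, 0], [0, 0, 0], [0, 0, 0], [0, 0, 0], [0, 0, 0]]'

```text
time: 46.7
tool_pos: [0.5257, -0.1826, 0.0167]
tcp_rot: [0.192, -3.127, -0.001]
wrist_force: [-14.8, -3.5, 10.5]
width: 0.688
```

```bash
cat >> h.py <<'E'
def tr():
    s=read_state(); print('tray xy',((np.array(s['tool_pos'])[:2]-TO)@np.array([[np.cos(TY),-np.sin(TY)],[np.sin(TY),np.cos(TY)]])*1000).round(1))
E
python3 - <<'E'
from h import *
st(); tr()
b=shot('side'); crop(b,250,180,'s34z',80,60,9)
E
```

```text
t 46.7 p [ 0.5257 -0.1826  0.0167] r [ 1.920e-01 -3.127e+00 -1.000e-03] F [-14.8  -3.5  10.5] w 0.688 q [-0.377  0.287  2.032 -0.004  0.83  -2.068]
tray xy [19.6  0.1]
```

View pics/s34z.png

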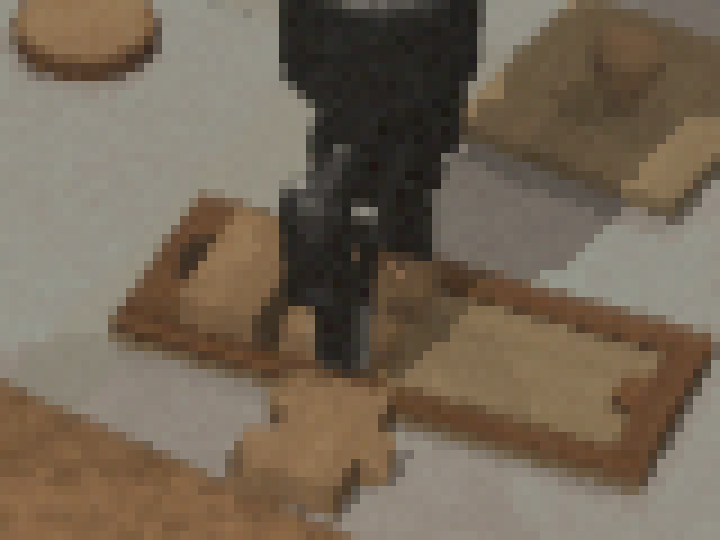

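play_rows --slide '[[0, 0, 0], [0, 0, 0], [0, 0, 0], [0, 0, 0], [0, 0, 0]]' --delta_rot '[[0, 0, 0], [0, 0, 0], [0, 0, 0], [0, 0, 0], [0, 0, 0]]' --hand 0.8

```text
time: 47.17
tool_pos: [0.5265, -0.1826, 0.0169]
tcp_rot: [0.193, -3.128, -0.001]
wrist_force: [-0.4, -0.3, -0.7]
width: 0.804
```

play_rows --slide '[[0, 0, -1], [0, 0, -3], [0, 0, -6], [0, 0, -9], [0, 0, -13], [0, 0, -17], [0, 0, -20], [0, 0, -20]]' --delta_rot '[[0, 0, 0], [0, 0, 0], [0, 0, 0], [0, 0, 0], [0, 0, 0], [0, 0, 0], [0, 0, 0], [0, 0, 0]]'

```text
time: 47.83
tool_pos: [0.5329, -0.1843, 0.2268]
tcp_rot: [-0.193, 3.129, -0.01]
wrist_force: [0.9, -0.5, 1.3]
width: 0.795
```

Run:
```python
from h import *
st(); rel([.44,-.40,.24],down(TY+np.pi-1.8))
b=shot('side'); crop(b,250,180,'s35z',80,60,9)
```

```text
t 47.83 p [ 0.5329 -0.1843  0.2268] r [-0.193  3.129 -0.01 ] F [ 0.9 -0.5  1.3] w 0.795 q [-0.375  0.058  1.865 -0.003  1.21  -2.069]
slide cm [ 11.87 -20.28  -1.27]
drot [1.000e-03 1.000e-02 1.799e+00]
```

View pics/s35z.png

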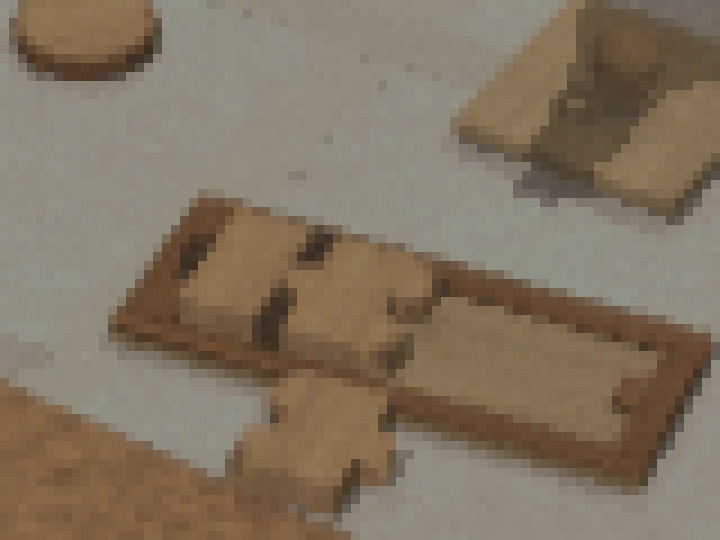

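Tile B is nested into A. Tile C touches the tray rail, so I grip it lengthwise first and move it onto the mat.

Run:
```python
from h import *
rel([.5085,-.111,.07],down(3.285-np.pi/2))
```

```text
slide cm [ 1.41  7.56 15.29]
drot [-0.002  0.005  1.551]
```

play_rows --slide '[[0.3, 1.5, 0], [0.6, 3, 0], [0.9, 4.5, 1], [1.2, 6, 2], [1.4, 7.5, 3], [1.4, 7.5, 4], [1.4, 7.5, 5], [1.4, 7.5, 6], [1.4, 7.5, 8], [1.4, 7.5, 10], [1.4, 7.5, 12], [1.4, 7.5, 13]]' --delta_rot '[[0, 0, 0.12], [0, 0, 0.24], [0, 0, 0.36], [0, 0, 0.48], [0, 0, 0.6], [0, 0, 0.72], [0, 0, 0.84], [0, 0, 0.96], [0, 0, 1.08], [0, 0, 1.2], [0, 0, 1.32], [0, 0, 1.44]]' --hand 0.95

```text
time: 48.88
tool_pos: [0.5057, -0.1106, 0.0891]
tcp_rot: [-1.928, -2.479, 0.006]
wrist_force: [-0.1, 1.3, -0.3]
width: 0.948
```

Run:
```python
from h import *
st(); rel([.5085,-.111,.06],down(3.285-np.pi/2))
```

```text
t 48.88 p [ 0.5057 -0.1106  0.0891] r [-1.928 -2.479  0.006] F [-0.1  1.3 -0.3] w 0.948 q [-0.261  0.116  2.079 -0.004  0.95  -0.507]
slide cm [-0.11  0.27  2.91]
drot [-0.004  0.002  0.105]
```

play_rows --slide '[[-0.1, 0.3, 0.5], [-0.1, 0.3, 1.5], [-0.1, 0.3, 2.5], [-0.1, 0.3, 3], [-0.1, 0.3, 3]]' --delta_rot '[[0, 0, 0.105], [0, 0, 0.105], [0, 0, 0.105], [0, 0, 0.105], [0, 0, 0.105]]'

```text
time: 49.3
tool_pos: [0.5073, -0.1105, 0.0573]
tcp_rot: [-2.052, -2.374, 0.008]
wrist_force: [-0.4, -0.2, 0.1]
width: 0.951
```

Run:
```python
from h import *
st(); rel([.5085,-.111,.010],down(3.285-np.pi/2)); b=shot('side'); crop(b,250,180,'s36z',80,60,9)
```

```text
t 49.3 p [ 0.5073 -0.1105  0.0573] r [-2.052 -2.374  0.008] F [-0.4 -0.2  0.1] w 0.951 q [-0.26   0.164  2.093 -0.004  0.89  -0.403]
slide cm [-0.06  0.14  4.72]
drot [-0.007  0.001  0.002]
```

View pics/s36z.png

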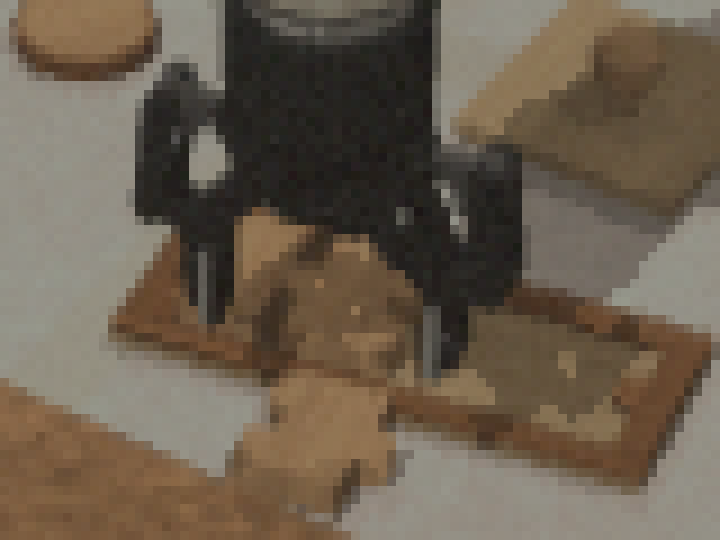

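play_rows --slide '[[0, 0.1, 1.5], [0, 0.1, 3], [0, 0.1, 4], [0, 0.1, 4.5], [0, 0.1, 4.8], [0, 0.1, 4.8]]' --delta_rot '[[0, 0, 0], [0, 0, 0], [0, 0, 0], [0, 0, 0], [0, 0, 0], [0, 0, 0]]'

```text
time: 49.85
tool_pos: [0.5086, -0.1106, 0.01]
tcp_rot: [-2.053, -2.374, 0.008]
wrist_force: [-0.5, -0.4, -0.4]
width: 0.951
```

play_rows --slide '[[0, 0, 0], [0, 0, 0], [0, 0, 0], [0, 0, 0], [0, 0, 0], [0, 0, 0], [0, 0, 0]]' --delta_rot '[[0, 0, 0], [0, 0, 0], [0, 0, 0], [0, 0, 0], [0, 0, 0], [0, 0, 0], [0, 0, 0]]' --hand 0.35 --force 30

```text
time: 50.43
tool_pos: [0.5093, -0.1109, 0.0111]
tcp_rot: [-2.053, -2.376, 0.007]
wrist_force: [-1.6, -0.1, 5.1]
width: 0.6
```

Run:
```python
from h import *
st(); b=shot('side'); crop(b,250,180,'s37z',80,60,9)
```

```text
t 50.43 p [ 0.5093 -0.1109  0.0111] r [-2.053 -2.376  0.007] F [-1.6 -0.1  5.1] w 0.6 q [-0.26   0.236  2.113 -0.005  0.795 -0.402]
```

View pics/s37z.png

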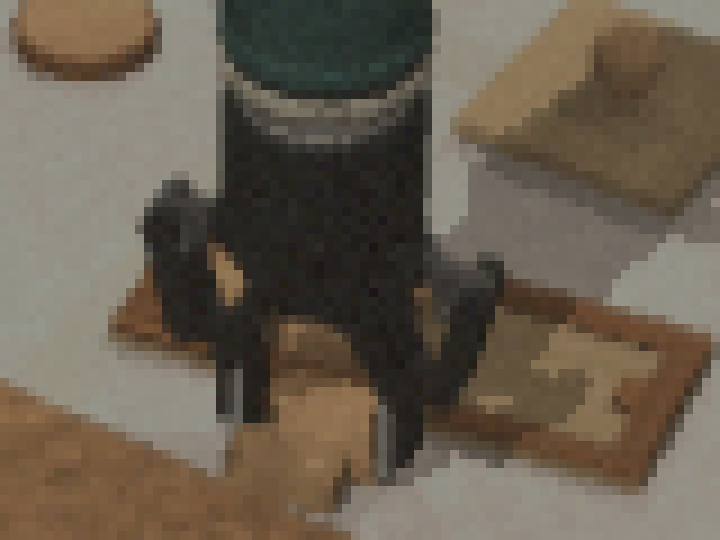

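play_rows --slide '[[0, 0, -0.5], [0, 0, -1.2], [0.5, 0, -2], [2, 0, -2.5], [4, 0, -2.5], [6, 0, -2.5], [7, 0, -2.5], [7, 0, -2], [7, 0, -1], [7, 0, -0.5], [7, 0, -0.3], [7, 0, -0.3]]' --delta_rot '[[0, 0, 0], [0, 0, 0], [0, 0, 0], [0, 0, 0], [0, 0, 0], [0, 0, 0], [0, 0, 0], [0, 0, 0], [0, 0, 0], [0, 0, 0], [0, 0, 0], [0, 0, 0]]'

```text
time: 51.48
tool_pos: [0.4989, -0.0423, 0.0132]
tcp_rot: [-2.054, -2.374, 0.008]
wrist_force: [-0.2, -0.5, 1.6]
width: 0.599
```

Run:
```python
from h import *
st(); b=shot('side'); crop(b,240,190,'s38z',80,60,9)
```

```text
t 51.48 p [ 0.4989 -0.0423  0.0132] r [-2.054 -2.374  0.008] F [-0.2 -0.5  1.6] w 0.599 q [-0.132  0.2    2.154 -0.004  0.792 -0.274]
```

View pics/s38z.png

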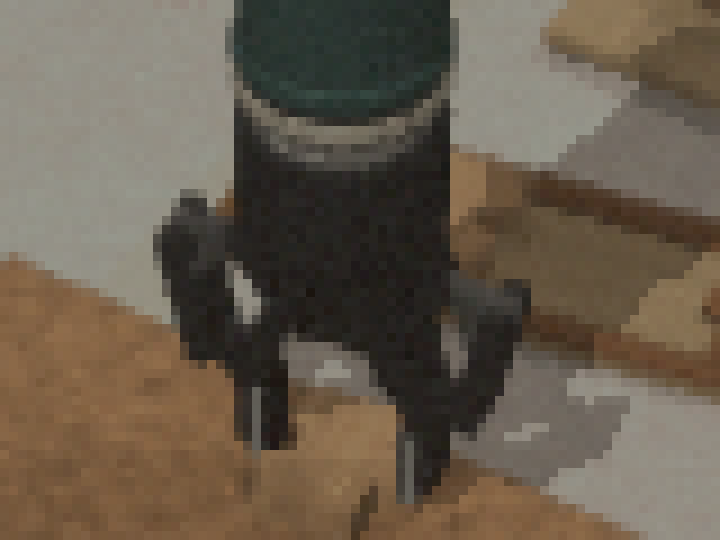

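Tile C is on the mat. I release it, rise and move away to measure it.

play_rows --slide '[[0, 0, 0], [0, 0, 0], [0, 0, 0], [0, 0, 0], [0, 0, 0]]' --delta_rot '[[0, 0, 0], [0, 0, 0], [0, 0, 0], [0, 0, 0], [0, 0, 0]]' --hand 0.9

```text
time: 51.95
tool_pos: [0.4991, -0.0425, 0.0134]
tcp_rot: [-2.054, -2.374, 0.008]
wrist_force: [0.2, 0.1, 0.3]
width: 0.9
```

play_rows --slide '[[0, 0, -2], [0, 0, -5], [0, 0, -9], [-3, 0, -13], [-7, 0, -17], [-11, 0, -20], [-15, 0, -20], [-19, 0, -20], [-23, 0, -20], [-27, 0, -20], [-31, 0, -20], [-33, 0, -20]]' --delta_rot '[[0, 0, 0], [0, 0, 0], [0, 0, 0.1], [0, 0, 0.2], [0, 0, 0.3], [0, 0, 0.4], [0, 0, 0.5], [0, 0, 0.6], [0, 0, 0.7], [0, 0, 0.8], [0, 0, 0.9], [0, 0, 1.0]]' --hand 0.85

```text
time: 52.95
tool_pos: [0.5474, -0.3711, 0.2142]
tcp_rot: [2.945, 1.091, -0.008]
wrist_force: [0.8, -0.5, 0.6]
width: 0.853
```

```bash
sed -i "s/'C':(.514,-.112,3.28)/'C':(.504,-.042,3.285)/" fitall.py
python3 - <<'E'
from h import *
st()
E
python3 fitall.py f3 C
```

```text
t 52.95 p [ 0.5474 -0.3711  0.2142] r [ 2.945  1.091 -0.008] F [ 0.8 -0.5  0.6] w 0.853 q [-0.631  0.255  1.661 -0.005  1.227  0.232]
top C [ 0.5053 -0.042   3.2852] 9.3 328
side C [ 0.5048 -0.0437  3.2962] 30.6 200
```

View pics/f3_top.png

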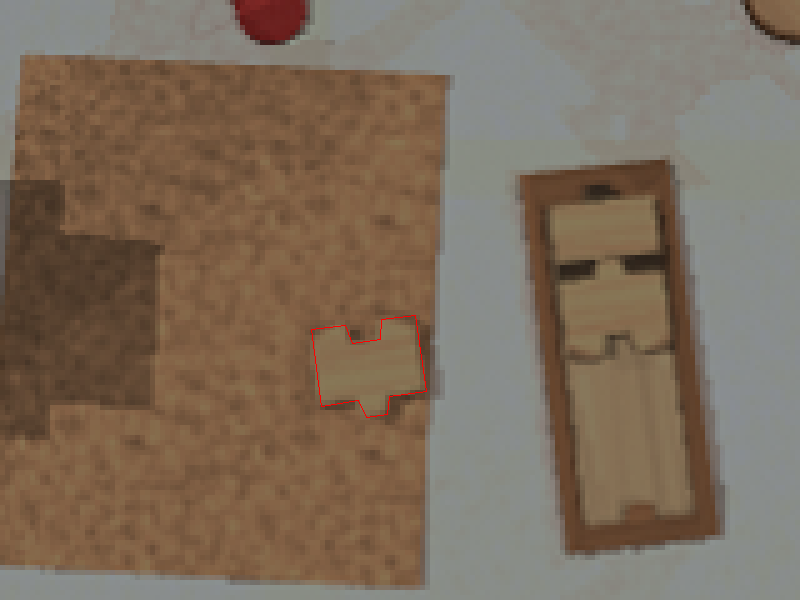

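View pics/f3_side.png

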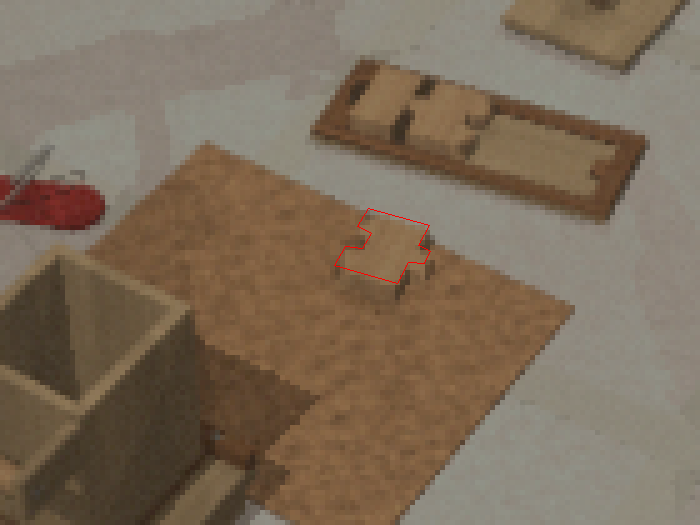

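Run:
```python
from h import *
rel([.5045,-.0425,.10],down(3.288-np.pi))
```

```text
slide cm [ 18.4  -27.99  11.21]
drot [0.003 0.006 0.562]
```

play_rows --slide '[[2, -3, 0], [4.2, -6.5, 0], [6.5, -10, 0], [8.5, -13, 1], [10.7, -16.5, 2], [13, -20, 3], [15, -23, 5], [17.5, -26.5, 7], [18.4, -28, 10], [18.4, -28, 13], [18.4, -28, 15], [18.4, -28, 15]]' --delta_rot '[[0, 0, 0.05], [0, 0, 0.1], [0, 0, 0.2], [0, 0, 0.3], [0, 0, 0.4], [0, 0, 0.5], [0, 0, 0.56], [0, 0, 0.56], [0, 0, 0.56], [0, 0, 0.56], [0, 0, 0.56], [0, 0, 0.56]]'

```text
time: 54.05
tool_pos: [0.4992, -0.0406, 0.0574]
tcp_rot: [3.13, 0.237, -0.023]
wrist_force: [-1.2, 0.6, -0.1]
width: 0.848
```

Run:
```python
from h import *
st(); rel([.5045,-.0425,.0115],down(3.288-np.pi)); b=shot('side'); crop(b,240,190,'s40z',80,60,9)
```

```text
t 54.05 p [ 0.4992 -0.0406  0.0574] r [ 3.13   0.237 -0.023] F [-1.2  0.6 -0.1] w 0.848 q [-0.127  0.136  2.126 -0.007  0.893  1.297]
slide cm [0.56 0.26 4.58]
drot [0.002 0.015 0.005]
```

View pics/s40z.png

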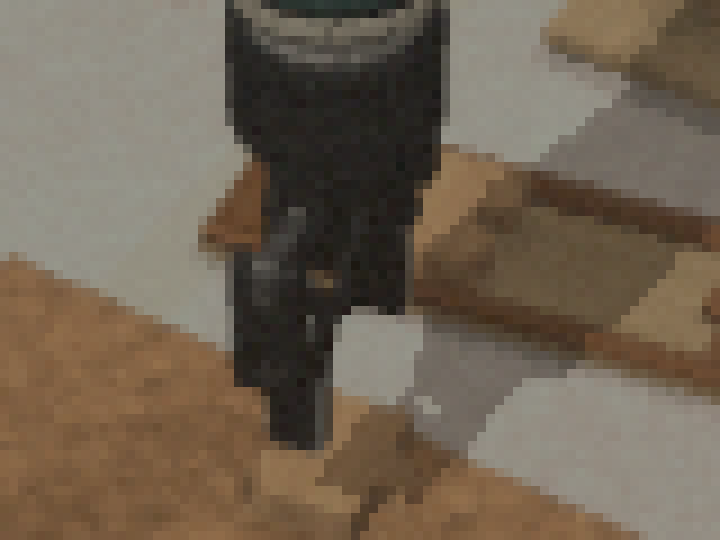

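play_rows --slide '[[0.3, 0.25, 1], [0.5, 0.25, 2.5], [0.5, 0.25, 3.8], [0.5, 0.25, 4.4], [0.5, 0.25, 4.6], [0.5, 0.25, 4.6]]' --delta_rot '[[0, 0.015, 0], [0, 0.015, 0], [0, 0.015, 0], [0, 0.015, 0], [0, 0.015, 0], [0, 0.015, 0]]'

```text
time: 54.6
tool_pos: [0.5066, -0.0434, 0.0145]
tcp_rot: [3.13, 0.235, 0.008]
wrist_force: [-0.4, 0.6, 0.1]
width: 0.848
```

play_rows --slide '[[0, 0, 0], [0, 0, 0], [0, 0, 0], [0, 0, 0], [0, 0, 0], [0, 0, 0]]' --delta_rot '[[0, 0, 0], [0, 0, 0], [0, 0, 0], [0, 0, 0], [0, 0, 0], [0, 0, 0]]' --hand 0.5 --force 40

```text
time: 55.1
tool_pos: [0.5081, -0.0437, 0.0161]
tcp_rot: [3.13, 0.235, 0.012]
wrist_force: [-0.6, 0.2, 6.4]
width: 0.681
```

play_rows --slide '[[0, 0, -0.5], [0, 0, -1.5], [0, 0, -3], [0, 0, -5], [0, 0, -7], [0, 0, -9], [0, 0, -10], [0, 0, -10], [0, 0, -10], [0, 0, -10], [0, 0, -10], [0, 0, -10]]' --delta_rot '[[0, 0, 0], [0, 0, 0], [0, 0, -0.1], [0, 0, -0.2], [0, 0, -0.3], [0, 0, -0.4], [0, 0, -0.5], [0, 0, -0.6], [0, 0, -0.7], [0, 0, -0.8], [0, 0, -0.9], [0, 0, -1.0]]'

```text
time: 56.1
tool_pos: [0.5072, -0.0434, 0.1169]
tcp_rot: [2.626, 1.712, 0.009]
wrist_force: [-0.5, -0.3, -0.0]
width: 0.685
```

Run:
```python
from h import *
s=st(); t=tp(-.0395); print(t); rel([*t,.11],down(TY+np.pi))
b=shot('side'); crop(b,230,150,'s41z',120,90,6)
```

```text
t 56.1 p [ 0.5072 -0.0434  0.1169] r [2.626 1.712 0.009] F [-0.5 -0.3 -0. ] w 0.685 q [-1.330e-01  5.800e-02  2.083e+00 -2.000e-03  9.930e-01  2.830e-01]
[ 0.46710573 -0.19010506]
slide cm [-15.04   2.25   0.69]
drot [ 0.006  0.008 -2.111]
```

View pics/s41z.png

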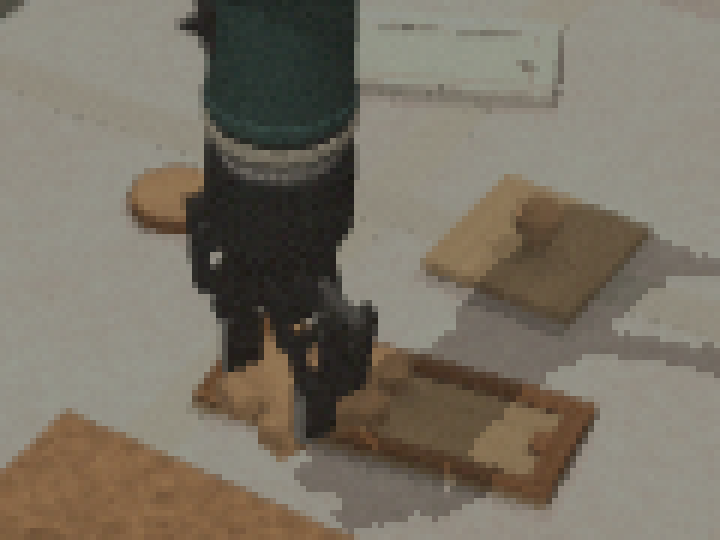

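play_rows --slide '[[-1.5, 0.2, 0], [-3, 0.4, 0], [-4.5, 0.6, 0], [-6, 0.8, 0], [-7.5, 1, 0], [-9, 1.2, 0], [-10.5, 1.5, 0], [-12, 1.8, 0], [-13.5, 2, 0], [-15, 2.2, 0], [-15, 2.2, 0], [-15, 2.2, 0]]' --delta_rot '[[0, 0, -0.12], [0, 0, -0.24], [0, 0, -0.36], [0, 0, -0.48], [0, 0, -0.6], [0, 0, -0.72], [0, 0, -0.84], [0, 0, -0.96], [0, 0, -1.08], [0, 0, -1.2], [0, 0, -1.32], [0, 0, -1.44]]'

```text
time: 57.15
tool_pos: [0.4671, -0.1905, 0.1174]
tcp_rot: [0.836, 3.019, -0.0]
wrist_force: [0.2, -0.0, 0.8]
width: 0.685
```

Run:
```python
from h import *
s=st(); t=tp(-.0385); print(t); rel([*t,.05],down(TY+np.pi))
```

```text
t 57.15 p [ 0.4671 -0.1905  0.1174] r [ 0.836  3.019 -0.   ] F [ 0.2 -0.   0.8] w 0.685 q [-4.370e-01  4.800e-02  2.092e+00  1.000e-03  9.930e-01 -1.469e+00]
[ 0.46809799 -0.18998088]
slide cm [-0.    0.08  6.74]
drot [-0.001  0.009 -0.665]
```

play_rows --slide '[[0, 0, 0.5], [0, 0, 1], [0, 0, 2], [0, 0, 3], [0, 0, 4], [0, 0.1, 5], [0, 0.1, 6], [0, 0.1, 6.7], [0, 0.1, 6.7]]' --delta_rot '[[0, 0, -0.12], [0, 0, -0.24], [0, 0, -0.36], [0, 0, -0.48], [0, 0, -0.6], [0, 0, -0.665], [0, 0, -0.665], [0, 0, -0.665], [0, 0, -0.665]]'

```text
time: 57.9
tool_pos: [0.4669, -0.1893, 0.049]
tcp_rot: [-0.192, 3.13, -0.003]
wrist_force: [-0.4, -0.1, -0.9]
width: 0.69
```

```bash
python3 - <<'E'
from h import *
s=st(); t=tp(-.0385); rel([*t,.0191],down(TY+np.pi)); tr()
E
python3 ov.py .0041 -.0056 ov3 1 0
```

```text
t 57.9 p [ 0.4669 -0.1893  0.049 ] r [-1.92e-01  3.13e+00 -3.00e-03] F [-0.4 -0.1 -0.9] w 0.69 q [-4.350e-01  1.420e-01  2.138e+00  2.000e-03  8.550e-01 -2.129e+00]
slide cm [-0.09 -0.08  2.99]
drot [-0.002  0.006 -0.002]
tray xy [-39.6   0.8]
```

View pics/ov3.png

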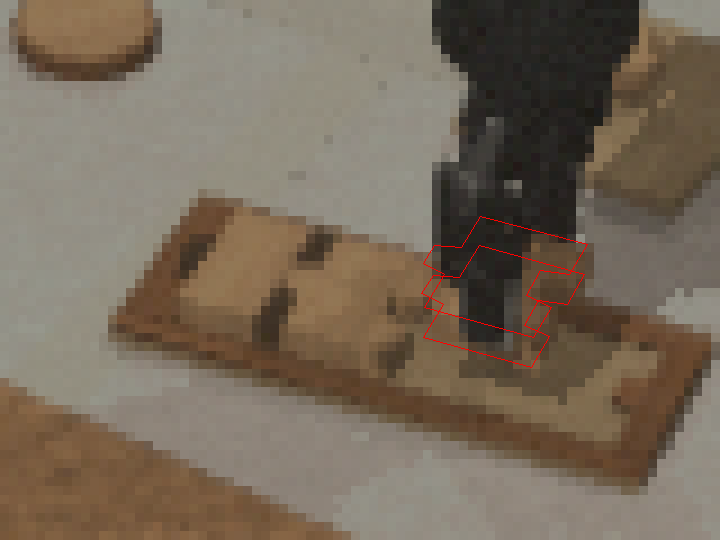

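Level and placed as expected. I lower it.

play_rows --slide '[[-0.1, -0.1, 1], [-0.1, -0.1, 2], [-0.1, -0.1, 2.6], [-0.1, -0.1, 2.9], [-0.1, -0.1, 3.05], [-0.1, -0.1, 3.05]]' --delta_rot '[[0, 0.006, 0], [0, 0.006, 0], [0, 0.006, 0], [0, 0.006, 0], [0, 0.006, 0], [0, 0.006, 0]]'

```text
time: 58.45
tool_pos: [0.4687, -0.1904, 0.0193]
tcp_rot: [-0.192, 3.136, -0.003]
wrist_force: [-0.0, -0.1, 1.2]
width: 0.686
```

Run:
```python
from h import *
s=st(); tr()
b=shot('side'); crop(b,250,180,'s42z',80,60,9)
```

```text
t 58.45 p [ 0.4687 -0.1904  0.0193] r [-1.920e-01  3.136e+00 -3.000e-03] F [-0.  -0.1  1.2] w 0.686 q [-0.434  0.195  2.145 -0.003  0.8   -2.125]
tray xy [-37.9  -0.5]
```

View pics/s42z.png

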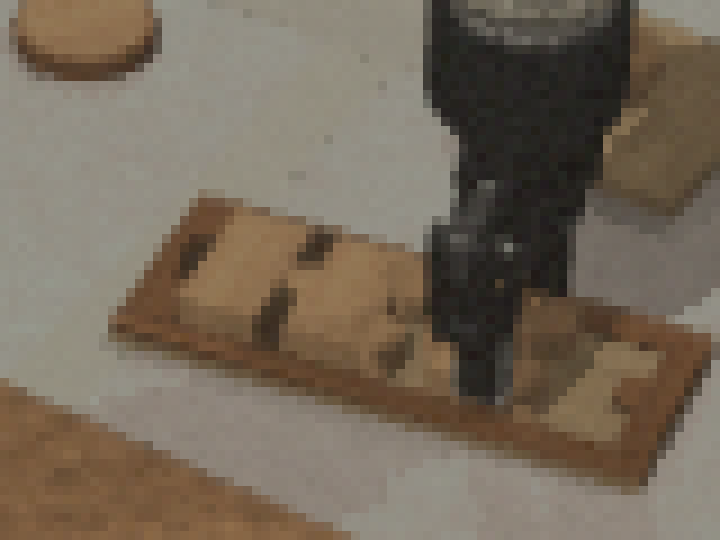

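Slide forward about 14 mm until it meets the row.

play_rows --slide '[[-0.25, 0, 0], [-0.5, 0, 0], [-0.75, 0, 0], [-1.0, 0, 0], [-1.1, 0, 0], [-1.1, 0, 0]]' --delta_rot '[[0, 0, 0], [0, 0, 0], [0, 0, 0], [0, 0, 0], [0, 0, 0], [0, 0, 0]]'

```text
time: 59.0
tool_pos: [0.4804, -0.1891, 0.0194]
tcp_rot: [-0.192, 3.134, -0.004]
wrist_force: [-0.7, 0.1, 1.1]
width: 0.681
```

play_rows --slide '[[-0.2, 0, 0], [-0.4, 0, 0], [-0.6, 0, 0], [-0.7, 0, 0], [-0.7, 0, 0]]' --delta_rot '[[0, 0, 0], [0, 0, 0], [0, 0, 0], [0, 0, 0], [0, 0, 0]]'

```text
time: 59.42
tool_pos: [0.4849, -0.1885, 0.0192]
tcp_rot: [0.194, -3.131, 0.004]
wrist_force: [-7.4, -3.1, 7.9]
width: 0.684
```

Run:
```python
from h import *
s=st(); tr()
```

```text
t 59.42 p [ 0.4849 -0.1885  0.0192] r [ 0.194 -3.131  0.004] F [-7.4 -3.1  7.9] w 0.684 q [-0.416  0.222  2.112 -0.006  0.81  -2.107]
tray xy [-21.6  -0.6]
```

play_rows --slide '[[-0.15, 0, 0], [-0.3, 0, 0], [-0.4, 0, 0], [-0.4, 0, 0]]' --delta_rot '[[0, 0, 0], [0, 0, 0], [0, 0, 0], [0, 0, 0]]'

```text
time: 59.75
tool_pos: [0.485, -0.1884, 0.0191]
tcp_rot: [0.195, -3.122, 0.002]
wrist_force: [-13.6, -4.5, 12.6]
width: 0.685
```

play_rows --slide '[[0, 0, 0], [0, 0, 0], [0, 0, 0], [0, 0, 0], [0, 0, 0]]' --delta_rot '[[0, 0, 0], [0, 0, 0], [0, 0, 0], [0, 0, 0], [0, 0, 0]]' --hand 0.8

```text
time: 60.17
tool_pos: [0.4855, -0.1884, 0.0191]
tcp_rot: [0.196, -3.123, 0.003]
wrist_force: [0.3, 0.6, 0.2]
width: 0.802
```

play_rows --slide '[[0, 0, -1], [0, 0, -3], [0, 0, -6], [0, 0, -9], [0, 0, -13], [0, 0, -17], [0, 0, -20], [0, 0, -20]]' --delta_rot '[[0, 0, 0], [0, 0, 0], [0, 0, 0], [0, 0, 0], [0, 0, 0], [0, 0, 0], [0, 0, 0], [0, 0, 0]]'

```text
time: 60.83
tool_pos: [0.4926, -0.1897, 0.2286]
tcp_rot: [-0.197, 3.134, -0.013]
wrist_force: [-0.1, -0.4, 0.9]
width: 0.799
```

Run:
```python
from h import *
st(); rel([.42,.25,.25],down(TY+np.pi))
b=shot('side'); crop(b,250,180,'s43z',80,60,9)
```

```text
t 60.83 p [ 0.4926 -0.1897  0.2286] r [-0.197  3.134 -0.013] F [-0.1 -0.4  0.9] w 0.799 q [-0.41  -0.011  1.932 -0.007  1.216 -2.104]
slide cm [ 1.7  44.51 -2.53]
drot [-0.009  0.001  0.001]
```

View pics/s43z.png

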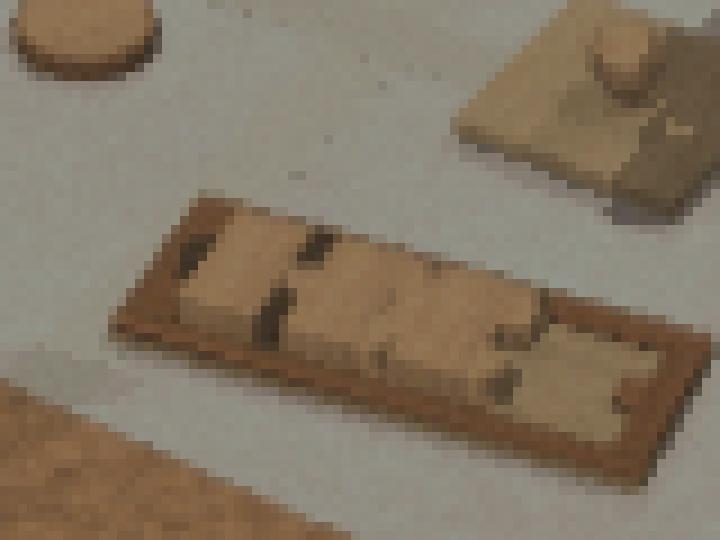

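play_rows --slide '[[0.5, -4, -1], [1, -8, -2], [1.5, -12, -2], [2, -16, -2], [2.5, -20, -2], [3, -24, -2], [3, -26, -2], [3, -26, -2], [3, -26, -2]]' --delta_rot '[[0, 0, 0], [0, 0, 0], [0, 0, 0], [0, 0, 0], [0, 0, 0], [0, 0, 0], [0, 0, 0], [0, 0, 0], [0, 0, 0]]'

```text
time: 61.63
tool_pos: [0.493, -0.4509, 0.2447]
tcp_rot: [0.193, -3.131, 0.006]
wrist_force: [0.6, 0.6, -0.2]
width: 0.796
```

Run:
```python
from h import *
st(); a=shot('top','t44'); crop(a,290,150,'t44z',80,90,6); b=shot('side','s44')
for n,p in (('top',a),('side',b)):
    print(n,[(np.round(x['at'],1).tolist(),round(x['conf'],2),atdepth(p,[x['at']])[0].round(3).tolist()) for x in landmark_of('tile1_mid',p)])
C=cloud(a).reshape(-1,3);x,y,z=C.T
m=(abs(x-.533)<.03)&(abs(y-.240)<.03); print('inside box z',np.nanpercentile(z[m],[5,50,95]))
d=C[:,:2]-TO; u=d@[np.cos(TY),np.sin(TY)]; v=d@[-np.sin(TY),np.cos(TY)]
for lo,hi in ((70,90),(50,66),(30,46),(5,20),(-14,0),(-38,-25),(-75,-50)):
    q=z[(u*1000>lo)&(u*1000<hi)&(abs(v)<.025)]; print(lo,hi,np.nanpercentile(q,[10,50,90]).round(4))
```

```text
t 61.63 p [ 0.493  -0.4509  0.2447] r [ 0.193 -3.131  0.006] F [ 0.6  0.6 -0.2] w 0.796 q [-0.775  0.248  1.613 -0.006  1.281 -2.468]
top [([322.0, 182.0], 0.75, [0.562, -0.18, 0.021])]
side [([274.1, 207.9], 0.51, [0.59, -0.176, 0.019])]
inside box z [0.04724982 0.05006312 0.05285603]
70 90 [0.019  0.0207 0.0231]
50 66 [0.0183 0.0214 0.0236]
30 46 [0.0183 0.0209 0.0232]
5 20 [0.0179 0.0208 0.0237]
-14 0 [0.0186 0.0207 0.0231]
-38 -25 [0.0069 0.0197 0.0236]
-75 -50 [0.0031 0.0057 0.0088]
```

View pics/t44z.png

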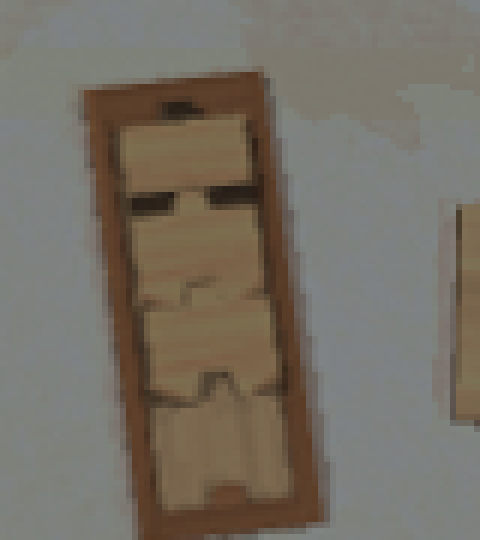

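View pics/s44.png

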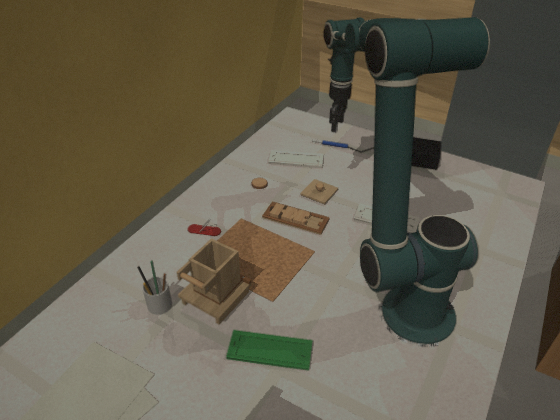

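View pics/t44.png

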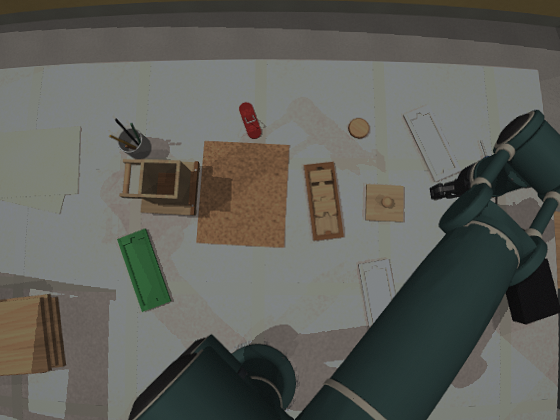

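Run:
```python
from h import *
import h
for n in ('top','side'):
    p=shot(n); C=cloud(p); H=C[...,2]
    d=C[...,:2]-TO; u=d@[np.cos(TY),np.sin(TY)]; v=d@[-np.sin(TY),np.cos(TY)]
    m=(H>.0135)&(H<.03)&(abs(v)<.034)&(abs(u)<.11)
    keep=h.TP
    for L in (130,132,134,136):
        # row of L length: rear side with notch, front nose
        h.TP=np.array([(L/2,-30),(L/2,-9),(L/2+10,-6),(L/2+10,6),(L/2,9),(L/2,30),(-L/2,30),(-L/2,10.5),(-L/2+11,8),(-L/2+11,-8),(-L/2,-10.5),(-L/2,-30)])/1000
        uv=proj(p,[*tp(.0255),.015])[0].round().astype(int); w=50; box=(uv[0]-w,uv[1]-w,uv[0]+w,uv[1]+w)
        r,e=fit(p,m,(*tp(.0255),TY),.012,.021,box)
        dd=r[:2]-TO; uu=dd@[np.cos(TY),np.sin(TY)]*1000
        print(n,L,np.round(r,4),round(e,1),'front',round(uu+L/2,1),'rear',round(uu-L/2,1))
    h.TP=keep
```

```text
top 130 [ 0.5314 -0.1819  0.1312] 107.8 front 90.3 rear -39.7
top 132 [ 0.5315 -0.1819  0.1298] 103.7 front 91.4 rear -40.6
top 134 [ 0.5317 -0.1817  0.1307] 106.2 front 92.7 rear -41.3
top 136 [ 0.5333 -0.1815  0.1311] 111.3 front 95.3 rear -40.7
side 130 [ 0.5295 -0.1826  0.136 ] 58.2 front 88.4 rear -41.6
side 132 [ 0.5299 -0.1833  0.1351] 56.4 front 89.7 rear -42.3
side 134 [ 0.5302 -0.1828  0.1272] 56.9 front 91.0 rear -43.0
side 136 [ 0.5303 -0.183   0.134 ] 59.4 front 92.0 rear -44.0
```

The row fits best at a length of 132 mm, which is three closed-up tiles. Its front is at 91.4 mm and its rear at -40.6 mm, against a nominal 91.5 and -40.5. I hand the job in.

Run:
```python
from h import *
print(finish_job());
```

```text
the job is handed in; nothing more can be done
None
```

The job is done and handed in at about 62 s of robot time; `finish_job` gave no verdict. The lid lies flat on the table, knob up. The box was tipped over the strip until its rim rested on the mat and is back upright on its stand. All three tiles present in this run lie nested in the wooden tray, noses towards the notched end.

**Last checks**
- **Row:** from the top camera, three closed-up tiles (132 mm) gave the best fit, with the front at 91.4 mm and the rear at -40.6 mm against a nominal 91.5 and -40.5. All tile tops read about 21 mm.
- **Box:** its floor reads 50 mm, the bare base, so it is empty.
- **Fourth tile:** none showed in either camera.
- **Bystanders:** the pen rest, tin and wood slice look unmoved.

**What went differently or disagreed**
- **Tile lifted by accident:** fingers opening inside its notch picked up one tile. It dropped back flat on the mat and I re-measured it.
- **Tile against the tray:** another tile lay against the tray rail. I gripped it lengthwise, moved it onto the mat and then regripped it.
- **Cameras:** they differ by 1 to 3 mm. The side camera puts the row about 2 mm farther back than the top one, but its best-fit length is also 132 mm.

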